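# Slide the last jug into the free place of the filler

## Task

Three of the four places under the filling nozzles are taken. Find the free one and bring the waiting jug to it: slide it in low, under the splash guard, and feel about until it drops into the sunken weigh pan below that nozzle and stands flat in it. Do not touch the vessels already standing under the nozzles, do not knock the filling head, do not tip the jug, and leave everything else where it is.

Things in the scene. Friction and masses are not known exactly. Their poses are not given: they have to be found in the camera images.
- jug: the waiting jug, the only one on the infeed deck in front of the nozzles. White plastic, 195 mm tall, 0.3 to 0.5 kg; round body 98 mm across, straight from 5 to 112 mm up (the lowest 5 mm chamfered 4 mm inwards), then a shoulder narrowing to the neck. It already holds some concentrate. Origin: centre of its underside, z up
- jug_neck (a point): centre of the waiting jug's neck, 182 mm above its underside, on its axis; axes as the jug's. The neck is plain and round, 38 mm across, from 158 mm up to the flat top at 195 mm. A bar handle 12 mm thick stands on the shoulder on the jug's -x side (towards the robot), 128 to 170 mm up, at most 47 mm from the axis
- jug_a: a jug of the same shape and size as the waiting one (98 mm across, 195 mm tall), already standing in a pan under a nozzle. Origin: centre of its underside
- jug_b: another such jug standing in a pan under a nozzle. Origin: centre of its underside
- beaker: steel measuring beaker standing in a pan under a nozzle: 90 mm across, 130 mm tall, loop handle reaching 70 mm from its axis on its own +x side (away from the robot). Origin: centre of its underside
- filler: base of the filler, fixed. Its x axis runs from the robot's side to the nozzles, its y axis along the row of nozzles, z up. Origin on the table under the middle of the base. Its flat steel infeed deck spans x -170 to -35 mm, y -330 to 330 mm, with its top 30 mm above the table
- deck_edge (a point): middle of the infeed deck's far edge, at deck height (x -35 mm in the filler's frame, axes as the filler's). Beyond it, over an open gap of up to 18 mm, stand four separate weigh platforms, one under each nozzle, 170 mm long in x and 112 mm wide in y, tops level with the deck, flat but for a sunken pan in the middle of each
- pan_floor (a point): a point at the height of the pan floors (25 mm above the table), exactly below the middle of the nozzle row. A pan is round, 104 mm across, 5 mm deep, flat, its edge upright; a jug slid over it first leans towards its middle, then drops in level. Each pan lies off the point below its nozzle by an unknown amount of its own, up to 8 mm in x and 8 mm in y, either way
- head: filling head, fixed on the base, with the base's origin and axes: two 40 mm posts at x 225, y -300 and 300 mm, 360 mm tall; a cross pipe between them at height 330 mm, from which four arms 16 mm thick reach forward at that height and then down to the nozzles; level side bars 22 mm tall at y -275 and 275 mm, x 15 to 225 mm, height 285 mm, hold the guard
- guard (a point): middle of the lower edge of the clear splash guard that hangs upright in front of the nozzles, from 241 to 327 mm above the table, 8 mm thick, y -275 to 275 mm, at x 15 mm in the filler's frame. A jug standing on the deck passes under it with 16 mm to spare; a hand over the jug's neck does not. Axes as the filler's
- nozzle0 (a point): tip of nozzle 0 (numbered from the filler's +y side to its -y side, 130 mm apart): lower end of a 14 mm tube, 242 mm above the table, 17 mm above a jug standing on the deck; at x 60 mm in the filler's frame. Axes as the filler's
- nozzle1 (a point): tip of nozzle 1 (numbered from the filler's +y side to its -y side, 130 mm apart): lower end of a 14 mm tube, 242 mm above the table, 17 mm above a jug standing on the deck; at x 60 mm in the filler's frame. Axes as the filler's
- nozzle2 (a point): tip of nozzle 2 (numbered from the filler's +y side to its -y side, 130 mm apart): lower end of a 14 mm tube, 242 mm above the table, 17 mm above a jug standing on the deck; at x 60 mm in the filler's frame. Axes as the filler's
- nozzle3 (a point): tip of nozzle 3 (numbered from the filler's +y side to its -y side, 130 mm apart): lower end of a 14 mm tube, 242 mm above the table, 17 mm above a jug standing on the deck; at x 60 mm in the filler's frame. Axes as the filler's
- tub: grey open tub with white caps, 100 x 85 x 45 mm, on one end of the infeed deck. Origin: centre of its underside
- funnel: steel funnel standing mouth down on the other end of the infeed deck, 86 mm across, 75 mm tall. Origin: centre of its underside
- spanner: steel spanner, 190 mm long, lying on the table to the robot's right. Origin: centre of its underside
- spray: clear bottle with black cap, 68 mm across, 170 mm tall, standing on the table to the robot's right. Origin: centre of its underside
There are look-alikes about, which are no part of the job. What is shaped like the jug but green or pink is not meant. Leave any yellow look-alike of the beaker alone.

How it is judged:
At the end, for the whole second after the job is handed in: the jug stands at rest, level within 0.025 rad, on the floor of the free pan (underside 23.2 to 27.2 mm above the table, axis within 20 mm of a nozzle); the vessels under the nozzles are upright within 0.05 rad and within 6 mm of their starts, the four other things within 15 mm (height (world z) of jug between 0.0232 and 0.0272 m and angle between jug's own z axis and vertical below 0.025 rad and (horizontal distance between jug and nozzle0 below 0.02 m or horizontal distance between jug and nozzle1 below 0.02 m or horizontal distance between jug and nozzle2 below 0.02 m or horizontal distance between jug and nozzle3 below 0.02 m) and linear speed of jug below 0.01 m/s and angular speed of jug below 0.1 rad/s and distance of each of jug_a, jug_b, beaker from where it was at the start of the episode below 0.006 m and angle between each of jug_a, jug_b, beaker's own z axis and vertical below 0.05 rad and distance of each of tub, funnel, spanner, spray from where it was at the start of the episode below 0.015 m); the robot touches nothing.
It fails at once if the waiting jug or the robot touches one of the vessels already standing under the nozzles (contact force between any of jug, the arm, the fingers and jug_a above 0.5 N or contact force between any of jug, the arm, the fingers and jug_b above 0.5 N or contact force between any of jug, the arm, the fingers and beaker above 0.5 N).
It fails at once if a vessel under a nozzle is shifted by more than 6 mm (distance of any of jug_a, jug_b, beaker from where it was at the start of the episode above 0.006 m).
It fails at once if the cap tub, funnel, spanner or spray bottle is shifted by more than 15 mm (distance of any of tub, funnel, spanner, spray from where it was at the start of the episode above 0.015 m).
It fails at once if the jug or the robot knocks the filling head (nozzles, guard, posts) with more than 3 N (contact force between any of jug, the arm, the fingers and head above 3 N).
It fails at once if the jug is tipped more than about 17 degrees (it would spill) (angle between jug's own z axis and vertical above 0.3 rad).
It also fails if it takes over 72 s, if anything falls off the work surface, if the arm or the gripper's body presses on something with over 40 N, if the wrist force passes 120 N, or if a joint passes its speed limit or range.

## Robot

A 6-joint arm with a two-finger parallel gripper is mounted at the origin on the work surface. World frame = base frame: x ahead of the robot, y to its left, z up, the work surface at z = 0. Lengths are in m, angles in rad, forces in N, time in s.
With the tool pointing down it reaches from about 0.4 to 0.825 m from the base axis. Payload 7 kg.
Tool frame: the origin (TCP) lies on the centre line of the jaws, within the pads' length; the fingertips stand 25 mm ahead of it and the grasp point (between the pads) lies 6 mm ahead of it; z points along the fingers, y is the direction in which the jaws open and shut (so a half turn about z gives the same grasp; the last joint's range is limited). The gripper opens to 88 mm and grips with 3 to 60 N. Pads are 19 mm wide; open, the fingers measure 130 mm over their backs; the gripper's body (78 mm by 193 mm) begins 47 mm behind the grasp point.
Start: joints at [-0.974, 0.359, 0.012, 0, -1.224, -0.288], TCP at [0.205, -0.643, 0.252] pointing down, gripper open.
Joint ranges: [-3.07, 3.07], [-1.43, 2.12], [-1.02, 1.25], [-3.03, 1.67], [-3.05, -0], [-3.03, 3.03]. Speed limits (rad/s): [2.39, 2.39, 3.01, 3.14, 3.14, 3.14].

## Interface

Orientations are given as [roll, pitch, yaw] about the fixed x, y, z axes, in that order (R = Rz(yaw) Ry(pitch) Rx(roll)).
In Python, from station import * gives the robot as it stands. The module is installed in compiled form; this text tells all that it offers.
- The arm moves only by the tool step_arm, never from a script. Its argument "commands" is text: rows parted by semicolons, each of 6 numbers parted by spaces: the shift along the tool's x, y, z in mm, then the turn, a rotation vector about the tool's x, y, z in rad. A call has 1 to 8 rows; each row shifts and turns the commanded pose from where the row before left it, along the tool's axes as they then stand; what a row does not reach is not made up. A row lasts 1/8 s, in which the tool goes at most 62.5 mm and 10.7 degrees, less where a joint would pass 70% of its speed; a pose out of reach is approached as far as the arm can. A call is refused whole if a number of a shift passes 62.5 or a number of a turn 0.188, either way. A call with a gripper value outside its range is refused whole. "jaw" is the finger opening in mm, from 0 to 87.6, set as the call begins (left out, the last holds). The fingers move at their own pace and stop on an object; "grip_force" is the grip in N (left out, the last holds). Time passes only in rows, so rows that do not move let the fingers close. It gives the time, the measured TCP pose, the force and the opening at its end, in the units of the state.
- get_state(): the state, without advancing time (a new reading comes with each control period).
- grab_frame(name): name is "scene" or "side" or "wrist"; returns a dict with "frame" (420x560x3 uint8, red, green, blue), "fovy" (degrees; the focal length in pixels is half the picture's height over the tangent of half this angle, whatever the lens; pixels are square), "cx", "cy" (the principal point, pixels), "rvec" (rotation vector, rad) and "tvec" (3), from world to camera coordinates, as OpenCV has them; the wrist camera has in their place "tool_from_camera" (4x4, takes a point from camera to tool coordinates, whose origin is the TCP and whose axes are the flange's). Camera axes: x right, y down, z forward; pixel columns grow to the right and rows downward; lengths in m; the calibration is good to about 2 mm. A picture is of the moment at which its call begins: read the wrist's pose just before it. There is no depth.
- job_done(): hands the job in, once; it reports no verdict.
Trained networks look in a picture, given as the dict that the camera call returned (one of the last four; its "shot" number tells which), for a name from the list of things; names that differ only in an ending like _2 or _b are one class to them, and where a whole thing is asked for, a point or a joint stands for the part that bears it (a point fixed in the world has none). Each returns a list of dicts, best first, with "conf" (0 to 1); they miss things now and then, are a little off and sometimes report something else, mostly with a low value. They report only what shows in the picture. A call takes as long as a camera call. They do not tell look-alikes from the thing itself.
- recognise(picture, name): "pixel" ([column, row] in pixels, amid what is visible of it).
The state is a dict: "t": time; "q": joint angles; "qd": joint speeds; "joint_efforts": joint torques, N m; "eef_pos": TCP position; "ee_rot": TCP orientation; "force": force on the tool from outside, world axes, zero at the start; "moment": the same for the moment, N m; "width": finger opening in m.
Only numpy, scipy, OpenCV 4.12 (cv2) and the standard library are available. Lean on these libraries where they do the work, as an engineer would, in place of code of your own. Each camera call takes 0.05 s, during which the arm holds its last target.

## Working session

There is one attempt and no reset: what is moved stays moved. The work goes in short steps, Python scripts to look and compute and a tool call to move; the robot and the scene stay as the last step left them, time stands still between calls to the robot, and variables do not carry over. Pictures are saved under pics/ and viewed, and the job is handed in when it is done.

Besides the shell and the picture viewer there is one more tool, called after ">>>" by a JSON object that holds its "api" and its "payload", one argument or row to a line. step_arm: Moves the arm, as the interface text tells. Its arguments: {"type":"object","properties":{"commands":{"type":"string"},"jaw":{"type":"number"},"grip_force":{"type":"number"}},"required":["commands"]}

```bash
mkdir -p pics; cat > h.py <<'E'
from station import *
import numpy as np, cv2
from scipy.spatial.transform import Rotation as R
def K(p):
    f=p["frame"].shape[0]/2/np.tan(np.radians(p["fovy"])/2)
    return np.array([[f,0,p["cx"]],[0,f,p["cy"]],[0,0,1]])
def save(p,n): cv2.imwrite("pics/"+n+".png",p["frame"][:,:,::-1])
def proj(p,X):
    return cv2.projectPoints(np.array(X,float).reshape(-1,1,3),np.array(p["rvec"],float),np.array(p["tvec"],float),K(p),None)[0].reshape(-1,2)
def ray(p,px):
    Rm=R.from_rotvec(np.array(p["rvec"],float).ravel()).as_matrix(); c=-Rm.T@np.array(p["tvec"],float).ravel()
    d=Rm.T@np.linalg.inv(K(p))@np.array([px[0],px[1],1.0]); return c,d
def atz(p,px,z):
    c,d=ray(p,px); return c+d*(z-c[2])/d[2]
E
python3 - <<'E'
from h import *
import pickle
s=get_state(); print({k:np.round(v,3) for k,v in s.items()})
for n in ["scene","side"]:
    p=grab_frame(n); save(p,n+"0"); pickle.dump(p,open(n+"0.pkl","wb"))
    c,d=ray(p,(280,210)); print(n,p["fovy"],p["cx"],p["cy"],c,d)
    for nm in ["jug","jug_neck","beaker","filler","nozzle0","guard","deck_edge","pan_floor","tub","funnel"]:
        print(nm,[(np.round(r["pixel"],1).tolist(),round(r["conf"],2)) for r in recognise(p,nm)][:6])
E
```

```text
{'t': np.float64(0.0), 'q': array([-0.974,  0.359,  0.011, -0.   , -1.224, -0.288]), 'qd': array([-0.   , -0.001,  0.   ,  0.   , -0.002,  0.001]), 'joint_efforts': array([-3.0000e-03, -5.8272e+01,  2.9305e+01,  6.9970e+00,  7.0000e-03,
       -0.0000e+00]), 'eef_pos': array([ 0.205, -0.643,  0.251]), 'ee_rot': array([ 3.14 , -0.   , -2.833]), 'force': array([-0.515, -0.478,  0.132]), 'moment': array([-0.011, -0.012,  0.032]), 'width': np.float64(0.088)}
scene 47.0016742675718 282.4422631513664 208.58486703308657 [0.72978747 0.54606492 1.29429884] [-0.23464021 -0.46412237 -0.85414786]
jug [([242.9, 197.6], 0.89), ([190.5, 208.5], 0.88), ([289.6, 174.3], 0.81), ([315.4, 138.9], 0.66), ([217.9, 284.3], 0.56)]
jug_neck [([315.4, 140.4], 0.87), ([286.7, 177.3], 0.86), ([242.9, 195.1], 0.84)]
beaker [([357.0, 392.5], 0.79), ([239.9, 324.5], 0.57)]
filler [([262.0, 299.8], 0.95)]
nozzle0 [([168.4, 257.2], 0.6)]
guard [([166.8, 259.2], 0.78), ([238.9, 328.4], 0.58)]
deck_edge [([257.7, 299.1], 0.62)]
pan_floor [([260.9, 299.6], 0.79)]
tub [([231.4, 167.8], 0.71), ([167.0, 259.0], 0.59)]
funnel [([310.5, 339.5], 0.93)]
side 50.84436545944078 278.0454961757323 207.37164181876693 [-0.44263878 -0.37494709  1.1791672 ] [ 0.63249874  0.20387363 -0.74728566]
jug [([307.3, 263.5], 0.94), ([311.3, 218.2], 0.89), ([265.5, 177.8], 0.85), ([338.9, 192.2], 0.56)]
jug_neck [([305.5, 261.5], 0.93), ([310.6, 217.3], 0.77), ([322.4, 311.6], 0.68), ([266.3, 175.3], 0.49)]
beaker [([146.6, 180.2], 0.61)]
filler [([288.4, 218.7], 0.74)]
nozzle0 [([360.3, 162.3], 0.94)]
guard [([363.0, 165.8], 0.85)]
deck_edge [([285.5, 217.8], 0.74), ([339.2, 188.2], 0.42)]
pan_floor [([286.0, 218.3], 0.75)]
tub [([340.2, 245.2], 0.93)]
funnel [([361.8, 165.8], 0.67)]
```

View pics/scene0.png

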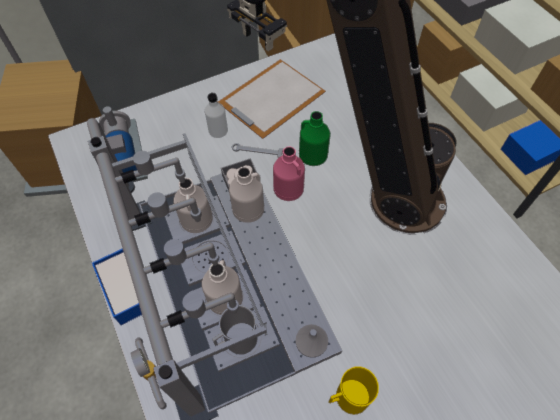

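View pics/side0.png

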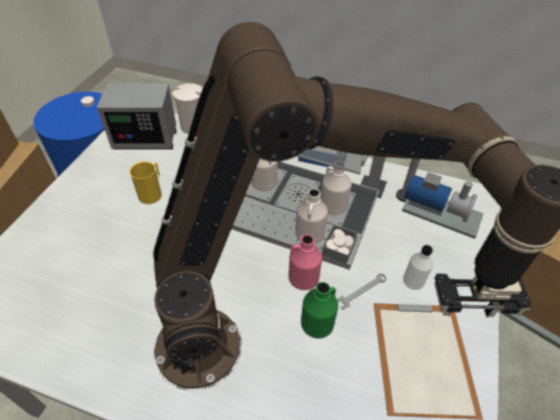

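Scene view: the row from +y (bottom) to -y is beaker (239,328), jug (218,290), an empty pan (~210,258) and jug (190,208). The white waiting jug stands on the deck at (245,195). The pink one (289,175) and green one (315,140) are decoys on the table. I'll enlarge to confirm and fit the filler's pose.

```bash
python3 - <<'E'
from h import *
import pickle
p=pickle.load(open("scene0.pkl","rb"))
f=p["frame"][90:420,80:370,::-1]
cv2.imwrite("pics/crop1.png",cv2.resize(f[40:230],None,fx=2.7,fy=2.7,interpolation=cv2.INTER_CUBIC))
cv2.imwrite("pics/crop2.png",cv2.resize(f[150:330],None,fx=2.7,fy=2.7,interpolation=cv2.INTER_CUBIC))
E
```

```text
(no output)
```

View pics/crop1.png

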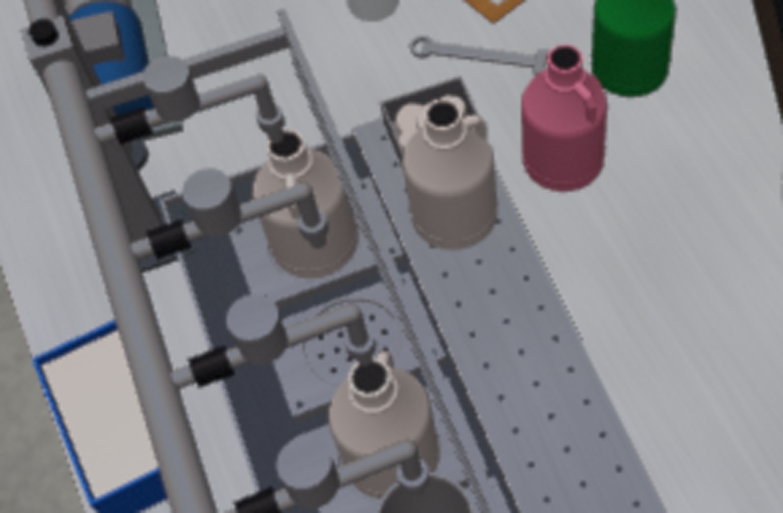

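View pics/crop2.png

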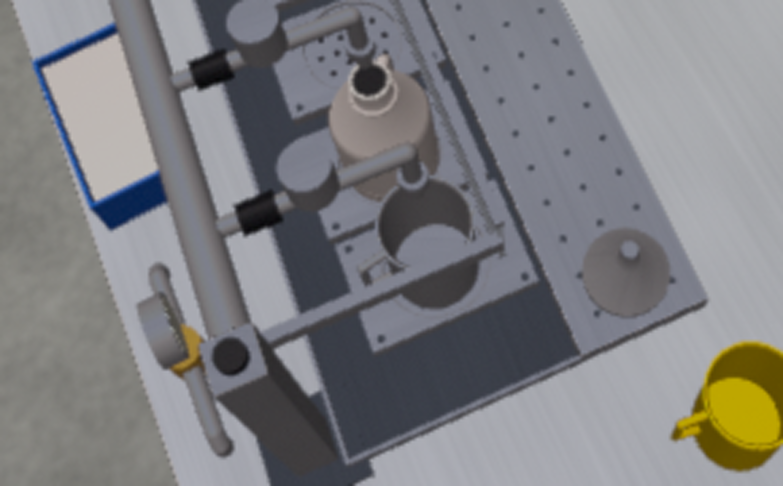

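Confirmed: the waiting jug is at crop1 (443,170), white and on the deck. The free pan's ring is at crop1 (348,348), under nozzle 2. Next I fit the filler's pose.

```bash
cat > fit.py <<'E'
from h import *
import pickle
from scipy.optimize import least_squares
p=pickle.load(open("scene0.pkl","rb"))
def c1(u,v): return (80+(u+.5)/2.7-.5,130+(v+.5)/2.7-.5)
def c2(u,v): return (80+(u+.5)/2.7-.5,240+(v+.5)/2.7-.5)
obs=[((-.170,.330,.030),c2(705,300)),((-.035,.330,.030),c2(581,353)),
((.060,-.195,.242),c1(270,129)),((.060,-.065,.242),c1(314,232)),((.060,.065,.242),c1(361,352)),((.060,.195,.242),c2(416,183)),
((.225,.300,.360),c2(231,357)),((-.035,-.330,.030),c1(357,131)),]
X=np.array([o[0] for o in obs]);U=np.array([o[1] for o in obs])
def world(q,X): 
    c,s=np.cos(q[2]),np.sin(q[2]); X=np.atleast_2d(X); return np.c_[q[0]+c*X[:,0]-s*X[:,1],q[1]+s*X[:,0]+c*X[:,1],X[:,2]]
if __name__=="__main__":
    r=least_squares(lambda q:(proj(p,world(q,X))-U).ravel(),[.7,0,0],loss="soft_l1")
    print(r.x); print(np.round(proj(p,world(r.x,X))-U,1))
    np.save("filler.npy",r.x); q=r.x
    pc=atz(p,c1(347,348),.030); print("pan by ring",pc)
    c,s=np.cos(q[2]),np.sin(q[2]); d=pc[:2]-q[:2]; print("in filler",c*d[0]+s*d[1],-s*d[0]+c*d[1])
    neck=atz(p,c1(443,115),.225);print("jug neck top",neck)
    d=neck[:2]-q[:2]; print("in filler",c*d[0]+s*d[1],-s*d[0]+c*d[1])
    # overlay
    im=cv2.resize(p["frame"][130:320,80:370,::-1],None,fx=2.7,fy=2.7,interpolation=cv2.INTER_CUBIC)
    def dr(P,col,closed=True):
        u=proj(p,world(q,P)); u=((u-[80,130]+.5)*2.7-.5); cv2.polylines(im,[np.round(u*8).astype(np.int32)],closed,col,1,cv2.LINE_AA,3)
    t=np.linspace(0,2*np.pi,60)
    dl=np.array([c*(pc[0]-q[0])+s*(pc[1]-q[1]),-s*(pc[0]-q[0])+c*(pc[1]-q[1])])
    dr(np.c_[dl[0]+.052*np.cos(t),dl[1]+.052*np.sin(t),0*t+.03],(0,255,0))
    dr([(-.17,-.33,.03),(-.035,-.33,.03),(-.035,.33,.03),(-.17,.33,.03)],(0,0,255))
    jn=np.array([c*d[0]+s*d[1],-s*d[0]+c*d[1]])
    for rr,z in((.019,.225),(.049,.142),(.049,.035)): dr(np.c_[jn[0]+rr*np.cos(t),jn[1]+rr*np.sin(t),0*t+z],(255,0,0))
    dr([(.011,-.275,.241),(.011,.275,.241)],(0,255,255),False)
    for k in range(4): dr(np.c_[.06+.007*np.cos(t),.195-.13*k+.007*np.sin(t),0*t+.242],(255,0,255))
    cv2.imwrite("pics/ov1.png",im)
E
python3 fit.py
```

```text
[ 0.58225578 -0.03174404 -0.06786375]
[[ 0.3 -2. ]
 [-1.  -0.4]
 [ 2.   1.9]
 [ 1.1  2.6]
 [ 0.7  1. ]
 [-0.7  1.5]
 [-0.3 -1.9]
 [-2.6 -2.2]]
pan by ring [ 0.64168629 -0.09036329  0.03      ]
in filler 0.0632687808337426 -0.05445423111866646
jug neck top [ 0.46858648 -0.18726539  0.225     ]
in filler -0.102861486982192 -0.16287146452779142
```

View pics/ov1.png

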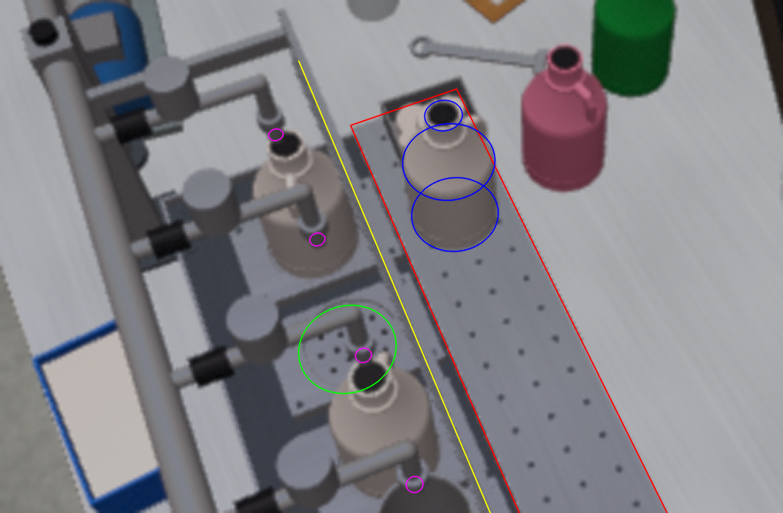

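```bash
python3 - <<'E'
from h import *
p=grab_frame("wrist"); save(p,"w0"); print(p.keys(),p["fovy"],p["cx"],p["cy"]); print(np.round(p["tool_from_camera"],4))
E
```

```text
dict_keys(['frame', 'fovy', 'cx', 'cy', 'tool_from_camera', 'shot']) 70.88460469157538 276.75384605112896 211.84919349818298
[[ 9.000e-04 -9.633e-01 -2.684e-01  7.220e-02]
 [ 1.000e+00  8.000e-04  5.000e-04  1.300e-03]
 [-3.000e-04 -2.684e-01  9.633e-01 -1.340e-01]
 [ 0.000e+00  0.000e+00  0.000e+00  1.000e+00]]
```

View pics/w0.png

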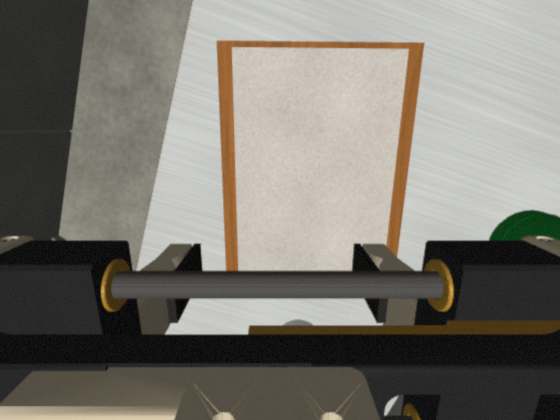

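```bash
cat >> h.py <<'E'
def Rt(yaw,a=np.pi/2):
    "tool z pointing forward along heading yaw, a below horizontal; camera (tool +x) on robot/under side"
    z=np.array([np.cos(yaw)*np.cos(a),np.sin(yaw)*np.cos(a),-np.sin(a)])
    y=np.array([-np.sin(yaw),np.cos(yaw),0]); x=np.cross(y,z)
    return np.c_[x,y,z]
def plan(P,Rg,step=40,turn=.15,s=None):
    s=s or get_state(); p0=np.array(s["eef_pos"]); R0=R.from_euler("xyz",s["ee_rot"])
    rv=(R0.inv()*R.from_matrix(Rg)).as_rotvec(); d=np.array(P)-p0
    n=max(1,int(np.ceil(max(np.linalg.norm(d)*1000/step,np.linalg.norm(rv)/turn))))
    rows=[]
    for i in range(n):
        Ri=R0*R.from_rotvec(rv*i/n); rows.append(np.r_[Ri.inv().apply(d/n)*1000,rv/n])
    print("now",np.round(p0,4),"rows",n)
    for k in range(0,n,8): print("; ".join(" ".join("%g"%(round(v,1 if j<3 else 3)+0) for j,v in enumerate(r)) for r in rows[k:k+8]))
E
python3 - <<'E'
from h import *
plan([.205,-.643,.36],R.from_euler("xyz",get_state()["ee_rot"]).as_matrix())
s=get_state(); s["eef_pos"]=[.205,-.643,.36]
plan([.36,-.18,.40],Rt(-.068),s=s)
E
```

```text
now [ 0.2051 -0.6431  0.2516] rows 3
0 0 -36.1 0 0 0; 0 0 -36.1 0 0 0; 0 0 -36.1 0 0 0
now [ 0.205 -0.643  0.36 ] rows 13
-22.2 30.3 -3.1 0 0 0.029; -21.3 30.9 -3.1 0 0 0.029; -20.4 31.5 -3.1 0 0 0.029; -19.5 32.1 -3.1 0 0 0.029; -18.5 32.7 -3.1 0 0 0.029; -17.6 33.2 -3.1 0 0 0.029; -16.6 33.7 -3.1 0 0 0.029; -15.6 34.2 -3.1 0 0 0.029
-14.6 34.6 -3.1 0 0 0.029; -13.6 35 -3.1 0 0 0.029; -12.6 35.4 -3.1 0 0 0.029; -11.6 35.7 -3.1 0 0 0.029; -10.5 36.1 -3.1 0 0 0.029
```

>>> {"api": "step_arm", "payload": {
  "commands": "0 0 -36 0 0 0; 0 0 -36 0 0 0; 0 0 -36 0 0 0"
}}

```text
t: 1.52
eef_pos: [0.2051, -0.643, 0.3607]
ee_rot: [3.142, -0.0, -2.833]
force: [-0.5, -1.1, 0.6]
width: 0.0874
```

>>> {"api": "step_arm", "payload": {
  "commands": "-22 30 -3 0 0 0.029; -21 31 -3 0 0 0.029; -20 31 -3 0 0 0.029; -19 32 -3 0 0 0.029; -18 33 -3 0 0 0.029; -18 33 -3 0 0 0.029; -17 34 -3 0 0 0.029; -16 34 -3 0 0 0.029"
}}

```text
t: 2.52
eef_pos: [0.3002, -0.3578, 0.3839]
ee_rot: [-3.141, 0.001, -3.066]
force: [0.9, -0.0, 1.0]
width: 0.0877
```

>>> {"api": "step_arm", "payload": {
  "commands": "-15 35 -3 0 0 0.029; -14 35 -3 0 0 0.029; -13 35 -3 0 0 0.029; -12 36 -3 0 0 0.029; -10 36 -3 0 0 0.029; 0 0 0 0 0 0"
}}

```text
t: 3.28
eef_pos: [0.3613, -0.1789, 0.3991]
ee_rot: [3.141, 0.001, 3.077]
force: [-0.3, -0.3, -0.3]
width: 0.0877
```

```bash
cat >> h.py <<'E'
def wcam(p,s):
    "turn wrist picture into one with rvec/tvec"
    T=np.eye(4);T[:3,:3]=R.from_euler("xyz",s["ee_rot"]).as_matrix();T[:3,3]=s["eef_pos"]
    C=np.linalg.inv(T@np.array(p["tool_from_camera"])); p["rvec"]=R.from_matrix(C[:3,:3]).as_rotvec(); p["tvec"]=C[:3,3]; return p
def shot(n):
    import pickle
    s=get_state(); p=grab_frame("wrist"); wcam(p,s); save(p,n); pickle.dump(p,open(n+".pkl","wb")); return p,s
E
python3 - <<'E'
from h import *
p,s=shot("w1"); print({k:np.round(s[k],3).tolist() for k in ("t","q","eef_pos","ee_rot","force")})
for nm in ["jug","jug_neck","nozzle0","guard"]:
    print(nm,[(np.round(r["pixel"],1).tolist(),round(r["conf"],2)) for r in recognise(p,nm)][:6])
E
```

```text
{'t': 3.275, 'q': [0.036, -0.18, -0.263, -0.0, -1.486, -1.671], 'eef_pos': [0.361, -0.179, 0.399], 'ee_rot': [3.141, 0.001, 3.077], 'force': [-0.331, -0.294, -0.296]}
jug [([253.9, 313.0], 0.67), ([250.2, 148.6], 0.65), ([276.2, 248.2], 0.6), ([368.2, 220.1], 0.55), ([155.6, 156.3], 0.27)]
jug_neck [([180.8, 48.3], 0.95), ([280.8, 242.5], 0.9)]
nozzle0 [([395.6, 404.3], 0.69)]
guard [([396.3, 405.7], 0.61)]
```

View pics/w1.png

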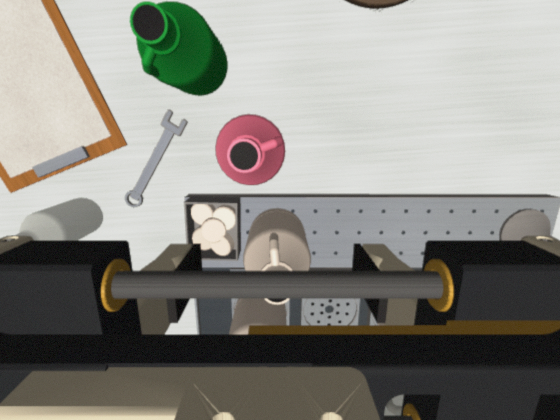

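```bash
python3 - <<'E'
from h import *
import pickle
p=pickle.load(open("w1.pkl","rb"))
im=p["frame"][180:340,170:570,::-1]
cv2.imwrite("pics/w1c.png",cv2.resize(im,None,fx=2,fy=2,interpolation=cv2.INTER_CUBIC))
q=np.load("filler.npy")
for u in [(330,309),(278,282),(187,195),(558,195)]: print(u,atz(p,u,.03),atz(p,u,.225))
E
```

```text
(330, 309) [ 0.63232187 -0.09060276  0.03      ] [ 0.49909455 -0.1225724   0.225     ]
(278, 282) [ 0.5672956  -0.18813421  0.03      ] [ 0.45927787 -0.18229255  0.225     ]
(187, 195) [ 0.38877869 -0.33571838  0.03      ] [ 0.34996896 -0.27266082  0.225     ]
(558, 195) [0.43035483 0.30981273 0.03      ] [0.37542674 0.12260873 0.225     ]
```

View pics/w1c.png

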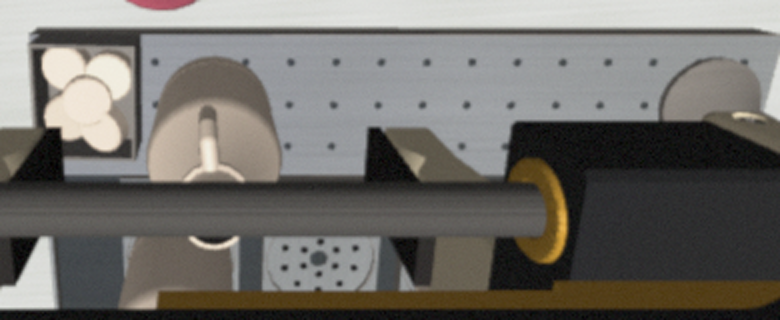

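>>> {"api": "step_arm", "payload": {
  "commands": "-25 0 -3 0 0 0; -25 5 -3 0 0 0; -25 5 -3 0 0 0; -25 5 -3 0 0 0; -25 5 -3 0 0 0; -15 0 -3 0 0 0; 0 0 0 0 0 0; 0 0 0 0 0 0"
}}

```text
t: 4.53
eef_pos: [0.5012, -0.1707, 0.4165]
ee_rot: [-3.142, -0.0, 3.073]
force: [0.2, -0.3, 0.3]
width: 0.0874
```

```bash
python3 - <<'E'
from h import *
p,s=shot("w2"); print({k:np.round(s[k],4).tolist() for k in ("t","q","eef_pos","ee_rot","force")})
E
```

```text
{'t': 4.525, 'q': [0.0425, 0.0515, -0.0133, -0.0, -1.5062, -1.6821], 'eef_pos': [0.5012, -0.1707, 0.4165], 'ee_rot': [-3.1416, -0.0003, 3.0727], 'force': [0.2267, -0.3295, 0.2869]}
```

View pics/w2.png

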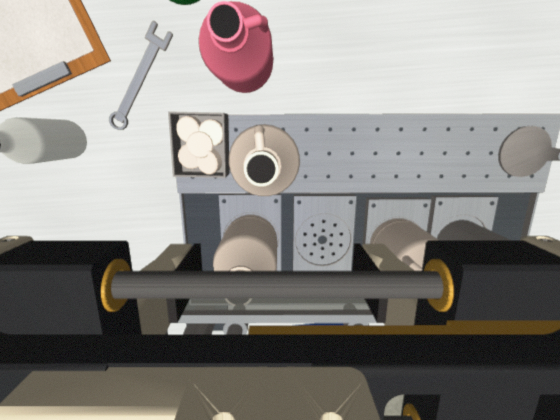

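```bash
python3 - <<'E'
from h import *
import pickle
p=pickle.load(open("w2.pkl","rb"))
im=p["frame"][100:290,160:440,::-1]
cv2.imwrite("pics/w2c.png",cv2.resize(im,None,fx=2.8,fy=2.8,interpolation=cv2.INTER_CUBIC))
E
```

```text
(no output)
```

View pics/w2c.png

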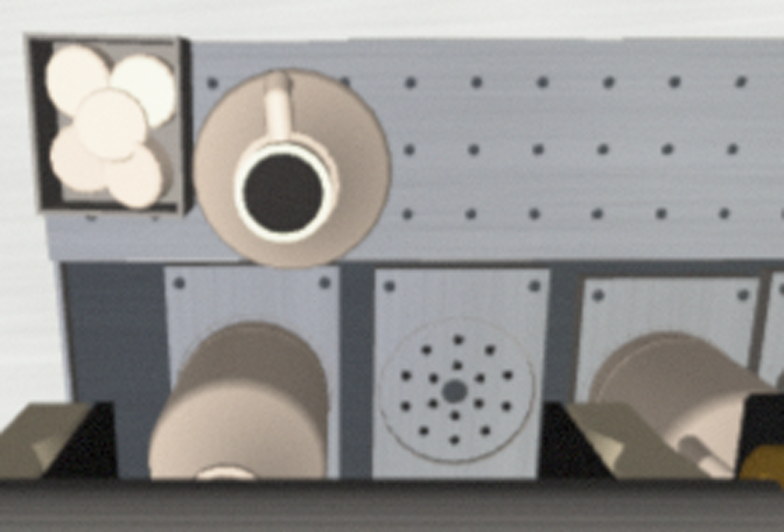

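```bash
cat > ov.py <<'E'
from h import *
import pickle
def ov(name,out,off,size,sc,jug,pan,panz=.03,jz=.03,extra=()):
    p=pickle.load(open(name+".pkl","rb"))
    im=cv2.resize(p["frame"][off[1]:off[1]+size[1],off[0]:off[0]+size[0],::-1],None,fx=sc,fy=sc,interpolation=cv2.INTER_CUBIC)
    t=np.linspace(0,2*np.pi,72)
    def dr(P,col,closed=True):
        u=(proj(p,P)-off+.5)*sc-.5; cv2.polylines(im,[np.round(u*8).astype(np.int32)],closed,col,1,cv2.LINE_AA,3)
    for r,z in((.019,.195),(.049,.112),(.049,.005)): dr(np.c_[jug[0]+r*np.cos(t),jug[1]+r*np.sin(t),0*t+z+jz],(255,0,0))
    dr(np.c_[pan[0]+.052*np.cos(t),pan[1]+.052*np.sin(t),0*t+panz],(0,255,0))
    for P,c in extra: dr(np.array(P,float),c)
    cv2.imwrite("pics/"+out+".png",im)
E
python3 - <<'E'
from ov import *
import pickle
p=pickle.load(open("w2.pkl","rb"))
pan=atz(p,(322.7,239.5),.03); neck=atz(p,(261.7,168.1),.225); print(pan,neck)
e=[atz(p,u,.03) for u in ((178,192.5),(546,189.5))]; print("edge",e)
ov("w2","ov2",(160,100),(280,190),2.8,neck,pan)
ov("scene0","ov3",(80,130),(290,190),2.7,neck,pan)
E
```

```text
[ 0.63304867 -0.09148934  0.03      ] [ 0.46823977 -0.18357614  0.225     ]
edge [array([ 0.52519755, -0.34874037,  0.03      ]), array([0.56468128, 0.31083738, 0.03      ])]
```

View pics/ov2.png

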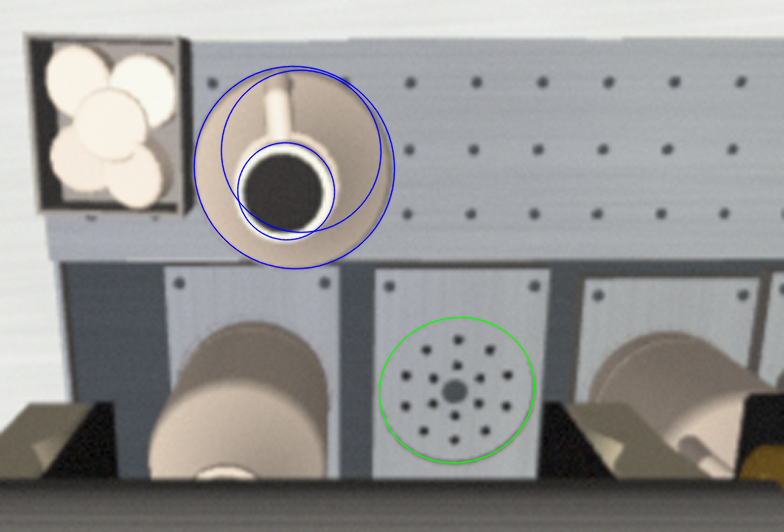

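View pics/ov3.png

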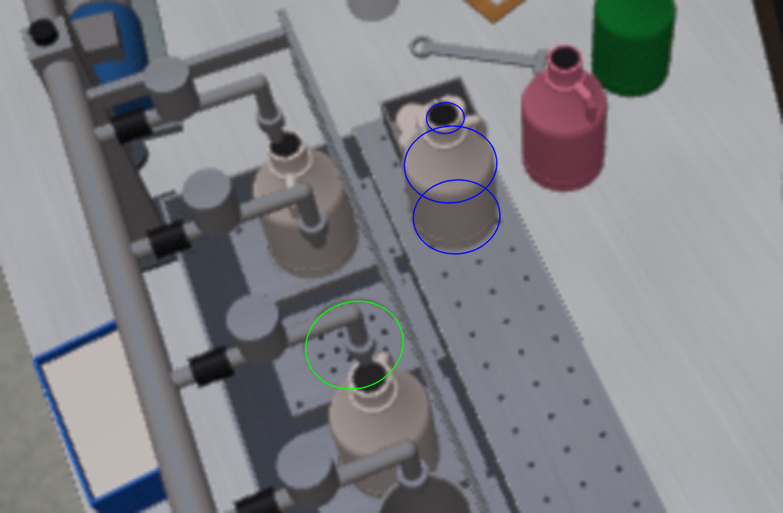

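```bash
python3 - <<'E'
from h import *
plan([.4678,-.1838,.29],Rt(-.06))
E
```

```text
now [ 0.5011 -0.1706  0.4167] rows 4
8.1 -3.9 31.7 0 0 -0.002; 8.1 -3.9 31.7 0 0 -0.002; 8.1 -3.8 31.7 0 0 -0.002; 8.1 -3.8 31.7 0 0 -0.002
```

>>> {"api": "step_arm", "payload": {
  "commands": "8 -4 32 0 0 -0.002; 8 -4 32 0 0 -0.002; 8 -4 32 0 0 -0.002; 8 -3 31 0 0 -0.002; 0 0 0 0 0 0",
  "grip_force": 15
}}

```text
t: 5.2
eef_pos: [0.4669, -0.1831, 0.2883]
ee_rot: [3.141, -0.003, 3.081]
force: [0.6, 0.6, 1.3]
width: 0.0878
```

```bash
python3 - <<'E'
from h import *
p,s=shot("w3"); print({k:np.round(s[k],4).tolist() for k in ("t","q","eef_pos","ee_rot","force")})
print(proj(p,[.4678,-.1838,.225]))
plan([.4678,-.1838,.215],Rt(-.06),step=25)
E
```

```text
{'t': 5.2, 'q': [0.0183, 0.048, -0.3004, -0.0005, -1.2256, -1.6496], 'eef_pos': [0.4669, -0.1831, 0.2883], 'ee_rot': [3.1414, -0.0032, 3.0809], 'force': [0.6202, 0.588, 1.2643]}
[[273.95615059 237.40819382]]
now [ 0.4684 -0.1833  0.2901] rows 4
0.1 -0.1 18.8 0 0 0; 0.1 -0.1 18.8 0 0 0; 0.1 -0.1 18.8 0 0 0; 0.1 -0.1 18.8 0 0 0
```

View pics/w3.png

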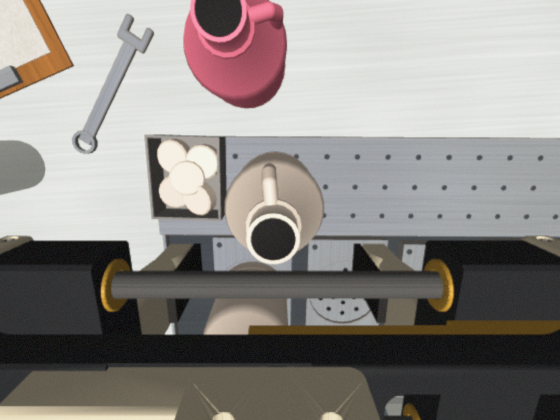

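The jug's neck is at (272,238), matching the projection (274,237), and centred between the fingers. I'll descend.

>>> {"api": "step_arm", "payload": {
  "commands": "0 0 19 0 0 0; 0 0 19 0 0 0; 0 0 19 0 0 0; 0 0 18 0 0 0; 0 0 0 0 0 0"
}}

```text
t: 5.88
eef_pos: [0.4693, -0.1831, 0.2152]
ee_rot: [-3.141, 0.0, 3.082]
force: [0.2, -0.2, 0.4]
width: 0.0878
```

>>> {"api": "step_arm", "payload": {
  "commands": "0 0 0 0 0 0; 0 0 0 0 0 0; 0 0 0 0 0 0; 0 0 0 0 0 0; 0 0 0 0 0 0; 0 0 0 0 0 0",
  "jaw": 30,
  "grip_force": 15
}}

```text
t: 6.62
eef_pos: [0.4688, -0.1831, 0.2145]
ee_rot: [3.142, -0.0, 3.081]
force: [-0.2, -0.9, 2.2]
width: 0.0377
```

>>> {"api": "step_arm", "payload": {
  "commands": "0 0 -4 0 0 0; 0 0 -4 0 0 0; 0 10 0 0 0 0; 0 20 0 0 0 0; -1 21 0 0 0 0; -1 21 0 0 0 0; 0 20 0 0 0 0; 0 10 0 0 0 0"
}}

```text
t: 7.62
eef_pos: [0.4769, -0.0802, 0.2225]
ee_rot: [3.141, -0.0, 3.082]
force: [0.2, 0.0, -3.6]
width: 0.0379
```

```bash
python3 - <<'E'
from h import *
p,s=shot("w4"); print({k:np.round(s[k],4).tolist() for k in ("t","q","eef_pos","ee_rot","force","width")})
E
```

```text
{'t': 7.625, 'q': [0.2411, 0.0631, -0.4403, -0.0003, -1.0675, -1.8709], 'eef_pos': [0.4769, -0.0802, 0.2225], 'ee_rot': [3.1414, -0.0001, 3.0824], 'force': [0.2209, 0.0098, -3.6325], 'width': 0.0379}
```

View pics/w4.png

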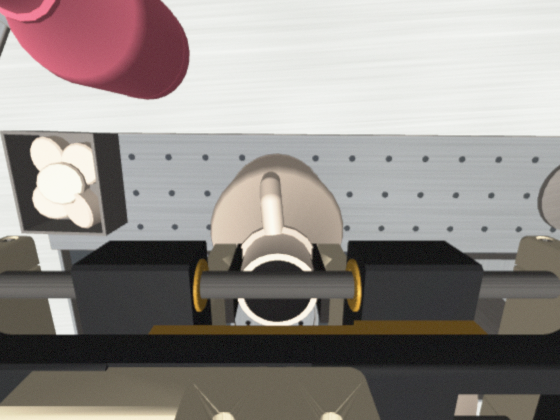

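>>> {"api": "step_arm", "payload": {
  "commands": "0 -1.5 2 0 0 0; 0 0 3 0 0 0; 0 0 2 0 0 0; 0 0 1 0 0 0; 0 0 0 0 0 0"
}}

```text
t: 8.3
eef_pos: [0.4769, -0.0831, 0.2145]
ee_rot: [-3.142, -0.0, 3.081]
force: [-0.4, 0.0, -2.7]
width: 0.0377
```

>>> {"api": "step_arm", "payload": {
  "commands": "0 0 0 0 0 0; 0 0 0 0 0 0; 0 0 0 0 0 0; 0 0 0 0 0 0",
  "jaw": 87
}}

```text
t: 8.8
eef_pos: [0.4771, -0.0829, 0.2147]
ee_rot: [3.142, 0.0, 3.081]
force: [-0.0, -0.2, 1.2]
width: 0.0722
```

>>> {"api": "step_arm", "payload": {
  "commands": "0 0 -20 0 0 0; 0 0 -30 0 0 0; 0 0 -30 0 0 0; 10 0 -30 0 0 0; 20 0 -20 0 0 0; 20 0 -20 0 0 0; 0 0 0 0 0 0"
}}

```text
t: 9.68
eef_pos: [0.4269, -0.0799, 0.3665]
ee_rot: [3.141, 0.004, 3.082]
force: [0.5, 0.5, 0.5]
width: 0.0868
```

```bash
cat > kin.py <<'E'
import numpy as np
from scipy.optimize import least_squares
D=[([-0.974,0.359,0.0115],(.205,-.643,.2516)),([.036,-.18,-.263],(.361,-.179,.399)),([.0425,.0515,-.0133],(.5012,-.1707,.4165)),([.0183,.048,-.3004],(.4669,-.1831,.2883)),([.2411,.0631,-.4403],(.4769,-.0802,.2225))]
def m(p,q2,q3):
    a,h,l2,l3,e=p; f=q2-q3
    return a+l2*np.sin(q2)+l3*np.cos(f)+e*np.sin(f), h+l2*np.cos(q2)-l3*np.sin(f)+e*np.cos(f)
def res(p):
    o=[]
    for q,x in D:
        r=np.sqrt(x[0]**2+x[1]**2-.191**2); a,b=m(p,q[1],q[2]); o+=[a-r,b-x[2]]
    return o
def fit():
    s=least_squares(res,[0,0,.4,.4,0.]); return s
if __name__=="__main__":
    s=fit(); print(s.x,np.round(s.fun,4))
E
python3 kin.py; python3 - <<'E'
from h import *
p,s=shot("w5"); print({k:np.round(s[k],4).tolist() for k in ("t","q","eef_pos","ee_rot","force","width")})
E
```

```text
[ 0.00064151 -0.15300955  0.60113784  0.46323238 -0.00089574] [-0.0002 -0.0004 -0.0002  0.0001 -0.     -0.0001  0.0009  0.0001 -0.0004
  0.0002]
{'t': 9.675, 'q': [0.2728, -0.1152, -0.2819, 0.0004, -1.3998, -1.9034], 'eef_pos': [0.4269, -0.0799, 0.3665], 'ee_rot': [3.1405, 0.0042, 3.0819], 'force': [0.465, 0.4603, 0.5372], 'width': 0.0868}
```

View pics/w5.png

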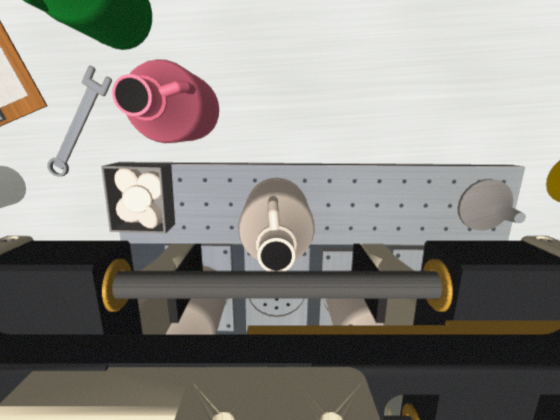

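>>> {"api": "step_arm", "payload": {
  "commands": "0 0 0 0.15 0 0; 0 0 0 0.15 0 0; 0 0 0 0 0 0"
}}

```text
t: 10.1
eef_pos: [0.427, -0.0787, 0.3626]
ee_rot: [-2.838, -0.004, 3.085]
force: [-0.6, -0.4, -0.7]
width: 0.087
```

```bash
python3 - <<'E'
from h import *
s=get_state(); print({k:np.round(s[k],5).tolist() for k in ("t","q","eef_pos","ee_rot")})
E
```

```text
{'t': 10.1, 'q': [0.50151, -0.10367, -0.41956, 0.25699, -1.42715, -2.18728], 'eef_pos': [0.42703, -0.0787, 0.36257], 'ee_rot': [-2.83816, -0.00381, 3.08509]}
```

```bash
python3 - <<'E'
from kin import *
from scipy.spatial.transform import Rotation as R
s=fit().x
q=[0.50151,-0.10367,-0.41956,0.25699,-1.42715,-2.18728]; tcp=np.array([.42703,-.0787,.36257]); Rm=R.from_euler("xyz",[-2.83816,-.00381,3.08509]).as_matrix()
r,z=m(s,q[1],q[2]); c,n=np.cos(q[0]),np.sin(q[0])
w0=np.array([r*c+.191*n,r*n-.191*c,z])  # wrist minus L in z
# tcp = w0 + L*zhat + L*t
v=tcp-w0; t=Rm[:,2]; print(v,t); print("L est", v[:2]/t[:2], v[2]/(1+t[2]))
E
```

```text
[ 0.00334538 -0.09316807  0.06242956] [-0.02050402 -0.29811563 -0.95430952]
L est [-0.16315729  0.31252328] 1.3663580441682879
```

```bash
cat > fk.py <<'E'
import numpy as np
from scipy.spatial.transform import Rotation as R
from scipy.optimize import least_squares
D=[([-0.974,0.359,0.0115,0,-1.224,-.288],(.2051,-.6431,.2516),(3.14,0,-2.833)),([.036,-.18,-.263,0,-1.486,-1.671],(.361,-.179,.399),(3.141,.001,3.077)),
([.0425,.0515,-.0133,0,-1.5062,-1.6821],(.5012,-.1707,.4165),(-3.1416,-.0003,3.0727)),([.0183,.048,-.3004,-.0005,-1.2256,-1.6496],(.4669,-.1831,.2883),(3.1414,-.0032,3.0809)),
([.2411,.0631,-.4403,-.0003,-1.0675,-1.8709],(.4769,-.0802,.2225),(3.1414,-.0001,3.0824)),([.2728,-.1152,-.2819,.0004,-1.3998,-1.9034],(.4269,-.0799,.3665),(3.1405,.0042,3.0819)),
([0.50151,-0.10367,-0.41956,0.25699,-1.42715,-2.18728],(.42703,-.0787,.36257),(-2.83816,-.00381,3.08509))]
try:
    import json; D+=[tuple(d) for d in json.load(open("extra.json"))]
except Exception: pass
def rot(a,t): return R.from_rotvec(np.array(a)*t)
X,Y,Z=np.eye(3)
def chain(q,s=1): return rot(Z,q[0]),rot(Y,q[1]),rot(Y,-q[2]),rot(X,s*q[3]),rot(Y,-q[4]),rot(X,-q[5])
C0=None
def fk(P,q,s=1):
    a,h,l2,l3,e,ya,yb,yc,L=P
    r=chain(q,s); A=r[0]; p=A.apply([a,ya,h]); A=A*r[1]; p=p+A.apply([0,0,l2]); A=A*r[2]; p=p+A.apply([l3,0,e]); A=A*r[3]; p=p+A.apply([0,yb,0]); A=A*r[4]; p=p+A.apply([L,yc,0]); A=A*r[5]
    return p,A
def c0(s=1):
    return R.concatenate([fk(np.zeros(9),q,s)[1].inv()*R.from_euler("xyz",e) for q,_,e in D]).mean()
def res(P,s=1): return np.concatenate([fk(P,q,s)[0]-x for q,x,_ in D])
def fit(s=1): return least_squares(lambda P:np.r_[res(P,s),1e-4*P],[0,.15,.6,.46,0,-.19,0,0,.3])
def fkT(P,q,s,C): p,A=fk(P,q,s); return p,A*C
if __name__=="__main__":
    for s in (1,-1):
        C=c0(s); print(s,[np.round((fk(np.zeros(9),q,s)[1]*C).inv()*R.from_euler("xyz",e)).as_rotvec() if 0 else np.round(((fk(np.zeros(9),q,s)[1]*C).inv()*R.from_euler("xyz",e)).magnitude(),3) for q,_,e in D])
        f=fit(s); print(np.round(f.x,4)); print(np.round(f.fun[:-9].reshape(-1,3)*1000,1).tolist())
E
python3 fk.py
```

```text
1 [np.float64(0.072), np.float64(0.072), np.float64(0.071), np.float64(0.072), np.float64(0.072), np.float64(0.07), np.float64(0.443)]
[ 0.     -0.2849  0.6767  0.4685 -0.0672 -0.4147  0.1083  0.1083 -0.1242]
[[-0.6, -10.4, -1.3], [-14.1, -6.7, 0.4], [4.8, -6.1, 1.3], [-13.1, -6.7, 3.8], [-21.1, -11.7, 7.4], [-14.7, -10.5, 1.2], [30.0, 59.6, -12.8]]
-1 [np.float64(0.001), np.float64(0.001), np.float64(0.0), np.float64(0.0), np.float64(0.0), np.float64(0.0), np.float64(0.0)]
[ 5.000e-04  1.973e-01  6.022e-01  4.629e-01  3.000e-04 -3.000e-04
 -9.580e-02 -9.580e-02  3.527e-01]
[[-0.0, -0.0, -0.4], [0.3, 0.1, 0.1], [-0.1, 0.0, -0.0], [-0.0, -0.1, 0.1], [0.1, 0.0, 0.2], [-0.2, -0.1, 0.0], [-0.1, 0.0, 0.0]]
```

```bash
cat > ik.py <<'E'
from fk import *
S=-1; PP=fit(S).x; C=c0(S)
lo=np.array([-3.07,-1.43,-1.02,-3.03,-3.05,-3.03])+.02; hi=np.array([3.07,2.12,1.25,1.67,0,3.03])-.02
def ik(pos,Rg,q0):
    Rg=R.from_matrix(Rg)
    def f(q):
        p,A=fkT(PP,q,S,C); return np.r_[(p-pos)*5,(A.inv()*Rg).as_rotvec()]
    r=least_squares(f,np.clip(q0,lo+1e-3,hi-1e-3),bounds=(lo,hi)); return r.x,np.abs(r.fun).max()
def iks(pos,Rg,n=25,seed=0):
    g=np.random.default_rng(seed); out=[]
    for i in range(n):
        q,e=ik(pos,Rg,g.uniform(lo,hi))
        if e<2e-3 and not any(np.abs(q-o).max()<.05 for o in out): out.append(q)
    return out
F0=np.array([.580,-.0211]); YW=-.06
def f2w(x,y,z): c,s=np.cos(YW),np.sin(YW); return np.array([F0[0]+c*x-s*y,F0[1]+s*x+c*y,z])
def Rtool(psi,a,flip=False,roll=None):
    "psi heading in filler frame, a slope down; jaw axis projects on filler y"
    t=np.array([np.cos(a)*np.cos(psi),np.cos(a)*np.sin(psi),-np.sin(a)])
    j=np.array([0,1,np.sin(psi)*np.cos(a)/np.sin(a)]) if roll is None else roll
    j=j-t*(j@t); j/=np.linalg.norm(j); 
    if flip: j=-j
    M=np.c_[np.cross(j,t),j,t]
    return R.from_rotvec([0,0,YW]).as_matrix()@M
E
cat > search.py <<'E'
from ik import *
for a in (20,30,40,50):
  for psi in (-.9,-.6,-.3,0,.3,.6,.9):
    M=Rtool(psi,np.radians(a)); 
    for fl in (0,1):
        M=Rtool(psi,np.radians(a),fl)
        tip=f2w(.057-.044,-.067,.08); sol=iks(tip-.025*M[:,2],M,12)
        tip2=f2w(-.1-.044-.02,-.067,.08); sol2=iks(tip2-.025*M[:,2],M,12)
        if sol or sol2: print(a,psi,fl,"END",[np.round(s,2).tolist() for s in sol],"START",[np.round(s,2).tolist() for s in sol2],flush=True)
E
time python3 search.py
```

```text
20 0 0 END [[-0.87, 0.72, -0.98, -2.36, -1.32, 1.67]] START []
20 0 1 END [[-0.87, 0.72, -0.98, -2.36, -1.31, -1.47]] START []
20 0.3 0 END [[-0.85, 0.57, -0.7, -1.94, -1.1, 0.54]] START [[-1.26, 0.68, -0.92, -1.65, -1.22, 0.86]]
20 0.3 1 END [[-0.85, 0.57, -0.7, -1.94, -1.1, -2.6]] START [[-1.26, 0.68, -0.92, -1.65, -1.22, -2.28]]
20 0.6 0 END [[-0.78, 0.57, -0.47, -1.6, -1.14, -0.1]] START [[-1.07, 0.56, -0.7, -1.42, -1.25, 0.14]]
20 0.6 1 END [] START [[-1.07, 0.56, -0.7, -1.42, -1.25, -3.0]]
20 0.9 0 END [[-0.71, 0.62, -0.27, -1.36, -1.29, -0.45]] START [[-0.93, 0.57, -0.52, -1.23, -1.35, -0.21]]
20 0.9 1 END [[-0.71, 0.62, -0.27, -1.36, -1.29, 2.69]] START [[-0.93, 0.57, -0.52, -1.23, -1.35, 2.93]]
30 0 0 END [[-0.74, 0.39, -0.86, -2.29, -0.82, 1.3]] START []
30 0 1 END [[-0.74, 0.39, -0.86, -2.29, -0.82, -1.84]] START []
30 0.3 0 END [[-0.69, 0.37, -0.62, -1.8, -0.79, 0.36]] START [[-1.06, 0.32, -0.87, -1.61, -0.99, 0.58]]
30 0.3 1 END [[-0.69, 0.37, -0.62, -1.8, -0.79, -2.78]] START [[-1.06, 0.32, -0.87, -1.61, -0.99, -2.57]]
30 0.6 0 END [[-0.65, 0.43, -0.45, -1.48, -0.94, -0
[... 1230 characters left out ...]
0.55, -1.08, -1.05, 2.71]]
50 0.3 0 END [[-0.07, 0.19, -0.54, -0.88, -0.25, -0.85]] START [[-0.15, -0.07, -0.81, -0.98, -0.3, -0.69]]
50 0.3 1 END [[-0.07, 0.19, -0.54, -0.88, -0.26, 2.29]] START [[-0.15, -0.07, -0.81, -0.98, -0.3, 2.45]]
50 0.6 0 END [[-0.26, 0.26, -0.41, -0.96, -0.6, -0.77]] START [[-0.42, 0.05, -0.68, -1.02, -0.67, -0.56]]
50 0.6 1 END [[-0.26, 0.26, -0.41, -0.96, -0.6, 2.37]] START [[-0.42, 0.05, -0.68, -1.02, -0.67, 2.58]]
50 0.9 0 END [[-0.32, 0.35, -0.28, -0.9, -0.85, -0.84]] START [[-0.48, 0.16, -0.57, -0.93, -0.89, -0.65]]
50 0.9 1 END [[-0.32, 0.35, -0.28, -0.9, -0.85, 2.3]] START [[-0.48, 0.16, -0.57, -0.93, -0.89, 2.49]]
real	1m19.098s
user	1m15.068s
sys	0m0.202s
```

```bash
cat > go.py <<'E'
from ik import *
import pickle
from h import atz,get_state
p=pickle.load(open("w5.pkl","rb")); pk=atz(p,(133,98),.195); print("pink",pk, "jug neck",atz(p,(276,253),.225), "pan",f2w(.0571,-.0671,0))
A=np.radians(40);
def pose(x,y,z,psi=.25,a=A):
    M=Rtool(psi,a); return f2w(x,y,z)-.025*M[:,2],M
if __name__=="__main__":
    qg=[-0.72,0.07,-0.8,-1.44,-0.68,0.13]
    for psi in (.15,.25):
      for x,z in ((.02,.085),(-.05,.085),(-.17,.085),(-.20,.085),(-.2,.2),(-.2,.28),(-.22,.28)):
        P,M=pose(x,-.067,z,psi); q,e=ik(P,M,qg); 
        # link points
        r=chain(q,S);B=r[0]*r[1];el=r[0].apply([0,0,PP[1]])+B.apply([0,0,PP[2]]);B=B*r[2];w=el+B.apply([PP[3],0,0]);B=B*r[3];w2=w+B.apply([0,PP[6]+PP[7],0])
        print(psi,x,z,np.round(q,2),"%.4f"%e,"el",np.round(el,2),"w",np.round(w,2),"w2",np.round(w2,2),"tcp",np.round(P,3))
E
python3 go.py
```

```text
pink [ 0.31742802 -0.21129119  0.195     ] jug neck [ 0.47465405 -0.08187998  0.225     ] pan [ 0.63297367 -0.0915032   0.        ]
0.15 0.02 0.085 [-0.37  0.21 -0.55 -1.6  -0.35  0.11] 0.0000 el [ 0.12 -0.05  0.79] w [ 0.43 -0.17  0.47] w2 [ 0.31 -0.11  0.33] tcp [ 0.577 -0.091  0.101]
0.15 -0.05 0.085 [-0.48  0.13 -0.67 -1.63 -0.42  0.22] 0.0000 el [ 0.07 -0.04  0.79] w [ 0.36 -0.18  0.46] w2 [ 0.24 -0.11  0.33] tcp [ 0.507 -0.087  0.101]
0.15 -0.17 0.085 [-0.67 -0.02 -0.86 -1.53 -0.56  0.28] 0.0000 el [-0.01  0.01  0.8 ] w [ 0.23 -0.19  0.46] w2 [ 0.12 -0.1   0.33] tcp [ 0.387 -0.08   0.101]
0.15 -0.2 0.085 [-0.74 -0.06 -0.89 -1.49 -0.6   0.27] 0.0000 el [-0.03  0.02  0.8 ] w [ 0.2  -0.18  0.46] w2 [ 0.09 -0.1   0.33] tcp [ 0.357 -0.078  0.101]
0.15 -0.2 0.2 [-0.25 -0.44 -0.84 -0.94 -0.44 -0.7 ] 0.0920 el [-0.25  0.06  0.74] w [ 0.16 -0.04  0.56] w2 [ 0.08 -0.14  0.42] tcp [ 0.357 -0.078  0.216]
0.15 -0.2 0.28 [-0.15 -0.57 -0.76 -0.65 -0.58 -1.09] 0.1570 el [-0.32  0.05  0.7 ] w [ 0.13 -0.02  0.61] w2 [ 0.08 -0.17  0.5 ] tcp [ 0.357 -0.078  0.296]
0.15 -0.22 0.28 [-0.26 -0.6  -0.7
[... 513 characters left out ...]
  0.8 ] w [ 0.24 -0.21  0.45] w2 [ 0.12 -0.13  0.33] tcp [ 0.387 -0.081  0.101]
0.25 -0.2 0.085 [-0.77 -0.02 -0.86 -1.42 -0.69  0.17] 0.0000 el [-0.01  0.01  0.8 ] w [ 0.21 -0.21  0.45] w2 [ 0.09 -0.13  0.33] tcp [ 0.358 -0.08   0.101]
0.25 -0.2 0.2 [-0.18 -0.45 -0.84 -0.82 -0.45 -0.94] 0.0469 el [-0.26  0.05  0.74] w [ 0.16 -0.03  0.56] w2 [ 0.09 -0.15  0.43] tcp [ 0.358 -0.08   0.216]
0.25 -0.2 0.28 [-0.05 -0.59 -0.78 -0.54 -0.56 -1.33] 0.0935 el [-0.33  0.02  0.7 ] w [ 0.12 -0.01  0.61] w2 [ 0.09 -0.17  0.51] tcp [ 0.358 -0.08   0.296]
0.25 -0.22 0.28 [-0.16 -0.61 -0.76 -0.63 -0.65 -1.2 ] 0.0965 el [-0.34  0.06  0.69] w [ 0.11 -0.02  0.62] w2 [ 0.07 -0.17  0.51] tcp [ 0.338 -0.078  0.296]
```

```bash
python3 - <<'E'
from h import *
plan([.4757,-.0822,.285],Rt(-.06))
E
```

```text
now [ 0.427  -0.0787  0.3626] rows 3
-16.4 7.5 24.7 -0.101 -0.001 0.001; -16.3 5 25.3 -0.101 -0.001 0.001; -16.3 2.4 25.7 -0.101 -0.001 0.001
```

>>> {"api": "step_arm", "payload": {
  "commands": "0 0 0 -0.101 0 0; 0 0 0 -0.101 0 0; 0 0 0 -0.101 0 0; -16 1.5 26 0 0 0; -16 1.5 26 0 0 0; -16 1 26 0 0 0; 0 0 0 0 0 0"
}}

```text
t: 10.98
eef_pos: [0.475, -0.079, 0.284]
ee_rot: [3.138, -0.005, 3.08]
force: [0.3, 0.3, 0.3]
width: 0.0874
```

```bash
python3 - <<'E'
from h import *
plan([.4757,-.0822,.2148],Rt(-.06),step=22)
E
```

```text
now [ 0.475 -0.079  0.284] rows 4
-0.3 -0.9 17.3 0.001 -0.001 0; -0.3 -0.8 17.3 0.001 -0.001 0; -0.3 -0.8 17.3 0.001 -0.001 0; -0.2 -0.8 17.3 0.001 -0.001 0
```

>>> {"api": "step_arm", "payload": {
  "commands": "0 -1 17 0 0 0; 0 -1 17 0 0 0; 0 -1 18 0 0 0; 0 0 17 0 0 0; 0 0 0 0 0 0"
}}

```text
t: 11.6
eef_pos: [0.4746, -0.0816, 0.2175]
ee_rot: [3.138, -0.001, 3.081]
force: [0.4, -0.3, 0.9]
width: 0.087
```

>>> {"api": "step_arm", "payload": {
  "commands": "0 0 0 0 0 0; 0 0 0 0 0 0; 0 0 0 0 0 0; 0 0 0 0 0 0; 0 0 0 0 0 0; 0 0 0 0 0 0",
  "jaw": 30
}}

```text
t: 12.35
eef_pos: [0.4749, -0.0814, 0.2175]
ee_rot: [3.139, -0.0, 3.081]
force: [-0.4, -0.6, -0.1]
width: 0.0379
```

>>> {"api": "step_arm", "payload": {
  "commands": "0 0 -3 0 0 0; 0 0 -2 0 0 0; -7 0 0 0 0 0; -12 0 0 0 0 0; -12 0 0 0 0 0; -12 0 0 0 0 0; -7 0 0 0 0 0; 0 0 0 0 0 0"
}}

```text
t: 13.35
eef_pos: [0.5253, -0.0844, 0.2222]
ee_rot: [3.139, -0.001, 3.081]
force: [-0.1, 0.4, -4.4]
width: 0.0375
```

>>> {"api": "step_arm", "payload": {
  "commands": "0 0 2 0 0 0; 0 0 2 0 0 0; 0 0 1.5 0 0 0; 0 0 0 0 0 0"
}}

```text
t: 13.85
eef_pos: [0.525, -0.0844, 0.2175]
ee_rot: [3.139, 0.001, 3.082]
force: [-0.0, -0.6, -0.3]
width: 0.0375
```

>>> {"api": "step_arm", "payload": {
  "commands": "0 0 0 0 0 0; 0 0 0 0 0 0; 0 0 0 0 0 0; 0 0 0 0 0 0; 0 0 -15 0 0 0; 0 0 -25 0 0 0; 0 0 -30 0 0 0; 0 0 0 0 0 0",
  "jaw": 87
}}

```text
t: 14.85
eef_pos: [0.5263, -0.0846, 0.2907]
ee_rot: [3.138, 0.006, 3.082]
force: [-0.6, 0.0, -0.0]
width: 0.0866
```

```bash
python3 - <<'E'
from h import *
s=get_state(); print(np.round(s["q"],4).tolist(),s["eef_pos"])
E
cat > clr.py <<'E'
from ik import *
# hand sample points in tool frame (mm from TCP)
def box(x0,x1,y0,y1,z0,z1,n=9):
    g=np.stack(np.meshgrid(np.linspace(x0,x1,7),np.linspace(y0,y1,n),np.linspace(z0,z1,n),indexing="ij"),-1).reshape(-1,3); return g/1000
def hand(w): 
    o=w/2
    return np.vstack([box(-39,39,-97,97,-150,-41),box(-10,10,o,o+21,-41,25),box(-10,10,-o-21,-o,-41,25),box(45,100,-30,30,-165,-110),box(-45,45,-45,45,-350,-150)])
def cyl(P,c,r,z0,z1): # signed clearance to cylinder
    dr=np.hypot(P[:,0]-c[0],P[:,1]-c[1])-r; dz=np.maximum(z0-P[:,2],P[:,2]-z1)
    return np.where((dr>0)&(dz>0),np.hypot(dr,dz),np.maximum(dr,dz)).min()
pink=(.3174,-.2113)
def w2f(P): c,s=np.cos(YW),np.sin(YW); d=P[:,:2]-F0; return np.c_[c*d[:,0]+s*d[:,1],-s*d[:,0]+c*d[:,1],P[:,2]]
def bx(P,lo_,hi_):
    d=np.maximum(np.array(lo_)-P,P-np.array(hi_)); return np.where((d>0).any(1),np.linalg.norm(np.maximum(d,0),axis=1),d.max(1)).min()
def clear(p,A,w,jug=None,na=(.06,-.195),nb=(.06,.065)):
    P=A.apply(hand(w))+p; Q=w2f(P); o={}
    o["pink"]=cyl(P,pink,.049,0,.2)
    o["deck"]=bx(Q,(-.17,-.33,0),(.2,.33,.03)); o["table"]=P[:,2].min()
    o["guard"]=bx(Q,(.011,-.28,.241),(.225,.28,.37))
    o["tub"]=bx(Q,(-.16,-.33,.03),(-.06,-.217,.08))
    o["na"]=min(cyl(Q,na,.049,.02,.142),cyl(Q,na,.03,.142,.22)); o["nb"]=min(cyl(Q,nb,.049,.02,.142),cyl(Q,nb,.03,.142,.22))
    if jug is not None:
        o["jug"]=cyl(Q,jug,.049,.03,.142); o["neck"]=cyl(Q,jug,.03,.142,.225); o["hdl"]=bx(Q,(jug[0]-.047,jug[1]-.01,.158),(jug[0],jug[1]+.01,.2))
    return {k:round(float(v)*1000) for k,v in o.items()}
E
```

```text
[0.2073, 0.0967, -0.2407, -0.0021, -1.227, -1.8372] [ 0.52633683 -0.08462214  0.290694  ]
```

```bash
cat > p1.py <<'E'
from clr import *
jug=(-.051,-.0665)
qn=np.array([0.2073,0.0967,-0.2407,-0.0021,-1.227,-1.8372])
def show(qa,qb,n=10,w=60,j=jug):
    for i in range(n+1):
        q=qa+(qb-qa)*i/n; p,A=fkT(PP,q,S,C); print(i,np.round(p,3),clear(p,A,w,j))
def P_(x,y,z,psi,a): M=Rtool(psi,np.radians(a)); return f2w(x,y,z)-.025*M[:,2],M
if __name__=="__main__":
    Md=Rtool(0,np.pi/2-1e-6)
    for psi,a,tx,tz in ((.15,40,-.12,.085),(.1,38,-.115,.085),(.15,40,-.115,.095)):
        P,M=P_(tx,-.0665,tz,psi,a); qc,e=ik(P,M,[-.55,.1,-.75,-1.6,-.45,.2]); print("C",np.round(qc,3),e)
        pe,Me=P_(.018,-.067,tz,psi,a); qe,e=ik(pe,Me,qc); print("E",np.round(qe,3),e,clear(pe,R.from_matrix(Me),60,(.057,-.067)))
        qb,e=ik(f2w(-.15,-.0665,.29),Md,qn); print("B",np.round(qb,3),e); show(qb,qc)
E
python3 p1.py
```

```text
C [-0.584  0.047 -0.786 -1.593 -0.498  0.269] 1.942890293094024e-15
E [-0.378  0.209 -0.557 -1.603 -0.353  0.117] 3.441862090475256e-10 {'pink': 33, 'deck': 39, 'table': 69, 'guard': 63, 'tub': 52, 'na': 20, 'nb': 41, 'jug': -6, 'neck': 34, 'hdl': 17}
B [ 0.277 -0.08  -0.422  0.    -1.229 -1.907] 3.5703439056857156e-11
0 [ 0.426 -0.078  0.29 ] {'pink': 101, 'deck': 235, 'table': 265, 'guard': 122, 'tub': 210, 'na': 182, 'nb': 182, 'jug': 131, 'neck': 75, 'hdl': 80}
1 [ 0.406 -0.063  0.245] {'pink': 74, 'deck': 183, 'table': 213, 'guard': 134, 'tub': 178, 'na': 169, 'nb': 188, 'jug': 95, 'neck': 76, 'hdl': 63}
2 [ 0.391 -0.044  0.209] {'pink': 30, 'deck': 141, 'table': 171, 'guard': 149, 'tub': 163, 'na': 176, 'nb': 198, 'jug': 77, 'neck': 66, 'hdl': 60}
3 [ 0.384 -0.026  0.182] {'pink': 24, 'deck': 110, 'table': 138, 'guard': 159, 'tub': 142, 'na': 176, 'nb': 205, 'jug': 73, 'neck': 71, 'hdl': 53}
4 [ 0.385 -0.011  0.161] {'pink': 17, 'deck': 87, 'table': 115, 'guard': 169, 'tub': 135, 'na': 178, 'nb': 200, 'jug': 56, 'neck': 71, 'hdl': 53}
5 [ 0.391 -0.002  0.146] {'pink': 7, 'deck'
[... 3968 characters left out ...]
4] {'pink': 6, 'deck': 69, 'table': 99, 'guard': 165, 'tub': 127, 'na': 163, 'nb': 164, 'jug': 36, 'neck': 53, 'hdl': 36}
7 [ 0.425 -0.013  0.136] {'pink': 4, 'deck': 62, 'table': 92, 'guard': 163, 'tub': 117, 'na': 155, 'nb': 153, 'jug': 29, 'neck': 51, 'hdl': 33}
8 [ 0.435 -0.029  0.128] {'pink': -2, 'deck': 58, 'table': 88, 'guard': 162, 'tub': 102, 'na': 148, 'nb': 142, 'jug': 12, 'neck': 50, 'hdl': 35}
9 [ 0.442 -0.053  0.12 ] {'pink': -12, 'deck': 54, 'table': 84, 'guard': 163, 'tub': 81, 'na': 146, 'nb': 135, 'jug': 8, 'neck': 47, 'hdl': 38}
10 [ 0.442 -0.082  0.111] {'pink': -22, 'deck': 49, 'table': 79, 'guard': 161, 'tub': 59, 'na': 136, 'nb': 139, 'jug': 15, 'neck': 48, 'hdl': 42}
```

```bash
cat > s2.py <<'E'
from clr import *
w=50; off=np.sqrt(.049**2-.025**2); res=[]
for a in (40,45,50,55):
  for psi in (-.3,-.15,0,.15,.3,.45,.6):
    for k in (-.4,-.2,0,.2,.4,.6):
      for tz in (.075,.09):
        M=Rtool(psi,np.radians(a),roll=np.array([0,1,k])); A=R.from_matrix(M)
        # tip half span projections
        ps=f2w(-.051-off-.008,-.0665,tz)-.025*M[:,2]; pe=f2w(.057-off,-.067,tz)-.025*M[:,2]
        cs=clear(ps,A,w,(-.051,-.0665)); 
        if cs["pink"]<8 or cs["hdl"]<6 or cs["deck"]<8: continue
        ce=clear(pe,A,w,(.057,-.067))
        if min(ce["na"],ce["nb"])<10 or ce["guard"]<15: continue
        ss=iks(ps,M,6); 
        if not ss: continue
        for q in ss:
            q2,e=ik(pe,M,q)
            if e<2e-3: print(a,psi,k,tz,"start",cs,"end",ce,np.round(q,2).tolist(),np.round(q2,2).tolist(),flush=True)
E
timeout 560 python3 s2.py
```

```text
40 -0.15 -0.2 0.075 start {'pink': 8, 'deck': 29, 'table': 59, 'guard': 156, 'tub': 65, 'na': 127, 'nb': 128, 'jug': 0, 'neck': 45, 'hdl': 28} end {'pink': 74, 'deck': 29, 'table': 59, 'guard': 71, 'tub': 62, 'na': 41, 'nb': 25, 'jug': -7, 'neck': 37, 'hdl': 21} [-0.71, 0.1, -0.94, -2.18, -0.46, 1.25] [-0.56, 0.25, -0.78, -2.39, -0.4, 1.34]
40 -0.15 -0.2 0.09 start {'pink': 8, 'deck': 44, 'table': 74, 'guard': 149, 'tub': 72, 'na': 127, 'nb': 128, 'jug': 0, 'neck': 42, 'hdl': 27} end {'pink': 74, 'deck': 44, 'table': 74, 'guard': 60, 'tub': 70, 'na': 44, 'nb': 25, 'jug': -7, 'neck': 37, 'hdl': 19} [-0.59, 0.02, -0.87, -2.06, -0.33, 1.01] [-0.5, 0.19, -0.72, -2.28, -0.3, 1.17]
40 -0.15 0 0.075 start {'pink': 11, 'deck': 34, 'table': 64, 'guard': 163, 'tub': 68, 'na': 130, 'nb': 124, 'jug': -1, 'neck': 45, 'hdl': 30} end {'pink': 68, 'deck': 34, 'table': 64, 'guard': 85, 'tub': 63, 'na': 41, 'nb': 19, 'jug': -7, 'neck': 37, 'hdl': 23} [-0.71, 0.1, -0.94, -2.18, -0.46, 1.1] [-0.56, 0.25, -0.78, -2.39, -0.4, 1.19]
40 -0.15 0 0.09 start {'pink': 11, 'deck': 49, 'table': 79, 'guard': 155, 
[... 1632 characters left out ...]
-0.3, 0.71]
45 -0.3 -0.4 0.075 start {'pink': 24, 'deck': 24, 'table': 54, 'guard': 139, 'tub': 80, 'na': 126, 'nb': 129, 'jug': -2, 'neck': 35, 'hdl': 18} end {'pink': 92, 'deck': 24, 'table': 54, 'guard': 49, 'tub': 79, 'na': 45, 'nb': 19, 'jug': -9, 'neck': 27, 'hdl': 11} [-0.59, 0.04, -0.92, -2.36, -0.23, 1.44] [-0.53, 0.23, -0.84, -2.74, -0.3, 1.78]
45 -0.3 -0.2 0.075 start {'pink': 24, 'deck': 27, 'table': 57, 'guard': 150, 'tub': 78, 'na': 129, 'nb': 125, 'jug': 0, 'neck': 37, 'hdl': 21} end {'pink': 88, 'deck': 27, 'table': 57, 'guard': 60, 'tub': 76, 'na': 45, 'nb': 11, 'jug': -7, 'neck': 29, 'hdl': 13} [-0.59, 0.04, -0.92, -2.36, -0.23, 1.32] [-0.53, 0.23, -0.84, -2.74, -0.3, 1.65]
```

```bash
cat > p2.py <<'E'
from p1 import *
w=50; off=np.sqrt(.049**2-.025**2); a,psi,k,tz=42,-.2,-.2,.08
M=Rtool(psi,np.radians(a),roll=np.array([0,1,k]))
Md=Rtool(0,np.pi/2-1e-6)
def T(x,y,z=tz): return f2w(x,y,z)-.025*M[:,2]
def mn(qa,qb,n=12):
    o={}
    for i in range(n+1):
        p,A=fkT(PP,qa+(qb-qa)*i/n,S,C); c=clear(p,A,w,jug)
        for kk,v in c.items(): o[kk]=min(o.get(kk,999),v)
    return o
if __name__=="__main__":
    q0=[-.62,.05,-.92,-2.25,-.33,1.2]
    qs,e=ik(T(-.051-off-.008,-.0665),M,q0); print("S",np.round(qs,3),e,clear(T(-.051-off-.008,-.0665),R.from_matrix(M),w,jug))
    qe,e=ik(T(.057-off,-.067),M,qs); print("E",np.round(qe,3),e,clear(T(.057-off,-.067),R.from_matrix(M),w,(.057,-.067)))
    for cx,cy,cz in ((-.051-off-.02,-.0665,tz),(-.051-off-.02,-.02,tz),(-.051-off-.02,.02,tz),(-.051-off-.01,.05,.1),(-.051-off,-.0,.14)):
        qc,e=ik(T(cx,cy,cz),M,qs); print("C1",cx,cy,cz,np.round(qc,2),round(e,4),clear(T(cx,cy,cz),R.from_matrix(M),w,jug)); 
        if e>2e-3: continue
        for bx_,by,bz in ((-.14,-.0665,.29),(-.12,0,.29),(-.1,.05,.29),(-.12,.05,.25),(-.1,.1,.25)):
            qb,e=ik(f2w(bx_,by,bz),Md,qn); o=mn(qb,qc); print("   B",bx_,by,bz,round(e,4),o)
E
python3 p2.py
```

```text
S [-0.598  0.042 -0.892 -2.165 -0.301  1.127] 2.0622248700363777e-11 {'pink': 13, 'deck': 33, 'table': 63, 'guard': 151, 'tub': 72, 'na': 128, 'nb': 127, 'jug': 0, 'neck': 42, 'hdl': 25}
E [-0.517  0.214 -0.756 -2.42  -0.29   1.324] 1.525440884719842e-10 {'pink': 79, 'deck': 33, 'table': 63, 'guard': 64, 'tub': 69, 'na': 44, 'nb': 20, 'jug': -7, 'neck': 34, 'hdl': 17}
C1 -0.11314261501141096 -0.0665 0.08 [-0.6   0.02 -0.9  -2.13 -0.3   1.09] 0.0 {'pink': 11, 'deck': 33, 'table': 63, 'guard': 162, 'tub': 76, 'na': 138, 'nb': 137, 'jug': 11, 'neck': 54, 'hdl': 37}
   B -0.14 -0.0665 0.29 0.0 {'pink': 11, 'deck': 33, 'table': 63, 'guard': 112, 'tub': 76, 'na': 138, 'nb': 114, 'jug': -6, 'neck': 28, 'hdl': 10}
   B -0.12 0 0.29 0.0 {'pink': 11, 'deck': 33, 'table': 63, 'guard': 92, 'tub': 76, 'na': 138, 'nb': 109, 'jug': -8, 'neck': 23, 'hdl': 6}
   B -0.1 0.05 0.29 0.0 {'pink': 11, 'deck': 33, 'table': 63, 'guard': 72, 'tub': 76, 'na': 138, 'nb': 102, 'jug': -11, 'neck': 18, 'hdl': 2}
   B -0.12 0.05 0.25 0.0 {'pink': 11, 'deck': 33, 'table': 63, 'guard': 91, 'tub': 76, 'na': 138, 'nb':
[... 275 characters left out ...]
deck': 33, 'table': 63, 'guard': 162, 'tub': 116, 'na': 163, 'nb': 121, 'jug': 7, 'neck': 51, 'hdl': 37}
C1 -0.11314261501141096 0.02 0.08 [-0.47  0.01 -1.   -2.46 -0.29  1.34] 0.0365 {'pink': 95, 'deck': 33, 'table': 63, 'guard': 162, 'tub': 153, 'na': 190, 'nb': 117, 'jug': 21, 'neck': 55, 'hdl': 37}
C1 -0.10314261501141095 0.05 0.1 [-0.38 -0.03 -1.   -2.6  -0.23  1.41] 0.0392 {'pink': 127, 'deck': 53, 'table': 83, 'guard': 145, 'tub': 186, 'na': 206, 'nb': 107, 'jug': 37, 'neck': 53, 'hdl': 38}
C1 -0.09314261501141095 -0.0 0.14 [-0.31 -0.12 -0.84 -2.3  -0.02  1.04] 0.0267 {'pink': 82, 'deck': 93, 'table': 123, 'guard': 127, 'tub': 159, 'na': 163, 'nb': 98, 'jug': 4, 'neck': 12, 'hdl': 13}
```

```bash
cat > p3.py <<'E'
from p2 import *
q0=[-.6,.02,-.9,-2.13,-.3,1.09]
for cx in (-.108,-.113,-.118):
    qc,e=ik(T(cx,-.0665),M,q0); print(cx,e,clear(T(cx,-.0665),R.from_matrix(M),w,jug))
    for b in ((-.17,-.0665,.29),(-.19,-.03,.29),(-.17,0,.27),(-.19,.03,.25),(-.16,.05,.22),(-.2,-.05,.22)):
        qb,e=ik(f2w(*b),Md,qn); print("   B",b,round(e,4),mn(qb,qc))
E
python3 p3.py
```

```text
-0.108 1.1338152638984411e-13 {'pink': 12, 'deck': 33, 'table': 63, 'guard': 157, 'tub': 74, 'na': 134, 'nb': 133, 'jug': 6, 'neck': 49, 'hdl': 32}
   B (-0.17, -0.0665, 0.29) 0.0 {'pink': 12, 'deck': 33, 'table': 63, 'guard': 140, 'tub': 74, 'na': 134, 'nb': 114, 'jug': -9, 'neck': 31, 'hdl': 14}
   B (-0.19, -0.03, 0.29) 0.0 {'pink': 12, 'deck': 33, 'table': 63, 'guard': 143, 'tub': 74, 'na': 134, 'nb': 115, 'jug': -8, 'neck': 34, 'hdl': 20}
   B (-0.17, 0, 0.27) 0.0 {'pink': 12, 'deck': 33, 'table': 63, 'guard': 142, 'tub': 74, 'na': 134, 'nb': 116, 'jug': -7, 'neck': 37, 'hdl': 21}
   B (-0.19, 0.03, 0.25) 0.0 {'pink': 12, 'deck': 33, 'table': 63, 'guard': 154, 'tub': 74, 'na': 134, 'nb': 119, 'jug': -3, 'neck': 41, 'hdl': 27}
   B (-0.16, 0.05, 0.22) 0.0 {'pink': 12, 'deck': 33, 'table': 63, 'guard': 126, 'tub': 74, 'na': 134, 'nb': 120, 'jug': -2, 'neck': 45, 'hdl': 28}
   B (-0.2, -0.05, 0.22) 0.0 {'pink': 12, 'deck': 33, 'table': 63, 'guard': 157, 'tub': 74, 'na': 134, 'nb': 124, 'jug': 2, 'neck': 47, 'hdl': 32}
-0.113 3.980926699398424e-11 {'pink': 11, 'deck': 33, 'table': 6
[... 1302 characters left out ...]
ink': 10, 'deck': 33, 'table': 63, 'guard': 151, 'tub': 78, 'na': 142, 'nb': 124, 'jug': 1, 'neck': 40, 'hdl': 26}
   B (-0.17, 0, 0.27) 0.0 {'pink': 10, 'deck': 33, 'table': 63, 'guard': 142, 'tub': 78, 'na': 142, 'nb': 125, 'jug': 2, 'neck': 43, 'hdl': 27}
   B (-0.19, 0.03, 0.25) 0.0 {'pink': 10, 'deck': 33, 'table': 63, 'guard': 159, 'tub': 78, 'na': 142, 'nb': 128, 'jug': 6, 'neck': 47, 'hdl': 35}
   B (-0.16, 0.05, 0.22) 0.0 {'pink': 10, 'deck': 33, 'table': 63, 'guard': 126, 'tub': 78, 'na': 142, 'nb': 129, 'jug': 7, 'neck': 51, 'hdl': 36}
   B (-0.2, -0.05, 0.22) 0.0 {'pink': 10, 'deck': 33, 'table': 63, 'guard': 166, 'tub': 78, 'na': 142, 'nb': 134, 'jug': 11, 'neck': 53, 'hdl': 42}
```

```bash
cat > jp.py <<'E'
from p2 import *
import json
def jrows(qa,qb,n,k0=0,cnt=8):
    out=[];pp=[fkT(PP,qa+(qb-qa)*i/n,S,C) for i in range(n+1)]
    for i in range(k0,min(n,k0+cnt)):
        (p0,A0),(p1,A1)=pp[i],pp[i+1]
        out.append(np.r_[A0.inv().apply(p1-p0)*1000,(A0.inv()*A1).as_rotvec()])
    return "; ".join(" ".join("%g"%(round(v,1 if j<3 else 3)+0) for j,v in enumerate(r)) for r in out)
qB=ik(f2w(-.2,-.05,.22),Md,qn)[0]; qC=ik(T(-.118,-.0665),M,[-.6,.02,-.9,-2.13,-.3,1.09])[0]
if __name__=="__main__":
    from h import plan,get_state
    print(np.round(qB,3),np.round(qC,3),f2w(-.2,-.05,.22))
    plan(f2w(-.2,-.05,.285),Md,step=30)
    s=get_state(); s["eef_pos"]=f2w(-.2,-.05,.285); s["ee_rot"]=R.from_matrix(Md).as_euler("xyz"); plan(f2w(-.2,-.05,.22),Md,s=s,step=30)
    for k in (0,8,16): print(jrows(qB,qC,24,k))
E
python3 jp.py
```

```text
[ 0.371 -0.127 -0.628  0.    -1.07  -2.002] [-0.598  0.011 -0.905 -2.113 -0.292  1.073] [ 0.37736169 -0.05901723  0.22      ]
now [ 0.5263 -0.0846  0.2907] rows 6
25 2.8 0.8 0.001 0.001 0; 25 2.8 0.8 0.001 0.001 0; 25 2.8 0.9 0.001 0.001 0; 25 2.8 0.9 0.001 0.001 0; 25 2.8 0.9 0.001 0.001 0; 25 2.8 0.9 0.001 0.001 0
now [ 0.3774 -0.059   0.285 ] rows 3
0 0 21.7 0 0 0; 0 0 21.7 0 0 0; 0 0 21.7 0 0 0
14.9 8.9 20.1 -0.077 0.012 -0.043; 12.4 9.6 18.6 -0.076 -0.002 -0.04; 9.8 10 17.1 -0.072 -0.015 -0.037; 7.2 10 15.6 -0.067 -0.027 -0.034; 4.7 9.6 14.1 -0.06 -0.039 -0.031; 2.3 9 12.7 -0.051 -0.048 -0.029; 0 7.9 11.3 -0.041 -0.056 -0.027; -2 6.6 10.1 -0.03 -0.063 -0.026
-3.9 5 8.9 -0.018 -0.067 -0.024; -5.4 3.2 7.8 -0.006 -0.069 -0.023; -6.7 1.2 6.9 0.006 -0.069 -0.022; -7.6 -0.9 6 0.018 -0.068 -0.021; -8.1 -3.2 5.3 0.029 -0.064 -0.02; -8.3 -5.4 4.7 0.039 -0.059 -0.019; -8.1 -7.6 4.2 0.049 -0.052 -0.018; -7.6 -9.7 3.8 0.057 -0.044 -0.018
-6.8 -11.6 3.6 0.063 -0.035 -0.017; -5.6 -13.4 3.4 0.068 -0.025 -0.017; -4.3 -14.8 3.3 0.071 -0.015 -0.016; -2.7 -16 3.3 0.072 -0.004 -0.016; -1.1 -16.9 3.4 0.072 0.006 -0.015; 0.6 -17.5 3.5 0.07 0.017 -0.014; 2.4 -17.8 3.7 0.066 0.026 -0.014; 4.1 -17.7 3.9 0.061 0.035 -0.013
```

>>> {"api": "step_arm", "payload": {
  "commands": "25 3 1 0 0 0; 25 3 1 0 0 0; 25 3 1 0 0 0; 25 3 1 0 0 0; 25 3 1 0 0 0; 25 2 1 0 0 0; 0 0 0 0 0 0",
  "jaw": 50
}}

```text
t: 15.72
eef_pos: [0.375, -0.0586, 0.2816]
ee_rot: [3.138, 0.001, 3.082]
force: [0.2, -1.0, 0.6]
width: 0.0499
```

>>> {"api": "step_arm", "payload": {
  "commands": "0 0 22 0 0 0; 0 0 22 0 0 0; 0 0 21 0 0 0; 0 0 0 0 0 0"
}}

```text
t: 16.23
eef_pos: [0.3758, -0.0586, 0.2152]
ee_rot: [3.14, -0.003, 3.081]
force: [0.4, -0.3, 0.4]
width: 0.0502
```

```bash
python3 - <<'E'
from h import *
import jp
s=get_state(); q=np.array(s["q"]); print(np.round(q,3),s["eef_pos"],s["ee_rot"],s["width"])
for k in (0,8,16): print(jp.jrows(q,jp.qC,24,k))
E
```

```text
[ 0.371 -0.124 -0.636 -0.003 -1.061 -2.   ] [ 0.37578713 -0.05864065  0.21515164] [ 3.13976400e+00 -2.87085397e-03  3.08118186e+00] 0.050158502500421615
14.9 8.8 19.8 -0.076 0.011 -0.043; 12.4 9.5 18.3 -0.075 -0.002 -0.039; 9.8 9.9 16.8 -0.072 -0.015 -0.036; 7.2 9.9 15.3 -0.067 -0.028 -0.034; 4.7 9.6 13.9 -0.06 -0.039 -0.031; 2.3 8.9 12.5 -0.051 -0.048 -0.029; 0 7.9 11.1 -0.041 -0.056 -0.027; -2.1 6.6 9.9 -0.03 -0.062 -0.025
-3.9 5.1 8.7 -0.018 -0.067 -0.024; -5.5 3.3 7.7 -0.006 -0.069 -0.023; -6.7 1.3 6.8 0.006 -0.069 -0.022; -7.6 -0.9 5.9 0.018 -0.067 -0.021; -8.2 -3.1 5.2 0.029 -0.064 -0.02; -8.4 -5.3 4.7 0.039 -0.059 -0.019; -8.3 -7.5 4.2 0.048 -0.052 -0.019; -7.8 -9.6 3.8 0.056 -0.044 -0.018
-6.9 -11.5 3.6 0.063 -0.035 -0.017; -5.9 -13.3 3.4 0.067 -0.025 -0.017; -4.5 -14.7 3.3 0.071 -0.015 -0.016; -3 -16 3.4 0.072 -0.005 -0.016; -1.4 -16.9 3.4 0.072 0.006 -0.015; 0.3 -17.5 3.6 0.07 0.016 -0.014; 2.1 -17.8 3.7 0.066 0.026 -0.014; 3.7 -17.8 3.9 0.061 0.034 -0.013
```

>>> {"api": "step_arm", "payload": {
  "commands": "15 9 20 -0.076 0.011 -0.043; 12.4 9.5 18.3 -0.075 -0.002 -0.039; 10 10 17 -0.072 -0.015 -0.036; 7 10 15 -0.067 -0.028 -0.034; 5 9.5 14 -0.06 -0.039 -0.031; 2 9 12.5 -0.051 -0.048 -0.029; 0 8 11 -0.041 -0.056 -0.027; -2 6.5 10 -0.03 -0.062 -0.025"
}}

```text
t: 17.23
eef_pos: [0.3272, 0.0355, 0.1196]
ee_rot: [2.668, 0.289, -3.038]
force: [0.4, -0.6, -0.7]
width: 0.0499
```

```bash
python3 - <<'E'
from h import *
import jp
s=get_state(); q=np.array(s["q"]); print(np.round(q,3),s["eef_pos"],s["force"]); print(np.round(jp.fkT(jp.PP,q,jp.S,jp.C)[0]-s["eef_pos"],4))
for k in (0,8): print(jp.jrows(q,jp.qC,16,k))
E
```

```text
[ 0.046 -0.08  -0.722 -0.71  -0.806 -0.971] [0.32720926 0.03549384 0.11957898] [ 0.39521426 -0.57177774 -0.66890552]
[ 0.0001 -0.0003  0.0003]
-3.9 4.9 8.7 -0.018 -0.066 -0.024; -5.4 3.1 7.7 -0.006 -0.069 -0.023; -6.6 1.1 6.8 0.006 -0.069 -0.021; -7.5 -1 5.9 0.018 -0.067 -0.021; -8.1 -3.2 5.2 0.029 -0.063 -0.02; -8.2 -5.4 4.6 0.039 -0.058 -0.019; -8.1 -7.6 4.2 0.049 -0.052 -0.018; -7.5 -9.7 3.8 0.056 -0.044 -0.018
-6.7 -11.6 3.5 0.063 -0.035 -0.017; -5.6 -13.3 3.4 0.067 -0.025 -0.017; -4.3 -14.7 3.3 0.07 -0.015 -0.016; -2.8 -15.9 3.3 0.072 -0.004 -0.016; -1.1 -16.8 3.4 0.072 0.006 -0.015; 0.6 -17.4 3.5 0.07 0.016 -0.014; 2.3 -17.7 3.7 0.066 0.026 -0.014; 4 -17.7 3.9 0.061 0.035 -0.013
```

The model tracks the arm well, so I'll continue.

>>> {"api": "step_arm", "payload": {
  "commands": "-4 5 8.7 -0.018 -0.066 -0.024; -5.4 3 7.7 -0.006 -0.069 -0.023; -6.6 1 6.8 0.006 -0.069 -0.021; -7.5 -1 6 0.018 -0.067 -0.021; -8 -3 5 0.029 -0.063 -0.02; -8 -5.5 4.6 0.039 -0.058 -0.019; -8 -7.5 4 0.049 -0.052 -0.018; -7.5 -9.7 4 0.056 -0.044 -0.018"
}}

```text
t: 18.23
eef_pos: [0.3973, 0.0436, 0.1071]
ee_rot: [2.803, 0.798, -3.123]
force: [-0.0, -0.1, 0.6]
width: 0.05
```

```bash
python3 - <<'E'
from h import *
import jp
from clr import clear
s=get_state(); q=np.array(s["q"]); print(np.round(q,3),s["eef_pos"],s["force"]); 
print(clear(*jp.fkT(jp.PP,q,jp.S,jp.C),50,jp.jug))
for k in (0,): print(jp.jrows(q,jp.qC,8,k))
E
```

```text
[-0.28  -0.034 -0.813 -1.411 -0.55   0.054] [0.39725264 0.04359643 0.10714397] [-0.03405408 -0.0896587   0.55262456]
{'pink': 63, 'deck': 43, 'table': 73, 'guard': 195, 'tub': 167, 'na': 211, 'nb': 164, 'jug': 57, 'neck': 76, 'hdl': 61}
-6.7 -11.5 3.6 0.063 -0.035 -0.017; -5.6 -13.2 3.4 0.067 -0.025 -0.016; -4.3 -14.6 3.3 0.07 -0.014 -0.016; -2.8 -15.8 3.3 0.072 -0.004 -0.015; -1.1 -16.7 3.4 0.071 0.006 -0.015; 0.6 -17.3 3.5 0.069 0.017 -0.014; 2.3 -17.5 3.7 0.066 0.026 -0.013; 4 -17.5 3.9 0.061 0.035 -0.013
```

>>> {"api": "step_arm", "payload": {
  "commands": "-6.7 -11.5 3.6 0.063 -0.035 -0.017; -5.6 -13.2 3.4 0.067 -0.025 -0.016; -4.3 -14.6 3.3 0.07 -0.014 -0.016; -2.8 -15.8 3.3 0.072 -0.004 -0.015; -1 -16.7 3.4 0.071 0.006 -0.015; 0.6 -17.3 3.5 0.069 0.017 -0.014; 2.3 -17.5 3.7 0.066 0.026 -0.013"
}}

```text
t: 19.1
eef_pos: [0.4403, -0.0581, 0.0989]
ee_rot: [-2.908, 0.831, -3.001]
force: [-0.1, 0.4, -1.6]
width: 0.0502
```

```bash
python3 - <<'E'
from h import *
import jp
from clr import clear
s=get_state(); q=np.array(s["q"]); print(np.round(q,3),s["eef_pos"],s["force"]); 
print(clear(*jp.fkT(jp.PP,q,jp.S,jp.C),50,jp.jug))
p,s=shot("w6"); print("neck px",proj(p,[.525,-.0844,.142]))
g=grab_frame("side"); save(g,"side6"); g=grab_frame("scene"); save(g,"scene6")
plan(jp.T(-.118,-.0665),jp.M)
E
```

```text
[-0.555  0.005 -0.89  -2.017 -0.319  0.935] [ 0.44034038 -0.05805581  0.09885385] [-0.14817535  0.38932258 -1.5681674 ]
{'pink': 19, 'deck': 38, 'table': 68, 'guard': 166, 'tub': 86, 'na': 150, 'nb': 136, 'jug': 11, 'neck': 56, 'hdl': 44}
neck px [[232.50415012 361.34336613]]
now [ 0.4397 -0.0575  0.0985] rows 1
2.6 -17.6 3.9 0.063 0.033 -0.015
```

View pics/w6.png

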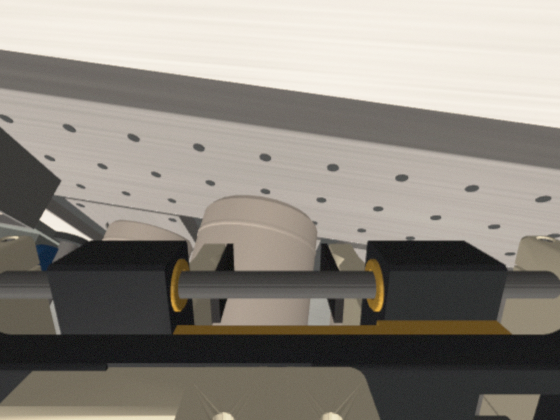

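View pics/scene6.png

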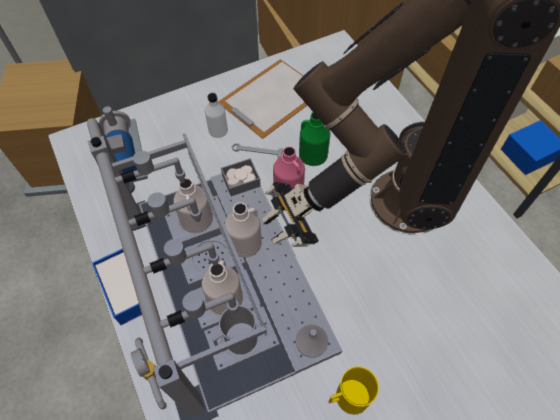

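>>> {"api": "step_arm", "payload": {
  "commands": "1.3 -9 2 0.032 0.016 -0.008; 1.3 -8.6 1.9 0.031 0.016 -0.007; 0 0 0 0 0 0"
}}

```text
t: 19.62
eef_pos: [0.4395, -0.0749, 0.0965]
ee_rot: [-2.844, 0.796, -2.995]
force: [-1.1, 1.0, -0.0]
width: 0.0496
```

```bash
cat > st.py <<'E'
from h import *
import jp,sys
from clr import clear,w2f
def st(jug=None,w=50):
    s=get_state(); q=np.array(s["q"]); A=R.from_euler("xyz",s["ee_rot"]); tip=s["eef_pos"]+A.apply([0,0,.025])
    print("t",round(float(s["t"]),2),"q",np.round(q,3).tolist(),"tip filler",np.round(w2f(np.array([tip]))[0]*1000,1),"F filler",np.round(R.from_rotvec([0,0,-jp.YW]).apply(s["force"]),2),"w",round(float(s["width"])*1000,1))
    print(clear(np.array(s["eef_pos"]),A,w,jug))
    fx=A.inv().apply([np.cos(jp.YW),np.sin(jp.YW),0]); fy=A.inv().apply([-np.sin(jp.YW),np.cos(jp.YW),0]); fz=A.inv().apply([0,0,1])
    print("tool comps of filler x",np.round(fx,3),"y",np.round(fy,3),"z",np.round(fz,3), "rot err",np.round((A.inv()*R.from_matrix(jp.M)).as_rotvec(),3))
    return s
E
python3 - <<'E'
from st import *
st((-.051,-.0665))
p,s=shot("w7"); 
E
python3 -c "
from ov import *
from ik import f2w
j=f2w(-.051,-.0665,0); pn=f2w(.0571,-.0671,0)
ov('w7','ov7',(0,0),(560,420),1.4,j,pn)
"
```

```text
t 19.62 q [-0.596, 0.009, -0.904, -2.106, -0.29, 1.064] tip filler [-118.8  -65.8   79.8] F filler [-1.11  0.92 -0.  ] w 49.6
{'pink': 10, 'deck': 33, 'table': 63, 'guard': 167, 'tub': 78, 'na': 143, 'nb': 142, 'jug': 16, 'neck': 60, 'hdl': 42}
tool comps of filler x [-0.685  0.009  0.729] y [-0.143  0.979 -0.147] z [-0.715 -0.205 -0.669] rot err [0.001 0.001 0.   ]
```

View pics/ov7.png

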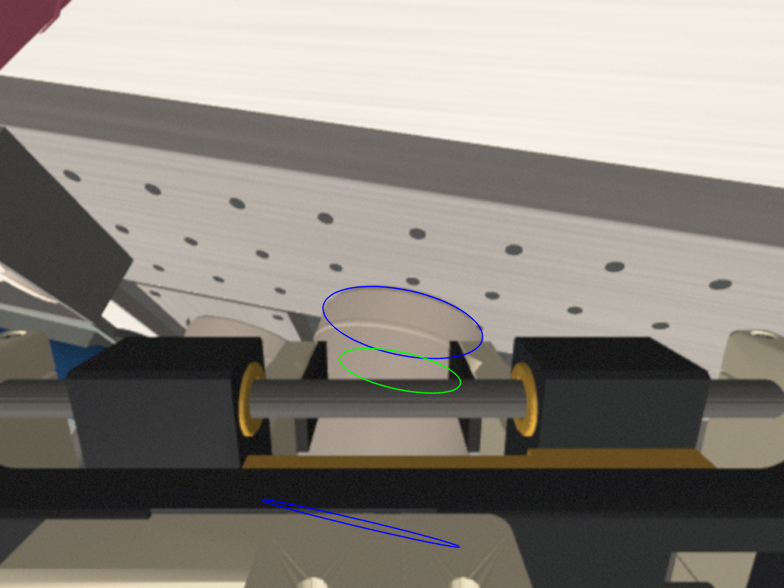

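```bash
python3 -c "
from ov import *
from ik import f2w
pn=f2w(.0571,-.0671,0)
ov('w7','ov7b',(190,190),(180,120),4,f2w(-.051,-.0665,0),pn)
ov('w7','ov7c',(190,190),(180,120),4,f2w(-.051,-.0695,0),pn)
"
```

```text
(no output)
```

View pics/ov7b.png

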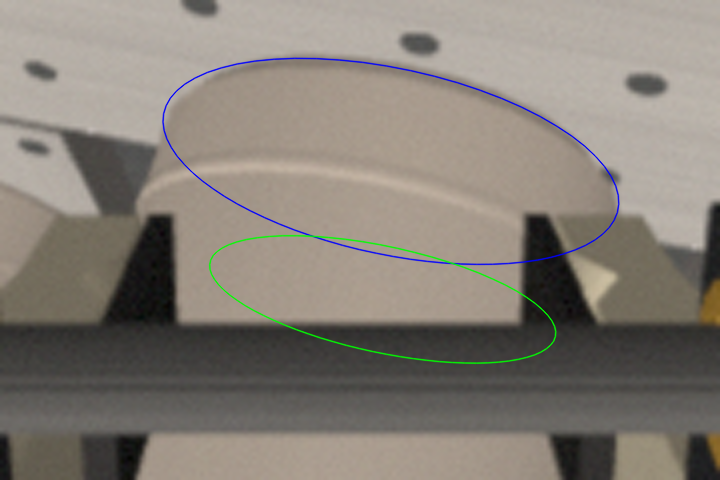

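View pics/ov7c.png

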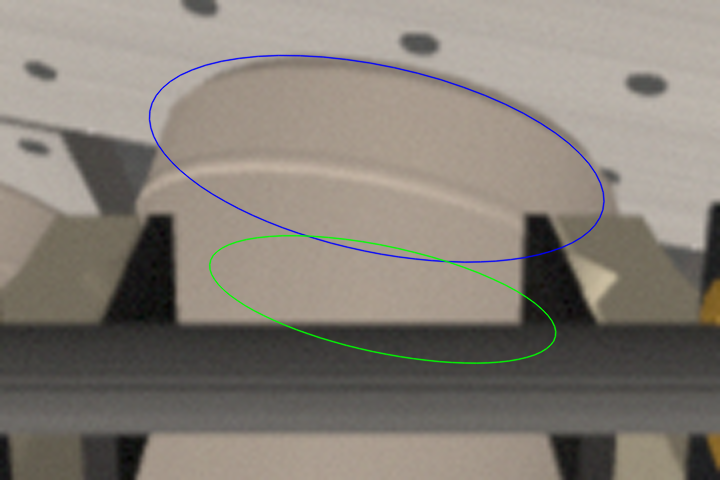

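>>> {"api": "step_arm", "payload": {
  "commands": "-4.1 -0.2 4.4 0 0 0; -4.1 -0.2 4.4 0 0 0; -4.1 -0.2 4.4 0 0 0; -4.1 -0.2 4.4 0 0 0; -4.1 -0.2 4.4 0 0 0; -4.1 0 4.4 0 0 0; -4.1 0 4.4 0 0 0; -4.1 0 4.4 0 0 0"
}}

```text
t: 20.68
eef_pos: [0.4872, -0.0791, 0.0959]
ee_rot: [-2.844, 0.794, -2.996]
force: [-2.0, -0.2, 0.7]
width: 0.0499
```

```bash
cat > look.py <<'E'
from st import *
from ov import ov
from ik import f2w
n=sys.argv[1]; off=np.sqrt(.049**2-.025**2)
s=get_state(); A=R.from_euler("xyz",s["ee_rot"]); tip=w2f(np.array([s["eef_pos"]+A.apply([0,0,.025])]))[0]
j=(tip[0]+off,tip[1]); st(j)
shot(n); jz=float(sys.argv[2]) if len(sys.argv)>2 else .03
ov(n,"ov_"+n,(140,130),(260,190),3,f2w(j[0],j[1],0),f2w(.0571,-.0671,0),jz=jz)
E
python3 look.py w8
```

```text
t 20.68 q [-0.583, 0.094, -0.86, -2.24, -0.305, 1.194] tip filler [-71.  -67.1  79.1] F filler [-1.96 -0.31  0.68] w 49.9
{'pink': 19, 'deck': 33, 'table': 63, 'guard': 125, 'tub': 69, 'na': 101, 'nb': 102, 'jug': -7, 'neck': 34, 'hdl': 17}
tool comps of filler x [-0.686  0.009  0.727] y [-0.143  0.979 -0.147] z [-0.713 -0.205 -0.67 ] rot err [ 0.    -0.002  0.001]
```

View pics/ov_w8.png

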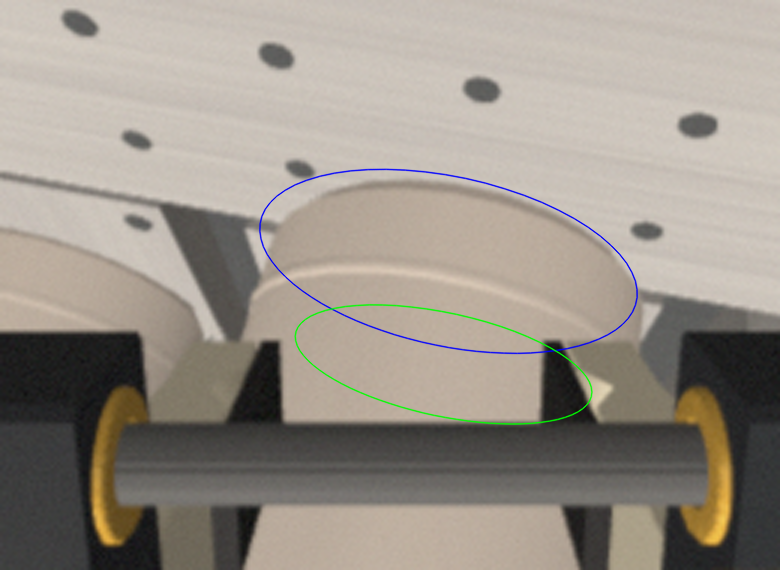

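>>> {"api": "step_arm", "payload": {
  "commands": "-4.1 0 4.4 0 0 0; -4.1 0 4.4 0 0 0; -4.1 0 4.4 0 0 0; -4.1 0 4.4 0 0 0; -4.1 0 4.4 0 0 0; -4.1 0 4.4 0 0 0; -4.1 0 4.4 0 0 0; -4.1 0 4.4 0 0 0"
}}

```text
t: 21.72
eef_pos: [0.5353, -0.0825, 0.0958]
ee_rot: [-2.844, 0.794, -2.996]
force: [-2.3, 0.7, -0.9]
width: 0.0501
```

```bash
sed -i 's/off=np.sqrt(.049\*\*2-.025\*\*2)/off=.0486/' look.py; python3 look.py w9
```

```text
t 21.73 q [-0.549, 0.166, -0.804, -2.347, -0.301, 1.276] tip filler [-22.8 -67.6  79. ] F filler [-2.32  0.51 -0.89] w 50.1
{'pink': 48, 'deck': 32, 'table': 62, 'guard': 90, 'tub': 68, 'na': 64, 'nb': 57, 'jug': -1, 'neck': 41, 'hdl': 23}
tool comps of filler x [-0.686  0.009  0.727] y [-0.143  0.979 -0.147] z [-0.713 -0.205 -0.67 ] rot err [ 0.    -0.001  0.001]
```

View pics/ov_w9.png

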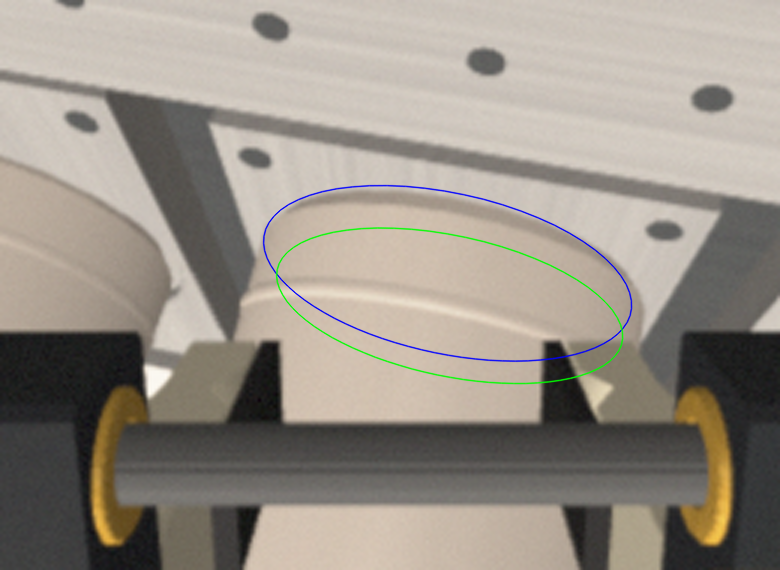

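```bash
python3 - <<'E'
from h import *
import pickle
from clr import w2f
p=pickle.load(open("w9.pkl","rb"))
for u in ((210,170.7),(380.7,200),(225,182.7),(361.3,207)): print(w2f(np.array([atz(p,u,.03)]))*1000)
p=pickle.load(open("w2.pkl","rb"))
for u in ((375,268),(548,268),(389,287),(534,286)): print("w2",w2f(np.array([atz(p,(160+u[0]/2.8,100+u[1]/2.8),.03)]))*1000)
E
```

```text
[[ -26.2747797  -122.35003098   30.        ]]
[[-26.09530392  -9.703353    30.        ]]
[[ -14.29955992 -113.9369749    30.        ]]
[[-13.57758846 -18.79694898  30.        ]]
w2 [[ -27.45812162 -121.82876825   30.        ]]
w2 [[-26.55491683 -10.35601669  30.        ]]
w2 [[ -14.78836582 -112.65568066   30.        ]]
w2 [[-14.69257262 -18.6716836   30.        ]]
```

>>> {"api": "step_arm", "payload": {
  "commands": "-2.1 0.3 2.2 0 0 0; -2.1 0.3 2.2 0 0 0; -2.1 0.3 2.2 0 0 0; -2.1 0.3 2.2 0 0 0; -2.1 0.2 2.2 0 0 0; -2.1 0 2.2 0 0 0; -2.1 0 2.2 0 0 0; 0 0 0 0 0 0"
}}

```text
t: 22.78
eef_pos: [0.5565, -0.0826, 0.0957]
ee_rot: [-2.844, 0.794, -2.996]
force: [-1.2, 0.2, -0.8]
width: 0.05
```

```bash
python3 look.py w10
```

```text
t 22.77 q [-0.532, 0.195, -0.779, -2.394, -0.297, 1.31] tip filler [ -1.5 -66.5  79. ] F filler [-1.16  0.12 -0.77] w 50.0
{'pink': 65, 'deck': 32, 'table': 62, 'guard': 75, 'tub': 69, 'na': 52, 'nb': 36, 'jug': -1, 'neck': 41, 'hdl': 23}
tool comps of filler x [-0.686  0.009  0.727] y [-0.143  0.979 -0.147] z [-0.713 -0.205 -0.67 ] rot err [ 0.    -0.001  0.001]
```

View pics/ov_w10.png

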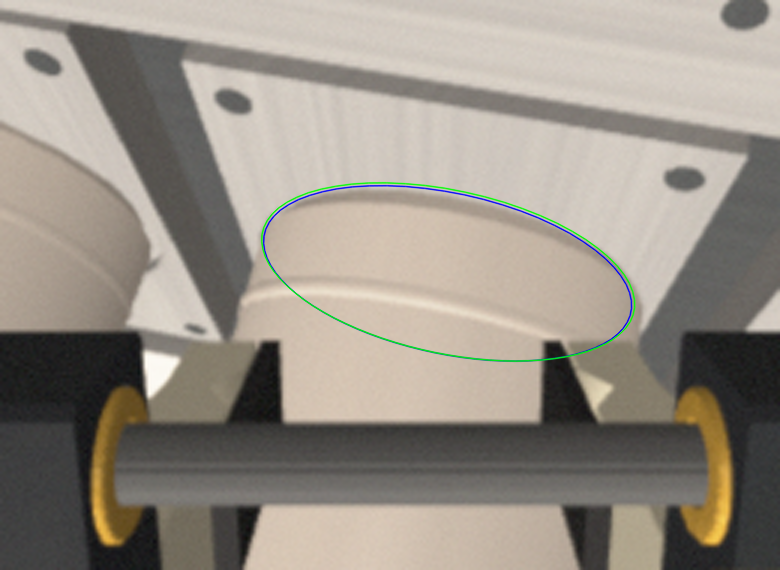

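>>> {"api": "step_arm", "payload": {
  "commands": "-1.4 0 1.5 0 0 0; -1.4 0 1.5 0 0 0; -1.4 0 1.5 0 0 0; 0 0 0 0 0 0"
}}

```text
t: 23.32
eef_pos: [0.5626, -0.0831, 0.0957]
ee_rot: [-2.844, 0.794, -2.996]
force: [-2.1, 0.2, -0.7]
width: 0.0502
```

```bash
python3 look.py w11
```

```text
t 23.32 q [-0.526, 0.203, -0.77, -2.403, -0.294, 1.315] tip filler [  4.5 -66.6  78.9] F filler [-2.06  0.07 -0.69] w 50.2
{'pink': 70, 'deck': 32, 'table': 62, 'guard': 71, 'tub': 69, 'na': 49, 'nb': 30, 'jug': -1, 'neck': 41, 'hdl': 23}
tool comps of filler x [-0.686  0.009  0.727] y [-0.143  0.979 -0.148] z [-0.713 -0.205 -0.67 ] rot err [ 0.    -0.001  0.001]
```

View pics/ov_w11.png

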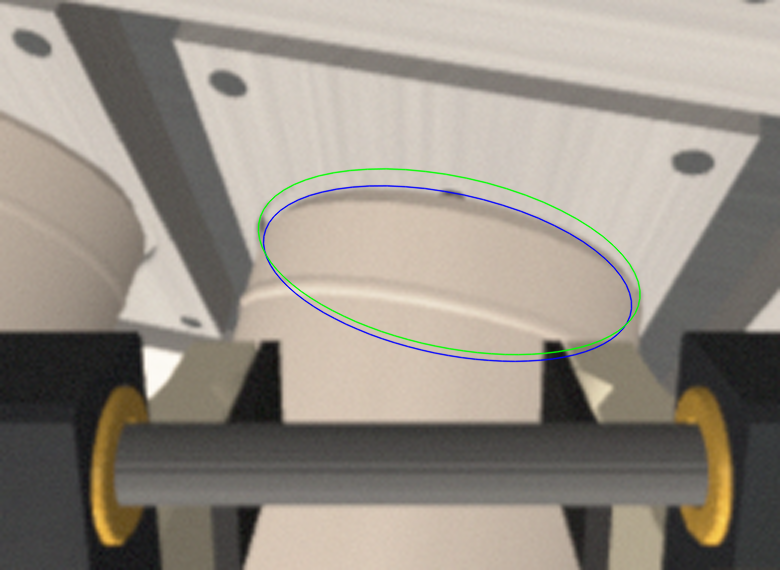

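>>> {"api": "step_arm", "payload": {
  "commands": "-0.7 0 0.7 0 0 0; -0.7 0 0.7 0 0 0; -0.7 0 0.7 0 0 0; 0 0 0 0 0 0"
}}

```text
t: 23.88
eef_pos: [0.5654, -0.0832, 0.0957]
ee_rot: [-2.844, 0.794, -2.996]
force: [-1.1, -0.0, -0.3]
width: 0.0499
```

```bash
python3 look.py w12
```

```text
t 23.88 q [-0.523, 0.206, -0.766, -2.407, -0.292, 1.317] tip filler [  7.3 -66.6  79. ] F filler [-1.09 -0.11 -0.32] w 49.9
{'pink': 73, 'deck': 32, 'table': 62, 'guard': 69, 'tub': 69, 'na': 48, 'nb': 27, 'jug': -1, 'neck': 41, 'hdl': 23}
tool comps of filler x [-0.686  0.009  0.727] y [-0.143  0.979 -0.148] z [-0.713 -0.205 -0.67 ] rot err [ 0.    -0.001  0.001]
```

View pics/ov_w12.png

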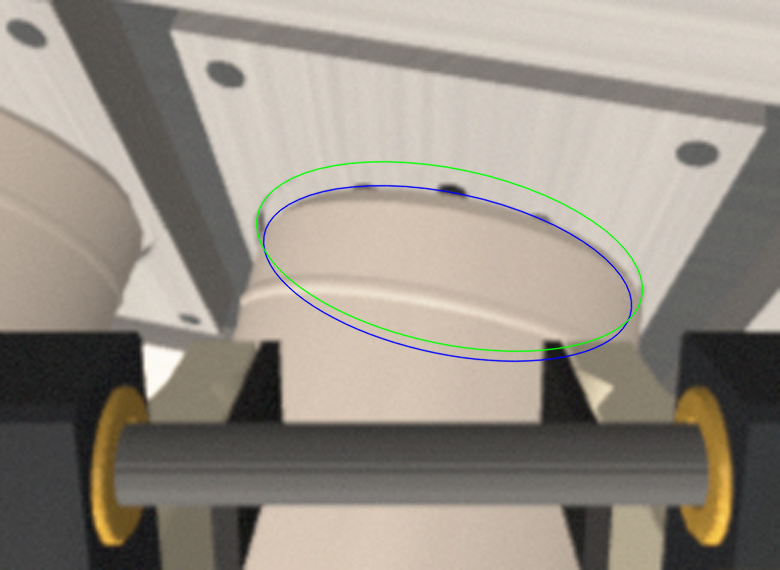

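```bash
python3 - <<'E'
from h import *
import pickle
from clr import w2f
p=pickle.load(open("w12.pkl","rb"))
for u in ((452,190),(362,187),(542,218),(225,74),(697,154),(445,200)): 
    v=(140+u[0]/3,130+u[1]/3)
    print(u,[np.round(w2f(np.array([atz(p,v,z)]))*1000,1).tolist() for z in(.025,.03)])
p=pickle.load(open("w2.pkl","rb"))
for u in ((459,340),(426,350),(490,350),(454,391),(406,375)): print("w2",w2f(np.array([atz(p,(160+u[0]/2.8,100+u[1]/2.8),.025)]))*1000)
im=pickle.load(open("w12.pkl","rb"))["frame"][180:240,210:370,::-1]
cv2.imwrite("pics/w12z.png",cv2.resize(im,None,fx=5,fy=5,interpolation=cv2.INTER_CUBIC))
E
```

```text
(452, 190) [[[23.0, -66.6, 25.0]], [[14.7, -66.0, 30.0]]]
(362, 187) [[[28.9, -89.0, 25.0]], [[20.4, -87.4, 30.0]]]
(542, 218) [[[28.6, -44.4, 25.0]], [[20.1, -44.7, 30.0]]]
(225, 74) [[[-8.0, -116.9, 25.0]], [[-14.9, -114.0, 30.0]]]
(697, 154) [[[-7.2, -17.2, 25.0]], [[-14.1, -18.8, 30.0]]]
(445, 200) [[[28.1, -68.2, 25.0]], [[19.7, -67.5, 30.0]]]
w2 [[ 23.16007373 -65.18462061  25.        ]]
w2 [[ 29.98615251 -87.00787942  25.        ]]
w2 [[ 30.33544653 -44.20942095  25.        ]]
w2 [[ 59.37037455 -67.31249137  25.        ]]
w2 [[  47.600112   -100.06841813   25.        ]]
```

View pics/w12z.png

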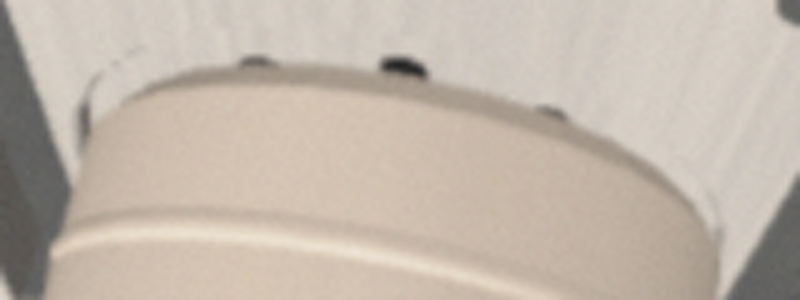

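```bash
cat > hyp.py <<'E'
from h import *
import pickle,sys
from ik import f2w,YW
def draw(name,out,off,size,sc,items):
    p=pickle.load(open(name+".pkl","rb")); im=cv2.resize(p["frame"][off[1]:off[1]+size[1],off[0]:off[0]+size[0],::-1],None,fx=sc,fy=sc,interpolation=cv2.INTER_CUBIC)
    t=np.linspace(0,2*np.pi,120)
    for (cx,cy,cz,lean,r,z,col) in items:
        # lean about filler y through (cx,cz)
        X=r*np.cos(t);Yy=r*np.sin(t);Zz=0*t+z
        x=cx+X*np.cos(lean)+Zz*np.sin(lean); zz=cz-X*np.sin(lean)+Zz*np.cos(lean)
        c,s=np.cos(YW),np.sin(YW); w=np.array([f2w(a,b,d) for a,b,d in zip(x,cy+Yy,zz)])
        u=(proj(p,w)-off+.5)*sc-.5; cv2.polylines(im,[np.round(u*8).astype(np.int32)],True,col,1,cv2.LINE_AA,3)
    cv2.imwrite("pics/"+out+".png",im)
E
python3 - <<'E'
from hyp import *
B,G,Rr,Y=(255,0,0),(0,200,0),(0,0,255),(0,220,255)
o=((200,170),(180,80),4.4)
def J(x,y,z,l,c): return [(x,y,z,l,.045,0,c),(x,y,z,l,.049,.005,c)]
draw("w12","h1",*o,[(.0571,-.0665,.03,0,.052,0,G),(.0594,-.0665,.03,0,.052,0,Y)]+J(.0594,-.0666,.025,0,B)+J(.0594,-.0666,.03,0,Rr))
draw("w7","h2",(190,190),(180,90),4.4,J(-.051,-.0665,.03,0,Rr)+J(-.047,-.0665,.03,0,B))
E
```

```text
(no output)
```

View pics/h1.png

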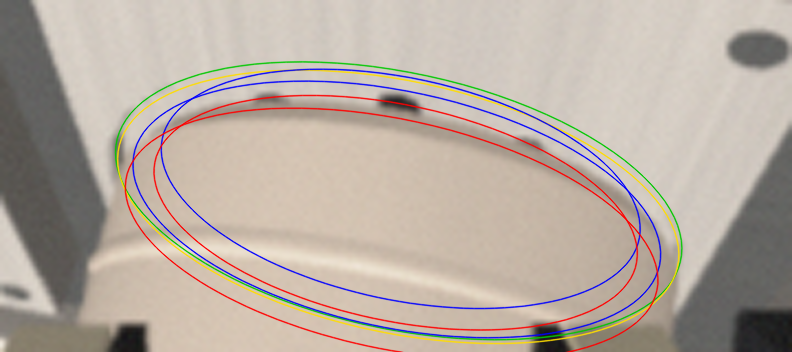

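View pics/h2.png

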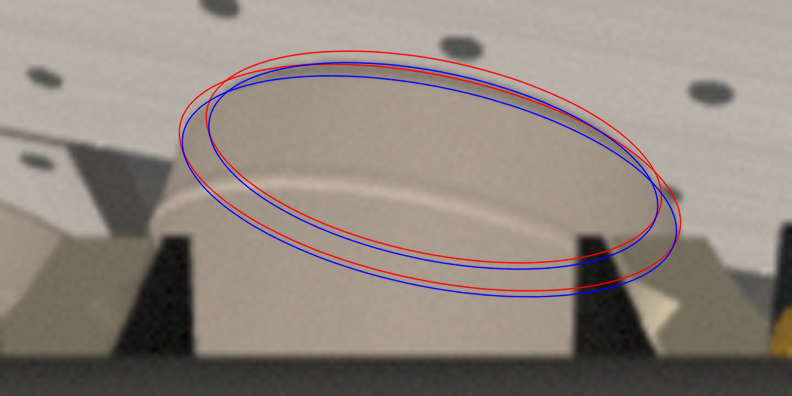

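```bash
python3 - <<'E'
from h import *
import pickle
for n in ("scene","side"):
    g=grab_frame(n); save(g,n+"12"); pickle.dump(g,open(n+"12.pkl","wb"))
from hyp import *
B,G,Rr,Y=(255,0,0),(0,200,0),(0,0,255),(0,220,255)
def J(x,y,z,l,c): return [(x,y,z,l,.049,.005,c),(x,y,z,l,.049,.112,c),(x,y,z,l,.019,.195,c)]
draw("scene12","s12",(150,150),(130,100),6,J(.0594,-.0666,.025,0,B))
draw("scene12","s12b",(150,150),(130,100),6,J(.0594,-.0666,.0275,0.055,Rr))
draw("scene12","s12c",(150,150),(130,100),6,[])
draw("side12","d12",(240,120),(130,100),6,[])
E
```

```text
(no output)
```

View pics/s12.png

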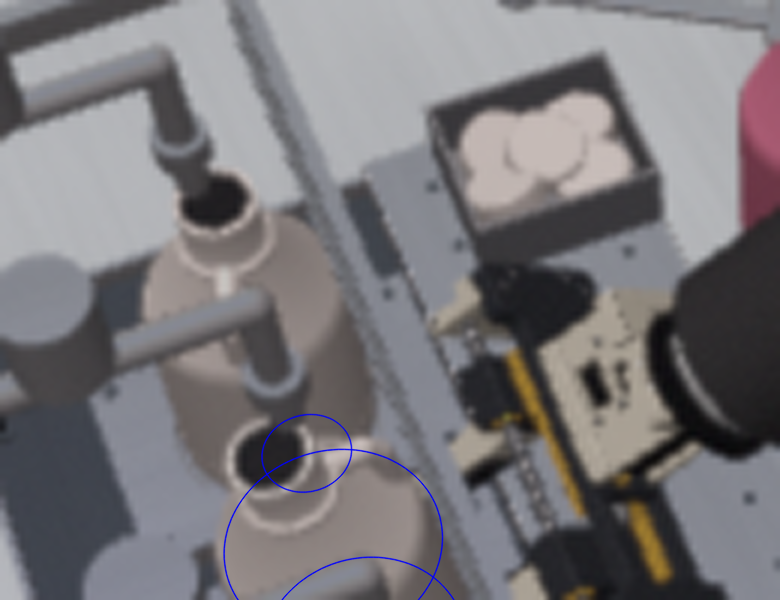

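View pics/s12b.png

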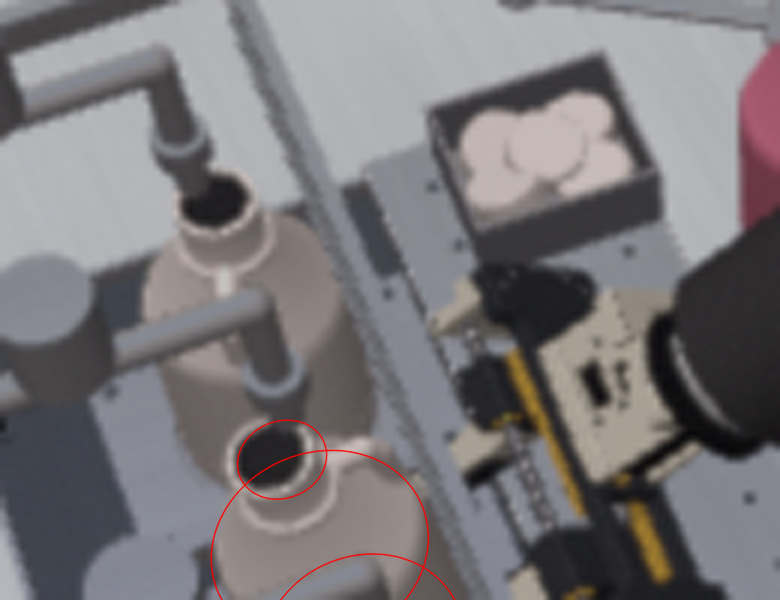

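View pics/d12.png

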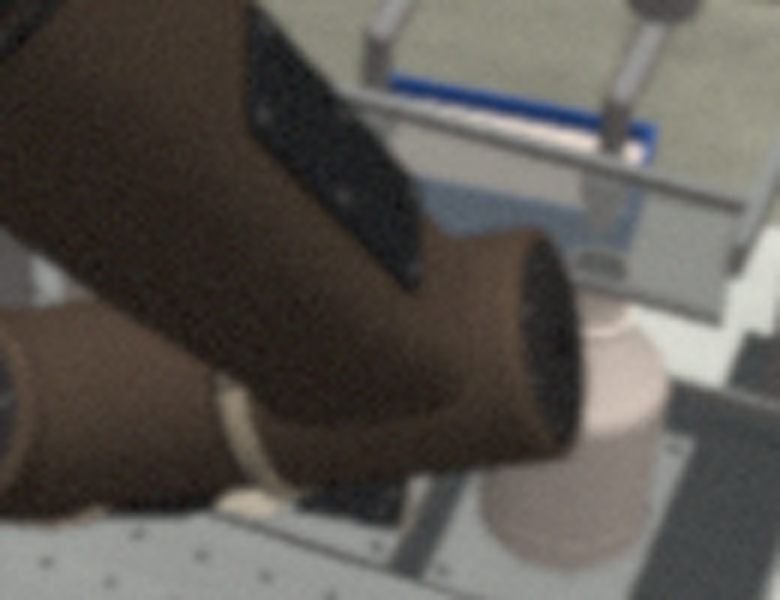

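>>> {"api": "step_arm", "payload": {
  "commands": "1.4 0 -1.5 0 0 0; 2.8 0 -2.9 0 0 0; 4.1 0 -4.4 0 0 0; 4.1 0 -4.4 0 0 0; 0 0 0 0 0 0; 0 0 0 0 0 0"
}}

```text
t: 24.78
eef_pos: [0.5474, -0.0821, 0.0959]
ee_rot: [-2.844, 0.794, -2.996]
force: [-0.6, 0.2, 0.6]
width: 0.0499
```

```bash
python3 look.py w13; python3 - <<'E'
from hyp import *
import pickle
g=grab_frame("scene"); save(g,"scene13"); pickle.dump(g,open("scene13.pkl","wb"))
B,G,Rr,Y=(255,0,0),(0,200,0),(0,0,255),(0,220,255)
def J(x,y,z,l,c): return [(x,y,z,l,.045,0,c),(x,y,z,l,.049,.005,c)]
draw("w13","h13",(190,170),(190,100),4.2,[(.0594,-.0665,.03,0,.052,0,Y)]+J(.0594,-.0666,.025,0,B))
draw("scene13","s13",(150,150),(130,100),6,[(.0594,-.0666,.025,0,.049,.112,B),(.0594,-.0666,.025,0,.019,.195,B)])
E
```

```text
t 24.77 q [-0.54, 0.182, -0.792, -2.378, -0.301, 1.301] tip filler [-10.6 -66.5  79.2] F filler [-0.57  0.2   0.57] w 49.9
{'pink': 58, 'deck': 33, 'table': 63, 'guard': 81, 'tub': 69, 'na': 57, 'nb': 44, 'jug': -1, 'neck': 41, 'hdl': 23}
tool comps of filler x [-0.686  0.01   0.728] y [-0.143  0.979 -0.148] z [-0.713 -0.205 -0.67 ] rot err [ 0.    -0.001  0.   ]
```

View pics/h13.png

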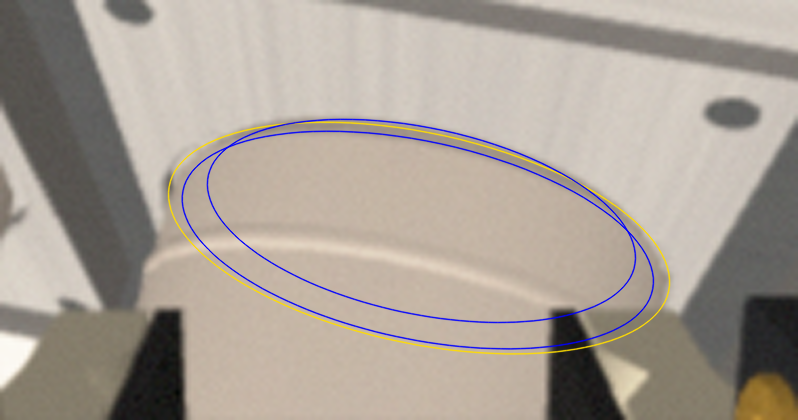

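View pics/s13.png

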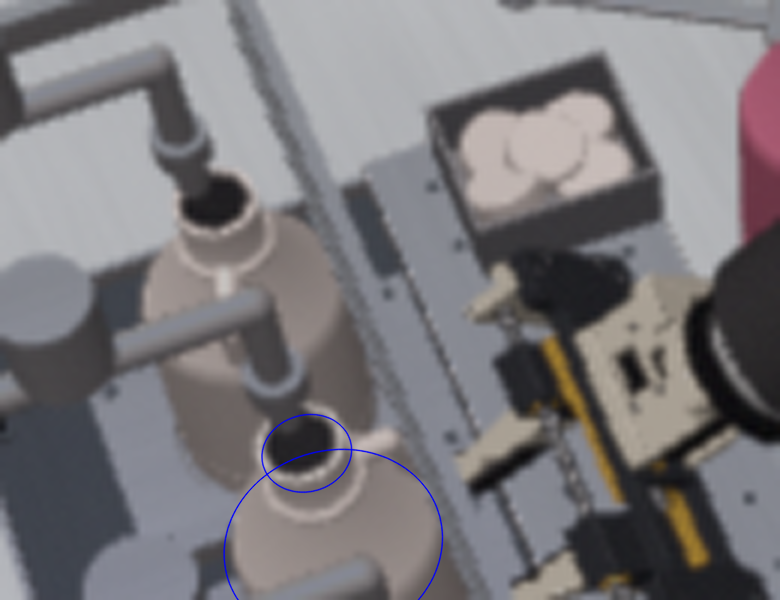

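```bash
cat > back.py <<'E'
from jp import *
import sys
for tx in (-.05,-.08):
    qa=ik(T(tx,-.0665,.079),M,[-.57,.1,-.86,-2.25,-.3,1.2])[0]
    for b in ((-.1,-.05,.3),(-.12,-.03,.35),(-.13,0,.3)):
        qb,e=ik(f2w(*b),Md,qn); o={}
        for i in range(25):
            p,A=fkT(PP,qa+(qb-qa)*i/24,S,C); c=clear(p,A,w,(.0594,-.0665))
            for k,v in c.items(): o[k]=min(o.get(k,999),v)
        print(tx,b,round(e,4),o)
E
python3 back.py
```

```text
-0.05 (-0.1, -0.05, 0.3) 0.0 {'pink': 30, 'deck': 32, 'table': 62, 'guard': 72, 'tub': 69, 'na': 85, 'nb': 52, 'jug': 40, 'neck': 66, 'hdl': 61}
-0.05 (-0.12, -0.03, 0.35) 0.0 {'pink': 30, 'deck': 32, 'table': 62, 'guard': 73, 'tub': 69, 'na': 85, 'nb': 41, 'jug': 35, 'neck': 57, 'hdl': 51}
-0.05 (-0.13, 0, 0.3) 0.0 {'pink': 30, 'deck': 32, 'table': 62, 'guard': 94, 'tub': 69, 'na': 85, 'nb': 54, 'jug': 43, 'neck': 71, 'hdl': 66}
-0.08 (-0.1, -0.05, 0.3) 0.0 {'pink': 17, 'deck': 32, 'table': 62, 'guard': 72, 'tub': 69, 'na': 109, 'nb': 78, 'jug': 65, 'neck': 90, 'hdl': 81}
-0.08 (-0.12, -0.03, 0.35) 0.0 {'pink': 17, 'deck': 32, 'table': 62, 'guard': 91, 'tub': 69, 'na': 109, 'nb': 65, 'jug': 60, 'neck': 81, 'hdl': 71}
-0.08 (-0.13, 0, 0.3) 0.0 {'pink': 17, 'deck': 32, 'table': 62, 'guard': 102, 'tub': 69, 'na': 109, 'nb': 82, 'jug': 71, 'neck': 95, 'hdl': 85}
```

>>> {"api": "step_arm", "payload": {
  "commands": "6.9 0 -7.3 0 0 0; 6.9 0 -7.3 0 0 0; 6.9 0 -7.3 0 0 0; 6.9 0 -7.3 0 0 0; 0 0 0 0 0 0"
}}

```text
t: 25.5
eef_pos: [0.5065, -0.0791, 0.0958]
ee_rot: [-2.844, 0.794, -2.996]
force: [-0.6, -0.1, 0.8]
width: 0.0502
```

Tip is now at filler x ≈ -52 mm. Before raising, one wrist and side look from here.

```bash
python3 - <<'E'
from hyp import *
import jp
p,s=shot("w14")
B,G,Rr,Y=(255,0,0),(0,200,0),(0,0,255),(0,220,255)
def J(x,y,z,l,c): return [(x,y,z,l,.045,0,c),(x,y,z,l,.049,.005,c)]
draw("w14","h14",(190,190),(190,110),4.2,[(.0594,-.0665,.03,0,.052,0,Y)]+J(.0594,-.0666,.025,0,B)+J(.051,-.0666,.0275,.055,Rr))
q=np.array(s["q"]); qb,e=jp.ik(f2w(-.12,-.03,.35),jp.Md,jp.qn); print(e)
for k in (0,8,16): print(jp.jrows(q,qb,24,k))
E
```

```text
3.374739827199045e-11
-16.4 17.7 -4.3 -0.059 -0.063 0.01; -14.3 19.2 -4.1 -0.069 -0.053 0.012; -12 20.2 -3.8 -0.077 -0.041 0.013; -9.5 20.7 -3.6 -0.083 -0.028 0.014; -6.9 20.7 -3.5 -0.086 -0.014 0.015; -4.3 20.2 -3.5 -0.087 0 0.016; -1.8 19.2 -3.6 -0.085 0.014 0.017; 0.4 17.7 -3.9 -0.081 0.028 0.018
2.3 15.8 -4.3 -0.075 0.042 0.019; 3.9 13.6 -5 -0.066 0.054 0.02; 5 11.1 -5.8 -0.055 0.064 0.022; 5.6 8.5 -6.9 -0.042 0.072 0.024; 5.9 5.8 -8.2 -0.028 0.079 0.025; 5.6 3.2 -9.7 -0.012 0.082 0.028; 5 0.6 -11.5 0.004 0.083 0.03; 4 -1.7 -13.4 0.02 0.081 0.033
2.7 -3.9 -15.5 0.035 0.076 0.036; 1.2 -5.8 -17.7 0.05 0.069 0.04; -0.5 -7.4 -20 0.063 0.058 0.044; -2.2 -8.8 -22.4 0.074 0.046 0.049; -4.1 -10 -24.8 0.083 0.032 0.054; -5.9 -11 -27.2 0.089 0.016 0.06; -7.8 -11.8 -29.5 0.092 0 0.066; -9.7 -12.5 -31.7 0.092 -0.017 0.073
```

View pics/h14.png

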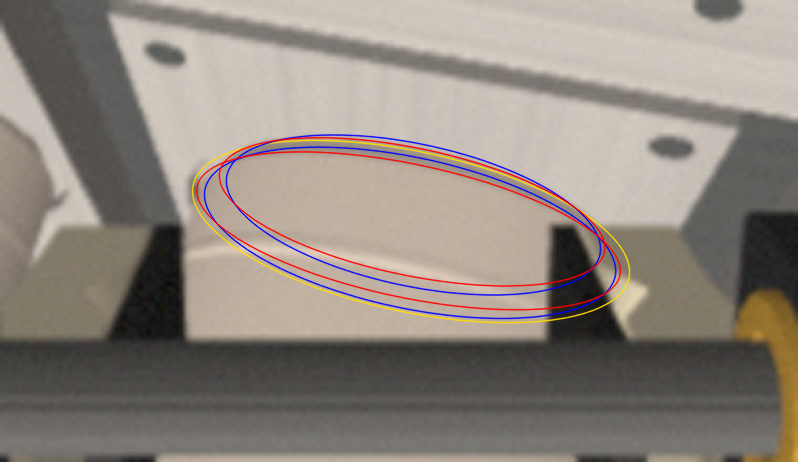

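>>> {"api": "step_arm", "payload": {
  "commands": "-16.4 17.7 -4.3 -0.059 -0.063 0.01; -14.3 19.2 -4.1 -0.069 -0.053 0.012; -12 20.2 -3.8 -0.077 -0.041 0.013; -9.5 20.7 -3.6 -0.083 -0.028 0.014; -6.9 20.7 -3.5 -0.086 -0.014 0.015; -4.3 20.2 -3.5 -0.087 0 0.016; -1.8 19.2 -3.6 -0.085 0.014 0.017; 0.4 17.7 -3.9 -0.081 0.028 0.018"
}}

```text
t: 26.55
eef_pos: [0.5066, 0.0773, 0.161]
ee_rot: [2.711, 0.941, -3.113]
force: [-0.7, 1.0, 0.8]
width: 0.0498
```

```bash
cat > nx.py <<'E'
import jp,sys
from h import get_state
import numpy as np
from clr import clear
s=get_state(); q=np.array(s["q"]); qb,e=jp.ik(jp.f2w(-.12,-.03,.35),jp.Md,jp.qn); n=int(sys.argv[1]); print(np.round(q,2),s["eef_pos"])
for i in range(0,n+1,2): print(clear(*jp.fkT(jp.PP,q+(qb-q)*i/n,jp.S,jp.C),50,(.0594,-.0665)))
print(jp.jrows(q,qb,n,0))
E
python3 nx.py 16
```

```text
[-0.27  0.07 -0.65 -1.53 -0.66  0.17] [0.50660933 0.07726027 0.16099852]
{'pink': 100, 'deck': 98, 'table': 128, 'guard': 75, 'tub': 185, 'na': 171, 'nb': 48, 'jug': 85, 'neck': 88, 'hdl': 74}
{'pink': 103, 'deck': 99, 'table': 129, 'guard': 83, 'tub': 196, 'na': 193, 'nb': 73, 'jug': 100, 'neck': 108, 'hdl': 96}
{'pink': 112, 'deck': 104, 'table': 134, 'guard': 95, 'tub': 203, 'na': 200, 'nb': 93, 'jug': 114, 'neck': 125, 'hdl': 110}
{'pink': 114, 'deck': 109, 'table': 139, 'guard': 105, 'tub': 209, 'na': 198, 'nb': 106, 'jug': 124, 'neck': 133, 'hdl': 117}
{'pink': 110, 'deck': 121, 'table': 151, 'guard': 108, 'tub': 214, 'na': 194, 'nb': 125, 'jug': 129, 'neck': 133, 'hdl': 117}
{'pink': 117, 'deck': 144, 'table': 174, 'guard': 108, 'tub': 212, 'na': 189, 'nb': 148, 'jug': 135, 'neck': 130, 'hdl': 115}
{'pink': 114, 'deck': 179, 'table': 209, 'guard': 104, 'tub': 221, 'na': 179, 'nb': 164, 'jug': 156, 'neck': 128, 'hdl': 121}
{'pink': 141, 'deck': 230, 'table': 260, 'guard': 98, 'tub': 251, 'na': 176, 'nb': 177, 'jug': 182, 'neck': 151, 'hdl': 152}
{'pink': 179, 'deck': 295, 'table': 325, 'guard': 94, 'tub': 283, 'na': 206, 'nb': 181, 'jug': 219, 'neck': 172, 'hdl': 175}
2.4 15.8 -4.4 -0.074 0.042 0.019; 4 13.6 -5 -0.066 0.054 0.02; 5.1 11.1 -5.9 -0.054 0.064 0.022; 5.7 8.5 -7 -0.042 0.073 0.023; 5.9 5.8 -8.3 -0.027 0.079 0.025; 5.7 3.2 -9.8 -0.012 0.082 0.028; 5 0.6 -11.5 0.004 0.083 0.03; 4 -1.8 -13.4 0.02 0.081 0.033
```

>>> {"api": "step_arm", "payload": {
  "commands": "2.4 15.8 -4.4 -0.074 0.042 0.019; 4 13.6 -5 -0.066 0.054 0.02; 5 11 -6 -0.054 0.064 0.022; 5.7 8.5 -7 -0.042 0.073 0.023; 6 5.8 -8.3 -0.027 0.079 0.025; 5.7 3 -9.8 -0.012 0.082 0.028; 5 0.6 -11.5 0.004 0.083 0.03; 4 -2 -13.4 0.02 0.081 0.033"
}}

```text
t: 27.55
eef_pos: [0.4265, 0.0822, 0.1975]
ee_rot: [2.57, 0.364, -2.935]
force: [0.1, -0.1, 0.3]
width: 0.05
```

```bash
python3 nx.py 8 | tail -1; python3 - <<'E'
from hyp import *
import pickle
for n in ("scene","side"):
    g=grab_frame(n); save(g,n+"15"); pickle.dump(g,open(n+"15.pkl","wb"))
B,G,Rr,Y=(255,0,0),(0,200,0),(0,0,255),(0,220,255)
def J(x,y,z,l,c): return [(x,y,z,l,.045,0,c),(x,y,z,l,.049,.112,c),(x,y,z,l,.019,.195,c)]
draw("side15","d15",(230,110),(140,110),5.6,[(.0594,-.0665,.03,0,.052,0,Y)]+J(.0594,-.0666,.025,0,B))
E
```

```text
2.6 -3.9 -15.5 0.035 0.075 0.036; 1.1 -5.8 -17.7 0.05 0.068 0.04; -0.5 -7.4 -20 0.063 0.058 0.044; -2.3 -8.8 -22.4 0.074 0.045 0.048; -4.1 -10 -24.8 0.082 0.031 0.054; -5.9 -10.9 -27.2 0.088 0.016 0.059; -7.7 -11.8 -29.4 0.091 0 0.065; -9.5 -12.5 -31.6 0.092 -0.016 0.072
```

View pics/d15.png

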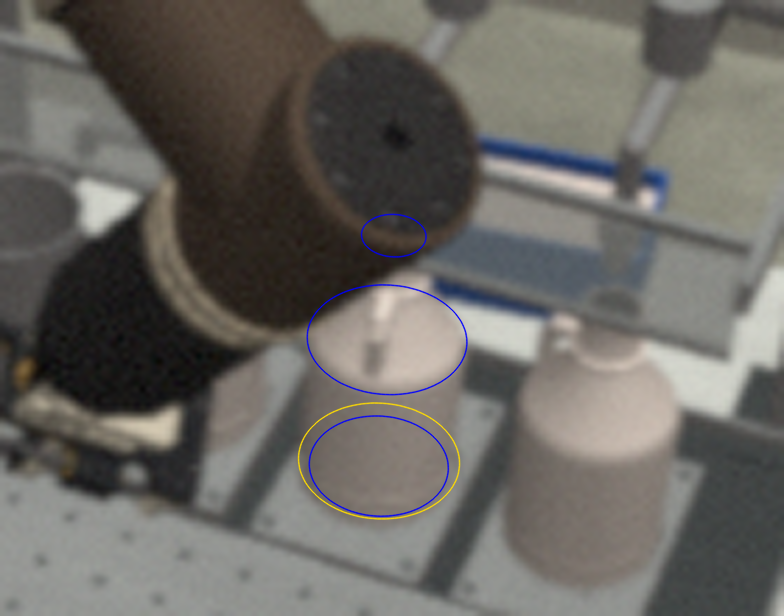

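>>> {"api": "step_arm", "payload": {
  "commands": "2.6 -4 -15.5 0.035 0.075 0.036; 1 -6 -17.7 0.05 0.068 0.04; -0.5 -7.4 -20 0.063 0.058 0.044; -2.3 -9 -22.4 0.074 0.045 0.048; -4 -10 -25 0.082 0.031 0.054; -6 -11 -27 0.088 0.016 0.059; -7.7 -12 -29.4 0.091 0 0.065; -9.5 -12.5 -31.6 0.092 -0.016 0.072"
}}

```text
t: 28.65
eef_pos: [0.458, -0.0445, 0.3488]
ee_rot: [3.14, 0.001, 3.08]
force: [0.5, -1.0, -0.0]
width: 0.05
```

```bash
python3 - <<'E'
from h import *
from ik import f2w
import jp
plan(f2w(-.05,-.05,.43),jp.Md,step=30)
for k in (0,): pass
E
```

```text
now [ 0.458  -0.0445  0.3488] rows 4
-17.6 -4.8 -20.3 0 0 0; -17.6 -4.8 -20.3 0 0 0; -17.6 -4.8 -20.3 0 0 0; -17.6 -4.8 -20.3 0 0 0
```

>>> {"api": "step_arm", "payload": {
  "commands": "-5 -3 -30 0 0 0; -10 -4 -30 0 0 0; -25 -4 -30 0 0 0; -30 -4 -10 0 0 0; -30 -2 0 0 0 0; -30 0 0 0 0 0; -30 0 0 0 0 0; 0 0 0 0 0 0"
}}

```text
t: 29.65
eef_pos: [0.618, -0.0707, 0.4461]
ee_rot: [3.138, -0.002, 3.083]
force: [0.1, -0.8, -1.3]
width: 0.0497
```

```bash
python3 - <<'E'
from hyp import *
import pickle
p,s=shot("w16"); print(s["eef_pos"])
g=grab_frame("side"); save(g,"side16"); pickle.dump(g,open("side16.pkl","wb"))
B,G,Rr,Y=(255,0,0),(0,200,0),(0,0,255),(0,220,255)
def J(x,y,z,l,c): return [(x,y,z,l,.049,.005,c),(x,y,z,l,.049,.112,c),(x,y,z,l,.019,.195,c)]
draw("w16","h16",(180,100),(240,190),3.2,[(.0594,-.0665,.03,0,.052,0,Y)]+J(.0594,-.0666,.025,0,B)+J(.051,-.0666,.0275,.055,Rr))
draw("side16","d16",(230,110),(140,110),5.6,[(.0594,-.0665,.03,0,.052,0,Y)]+J(.0594,-.0666,.025,0,B)+J(.051,-.0666,.0275,.055,Rr))
draw("side16","d16n",(230,110),(140,110),5.6,[])
E
```

```text
[ 0.6179782  -0.07072041  0.44608337]
```

View pics/h16.png

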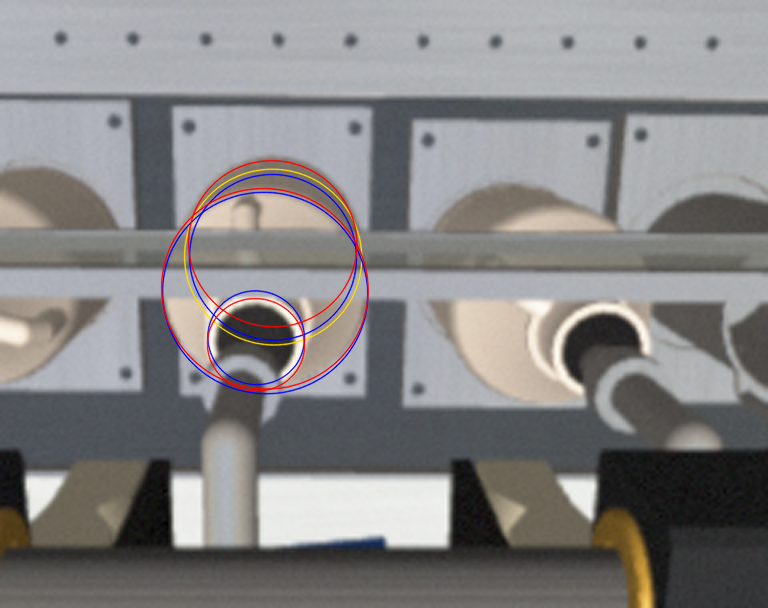

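View pics/d16.png

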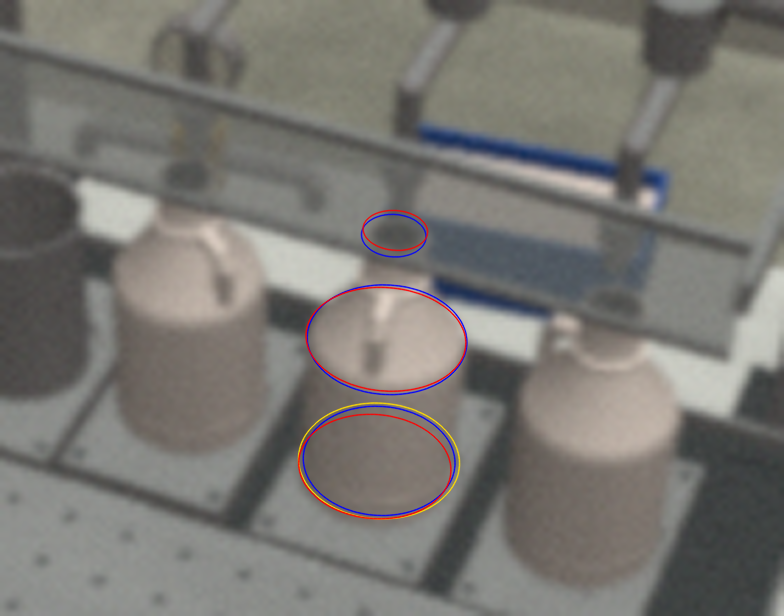

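View pics/d16n.png

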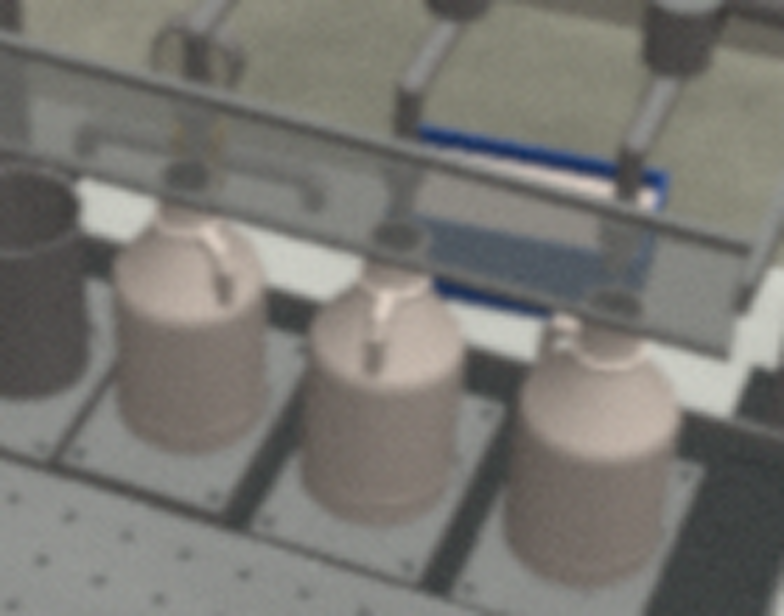

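```bash
python3 - <<'E'
from hyp import *
B,Rr,Y=(255,0,0),(0,0,255),(0,220,255)
draw("w16","h16z",(220,135),(90,50),8,[])
def J(x,y,z,l,c): return [(x,y,z,l,.045,0,c),(x,y,z,l,.049,.005,c)]
draw("w16","h16y",(220,135),(90,50),8,[(.0594,-.0665,.03,0,.052,0,Y)]+J(.0594,-.0666,.025,0,B)+J(.051,-.0666,.0275,.055,Rr))
E
python3 -c "
import cv2,numpy as np
cv2.imwrite('pics/z16.png',np.vstack([cv2.imread('pics/h16z.png')[:290],cv2.imread('pics/h16y.png')[:290]]))"
```

```text
(no output)
```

View pics/z16.png

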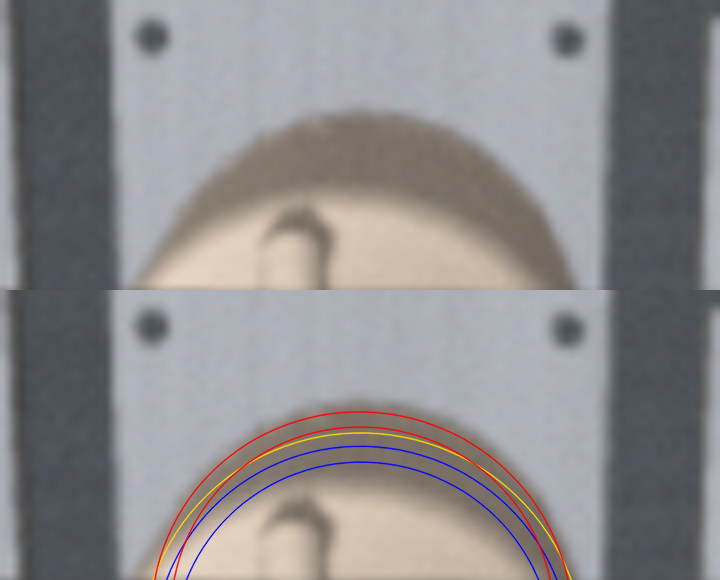

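```bash
python3 - <<'E'
from jp import *
from h import plan
for tz in (.05,.053,.056):
  for tx in (-.05,-.02,.01):
    q,e=ik(T(tx,-.0665,tz),M,[-.55,.15,-.8,-2.35,-.3,1.28]); print(tz,tx,round(e,4),np.round(q,2),clear(T(tx,-.0665,tz),R.from_matrix(M),50,(.055,-.0665)))
plan(f2w(-.12,-.03,.42),Md,step=35)
print(f2w(-.12,-.03,.35))
E
```

```text
0.05 -0.05 0.0 [-0.69  0.27 -0.97 -2.5  -0.55  1.59] {'pink': 30, 'deck': 3, 'table': 33, 'guard': 129, 'tub': 60, 'na': 85, 'nb': 83, 'jug': 52, 'neck': 98, 'hdl': 85}
0.05 -0.02 0.0 [-0.64  0.29 -0.92 -2.55 -0.52  1.59] {'pink': 50, 'deck': 3, 'table': 33, 'guard': 109, 'tub': 60, 'na': 63, 'nb': 54, 'jug': 23, 'neck': 69, 'hdl': 58}
0.05 0.01 0.0 [-0.6   0.32 -0.87 -2.6  -0.49  1.59] {'pink': 75, 'deck': 3, 'table': 33, 'guard': 89, 'tub': 60, 'na': 38, 'nb': 25, 'jug': -4, 'neck': 40, 'hdl': 37}
0.053 -0.05 0.0 [-0.69  0.26 -0.96 -2.49 -0.53  1.56] {'pink': 30, 'deck': 6, 'table': 36, 'guard': 127, 'tub': 60, 'na': 85, 'nb': 83, 'jug': 52, 'neck': 98, 'hdl': 84}
0.053 -0.02 0.0 [-0.64  0.28 -0.91 -2.54 -0.5   1.57] {'pink': 50, 'deck': 6, 'table': 36, 'guard': 107, 'tub': 60, 'na': 63, 'nb': 54, 'jug': 23, 'neck': 68, 'hdl': 57}
0.053 0.01 0.0 [-0.59  0.31 -0.86 -2.58 -0.47  1.57] {'pink': 75, 'deck': 6, 'table': 36, 'guard': 87, 'tub': 60, 'na': 38, 'nb': 25, 'jug': -4, 'neck': 39, 'hdl': 34}
0.056 -0.05 0.0 [-0.68  0.24 -0.95 -2.47 -0.51  1.53] {'pink': 30, 'deck': 9, 'table': 39, 'guard': 125, 'tub': 61, 'na': 85, 'nb': 83, 'jug': 52, 'neck': 97, 'hdl': 83}
0.056 -0.02 0.0 [-0.63  0.27 -0.9  -2.53 -0.48  1.54] {'pink': 50, 'deck': 9, 'table': 39, 'guard': 105, 'tub': 61, 'na': 63, 'nb': 54, 'jug': 23, 'neck': 68, 'hdl': 56}
0.056 0.01 0.0 [-0.59  0.3  -0.85 -2.57 -0.45  1.55] {'pink': 75, 'deck': 9, 'table': 39, 'guard': 84, 'tub': 61, 'na': 39, 'nb': 25, 'jug': -4, 'neck': 38, 'hdl': 32}
now [ 0.6165 -0.0711  0.4481] rows 5
31.9 3.5 5.6 0.001 0 0; 31.9 3.5 5.6 0.001 0 0; 31.9 3.5 5.6 0.001 0 0; 31.9 3.5 5.6 0.001 0 0; 31.9 3.5 5.6 0.001 0 0
[ 0.45841702 -0.04385034  0.35      ]
```

>>> {"api": "step_arm", "payload": {
  "commands": "30 3 0 0 0 0; 32 3 0 0 0 0; 32 4 0 0 0 0; 32 4 20 0 0 0; 33 4 30 0 0 0; 0 0 25 0 0 0; 0 0 23 0 0 0; 0 0 0 0 0 0"
}}

```text
t: 30.75
eef_pos: [0.4576, -0.0436, 0.3503]
ee_rot: [3.139, 0.001, 3.082]
force: [-0.2, 0.2, 0.2]
width: 0.0496
```

```bash
cat > fw.py <<'E'
import jp,sys
from h import get_state
import numpy as np
from clr import clear
s=get_state(); q=np.array(s["q"]); n=int(sys.argv[1])
qb,e=jp.ik(jp.T(-.05,-.0665,.079),jp.M,[-.57,.1,-.86,-2.25,-.3,1.2]); print(np.round(q,2),np.round(qb,2),e,s["eef_pos"])
o={}
for i in range(0,n+1):
    for k,v in clear(*jp.fkT(jp.PP,q+(qb-q)*i/n,jp.S,jp.C),50,(.05,-.0665)).items(): o[k]=min(v,o.get(k,999))
print(o)
print(jp.jrows(q,qb,n,0))
E
python3 fw.py 24
```

```text
[ 0.33 -0.06 -0.27 -0.   -1.36 -1.96] [-0.58  0.13 -0.85 -2.31 -0.32  1.26] 5.134781488891349e-15 [ 0.45762234 -0.04363159  0.3503416 ]
{'pink': 30, 'deck': 32, 'table': 62, 'guard': 72, 'tub': 69, 'na': 85, 'nb': 41, 'jug': 26, 'neck': 49, 'hdl': 45}
11.3 14.6 30.5 -0.092 0.017 -0.073; 8.8 14 28.5 -0.092 0.001 -0.066; 6.3 13.1 26.4 -0.089 -0.016 -0.06; 4 11.9 24.2 -0.083 -0.032 -0.054; 1.7 10.5 21.9 -0.074 -0.046 -0.049; -0.3 8.8 19.7 -0.063 -0.058 -0.044; -2.2 6.8 17.4 -0.05 -0.069 -0.04; -3.8 4.6 15.2 -0.035 -0.076 -0.037
```

>>> {"api": "step_arm", "payload": {
  "commands": "11.3 14.6 30.5 -0.092 0.017 -0.073; 8.8 14 28.5 -0.092 0.001 -0.066; 6.3 13 26.4 -0.089 -0.016 -0.06; 4 12 24.2 -0.083 -0.032 -0.054; 1.7 10.5 22 -0.074 -0.046 -0.049; -0.3 8.8 19.7 -0.063 -0.058 -0.044; -2.2 6.8 17.4 -0.05 -0.069 -0.04; -3.8 4.6 15 -0.035 -0.076 -0.037"
}}

```text
t: 31.75
eef_pos: [0.4277, 0.0843, 0.1995]
ee_rot: [2.566, 0.376, -2.932]
force: [-0.3, 0.1, 0.0]
width: 0.05
```

```bash
python3 fw.py 16
```

```text
[ 0.03  0.   -0.46 -0.77 -1.01 -0.89] [-0.58  0.13 -0.85 -2.31 -0.32  1.26] 5.134781488891349e-15 [0.42774162 0.08432983 0.19952684]
{'pink': 30, 'deck': 32, 'table': 62, 'guard': 71, 'tub': 69, 'na': 85, 'nb': 40, 'jug': 25, 'neck': 48, 'hdl': 44}
-4.7 2.1 13.1 -0.02 -0.081 -0.033; -5.7 -0.5 11.1 -0.004 -0.083 -0.03; -6.3 -3.2 9.3 0.012 -0.082 -0.027; -6.4 -5.9 7.6 0.028 -0.078 -0.025; -6.2 -8.7 6.2 0.042 -0.072 -0.023; -5.4 -11.4 4.9 0.055 -0.064 -0.022; -4.3 -13.9 3.9 0.066 -0.053 -0.02; -2.7 -16.2 3.1 0.075 -0.041 -0.019
```

>>> {"api": "step_arm", "payload": {
  "commands": "-4.7 2 13 -0.02 -0.081 -0.033; -5.7 -0.5 11 -0.004 -0.083 -0.03; -6.3 -3.2 9.3 0.012 -0.082 -0.027; -6.4 -6 7.6 0.028 -0.078 -0.025; -6.2 -8.7 6.2 0.042 -0.072 -0.023; -5.4 -11.4 5 0.055 -0.064 -0.022; -4.3 -14 4 0.066 -0.053 -0.02; -2.7 -16.2 3 0.075 -0.041 -0.019"
}}

```text
t: 32.75
eef_pos: [0.5075, 0.0765, 0.1617]
ee_rot: [2.718, 0.945, -3.108]
force: [-0.5, 0.2, -0.7]
width: 0.0499
```

```bash
python3 fw.py 8
```

```text
[-0.27  0.07 -0.65 -1.54 -0.66  0.18] [-0.58  0.13 -0.85 -2.31 -0.32  1.26] 5.134781488891349e-15 [0.50753035 0.07652717 0.16174718]
{'pink': 30, 'deck': 32, 'table': 62, 'guard': 71, 'tub': 69, 'na': 85, 'nb': 40, 'jug': 25, 'neck': 48, 'hdl': 44}
-0.5 -17.8 2.5 0.081 -0.028 -0.018; 1.7 -19.3 2.1 0.085 -0.014 -0.017; 4.1 -20.4 1.8 0.087 0 -0.016; 6.7 -21 1.7 0.086 0.015 -0.015; 9.4 -21.1 1.7 0.083 0.028 -0.014; 11.9 -20.6 1.9 0.077 0.041 -0.013; 14.3 -19.7 2.1 0.069 0.053 -0.012; 16.5 -18.3 2.4 0.059 0.063 -0.01
```

>>> {"api": "step_arm", "payload": {
  "commands": "-0.5 -17.8 2.5 0.081 -0.028 -0.018; 1.7 -19.3 2 0.085 -0.014 -0.017; 4 -20.4 1.8 0.087 0 -0.016; 6.7 -21 1.7 0.086 0.015 -0.015; 9.4 -21 1.7 0.083 0.028 -0.014; 12 -20.6 2 0.077 0.041 -0.013; 14.3 -19.7 2 0.069 0.053 -0.012; 16.5 -18.3 2.4 0.059 0.063 -0.01"
}}

```text
t: 33.75
eef_pos: [0.5079, -0.0801, 0.0952]
ee_rot: [-2.839, 0.793, -2.991]
force: [0.2, 0.8, 1.1]
width: 0.0501
```

```bash
python3 - <<'E'
from st import *
st((.05,-.0665)); plan(jp.T(-.03,-.0665,.052),jp.M,step=6,turn=.05)
E
```

```text
t 33.75 q [-0.578, 0.13, -0.846, -2.307, -0.317, 1.263] tip filler [-50.2 -66.9  78.5] F filler [0.19 0.79 1.07] w 50.1
{'pink': 30, 'deck': 32, 'table': 62, 'guard': 109, 'tub': 69, 'na': 85, 'nb': 83, 'jug': 47, 'neck': 84, 'hdl': 75}
tool comps of filler x [-0.686  0.008  0.727] y [-0.147  0.978 -0.149] z [-0.713 -0.209 -0.67 ] rot err [-0.001 -0.001  0.004]
now [ 0.5079 -0.0801  0.0952] rows 6
0.8 1 5.4 0 0 0.001; 0.8 1 5.4 0 0 0.001; 0.8 1 5.4 0 0 0.001; 0.8 1 5.4 0 0 0.001; 0.8 1 5.4 0 0 0.001; 0.8 1 5.4 0 0 0.001
```

>>> {"api": "step_arm", "payload": {
  "commands": "0.8 1 5.4 0 0 0; 0.8 1 5.4 0 0 0; 0.8 1 5.4 0 0 0; 0.8 1 5.4 0 0 0; 0.8 1 5.4 0 0 0; 0.8 1 5.4 0 0 0; 0 0 0 0 0 0"
}}

```text
t: 34.62
eef_pos: [0.5281, -0.0803, 0.0682]
ee_rot: [-2.843, 0.794, -2.993]
force: [-1.1, -0.2, -0.7]
width: 0.0498
```

>>> {"api": "step_arm", "payload": {
  "commands": "-2.7 0 2.9 0 0 0; -2.7 0 2.9 0 0 0; -2.7 0 2.9 0 0 0; -2.7 0 2.9 0 0 0; -2.7 0 2.9 0 0 0; -2.7 0 2.9 0 0 0; 0 0 0 0 0 0"
}}

```text
t: 35.5
eef_pos: [0.551, -0.0811, 0.0673]
ee_rot: [-2.845, 0.792, -2.994]
force: [0.7, 0.2, -0.7]
width: 0.0499
```

```bash
cat > lk.py <<'E'
from st import *
from hyp import *
import pickle
n=sys.argv[1]; st((.05,-.0665)); shot(n)
g=grab_frame("scene"); save(g,"sc_"+n); pickle.dump(g,open("sc_"+n+".pkl","wb"))
g=grab_frame("side"); save(g,"sd_"+n); pickle.dump(g,open("sd_"+n+".pkl","wb"))
B,Rr,Y=(255,0,0),(0,0,255),(0,220,255)
def J(x,y,z,l,c): return [(x,y,z,l,.045,0,c),(x,y,z,l,.049,.005,c)]
draw(n,"h_"+n,(190,150),(190,110),4.1,[(.0594,-.0665,.03,0,.052,0,Y)]+J(.0594,-.0666,.025,0,B)+J(.050,-.0666,.0275,.055,Rr))
def N(x,y,z,l,c): return [(x,y,z,l,.019,.195,c),(x,y,z,l,.049,.112,c)]
draw("sc_"+n,"s_"+n,(165,195),(80,60),8,N(.0594,-.0666,.025,0,B)+N(.050,-.0666,.0275,.055,Rr))
E
python3 lk.py w20
```

```text
t 35.5 q [-0.615, 0.298, -0.891, -2.56, -0.49, 1.572] tip filler [ -7.2 -65.3  50.5] F filler [ 0.7   0.25 -0.68] w 49.9
{'pink': 61, 'deck': 4, 'table': 34, 'guard': 99, 'tub': 61, 'na': 53, 'nb': 41, 'jug': 6, 'neck': 51, 'hdl': 44}
tool comps of filler x [-0.687  0.007  0.726] y [-0.145  0.979 -0.146] z [-0.712 -0.205 -0.672] rot err [ 0.002 -0.003  0.002]
```

View pics/h_w20.png

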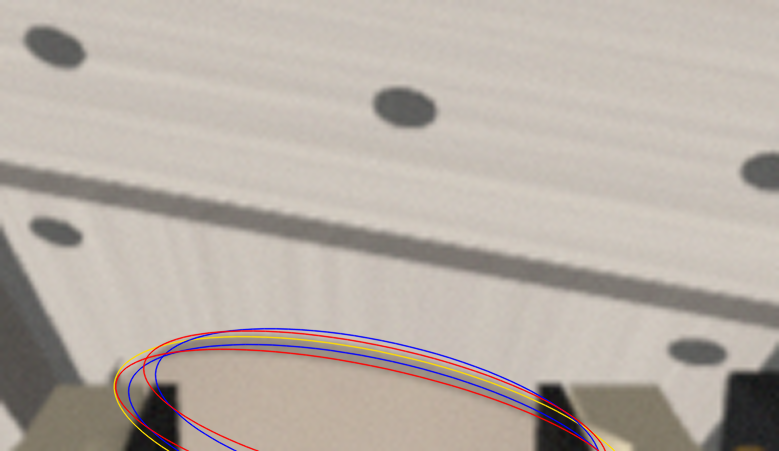

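View pics/s_w20.png

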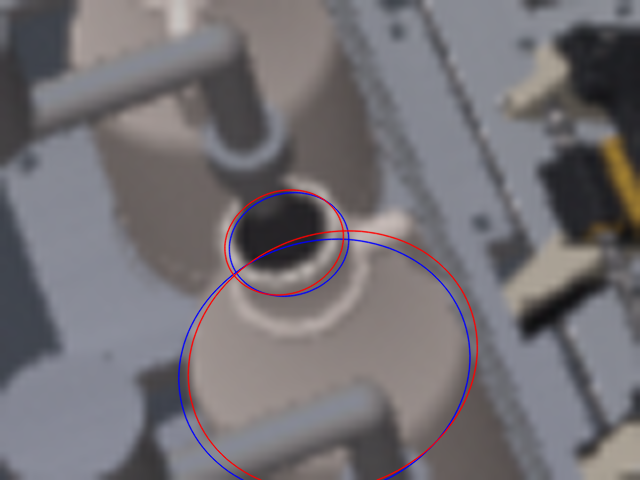

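>>> {"api": "step_arm", "payload": {
  "commands": "-1.5 -0.4 1.4 0 0 0; -1.4 -0.4 1.4 0 0 0; -1.4 -0.3 1.4 0 0 0; -1.4 0 1.4 0 0 0; -1.4 0 1.4 0 0 0; 0 0 0 0 0 0"
}}

```text
t: 36.4
eef_pos: [0.5605, -0.0826, 0.0677]
ee_rot: [-2.845, 0.791, -2.995]
force: [-1.4, -0.5, 0.5]
width: 0.0499
```

```bash
python3 lk.py w21
```

```text
t 36.4 q [-0.601, 0.303, -0.87, -2.566, -0.474, 1.563] tip filler [  2.3 -66.2  50.9] F filler [-1.35 -0.58  0.52] w 49.9
{'pink': 69, 'deck': 4, 'table': 34, 'guard': 93, 'tub': 60, 'na': 44, 'nb': 32, 'jug': -2, 'neck': 42, 'hdl': 37}
tool comps of filler x [-0.688  0.007  0.726] y [-0.144  0.979 -0.146] z [-0.711 -0.205 -0.672] rot err [ 0.002 -0.004  0.002]
```

View pics/h_w21.png

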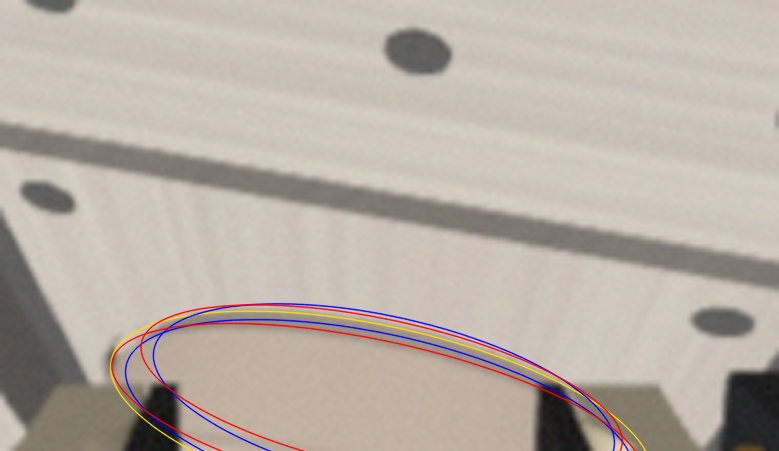

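View pics/s_w21.png

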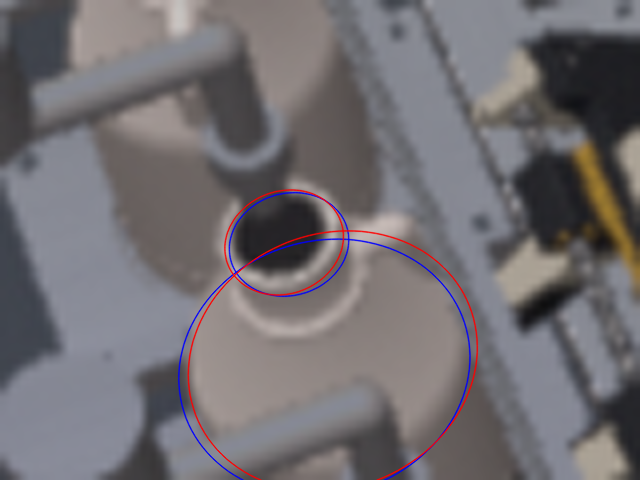

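>>> {"api": "step_arm", "payload": {
  "commands": "-1.4 0 1.4 0 0 0; -1.4 0 1.4 0 0 0; -1.4 0 1.4 0 0 0; 0 0 0 0 0 0"
}}

```text
t: 37.05
eef_pos: [0.5667, -0.0831, 0.068]
ee_rot: [-2.845, 0.792, -2.994]
force: [-0.5, -0.7, -1.2]
width: 0.0501
```

```bash
python3 lk.py w22
```

```text
t 37.05 q [-0.592, 0.308, -0.859, -2.573, -0.467, 1.562] tip filler [  8.6 -66.4  51.2] F filler [-0.47 -0.74 -1.16] w 50.1
{'pink': 74, 'deck': 5, 'table': 35, 'guard': 88, 'tub': 60, 'na': 39, 'nb': 26, 'jug': -7, 'neck': 36, 'hdl': 33}
tool comps of filler x [-0.687  0.007  0.726] y [-0.145  0.979 -0.146] z [-0.712 -0.205 -0.672] rot err [ 0.002 -0.003  0.002]
```

View pics/h_w22.png

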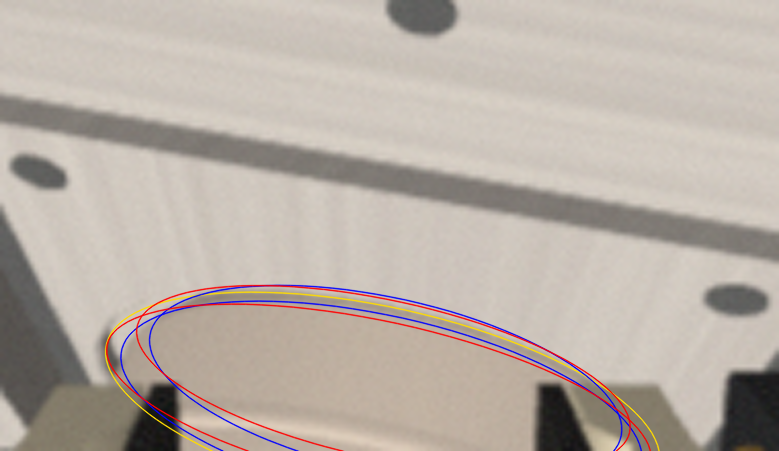

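View pics/s_w22.png

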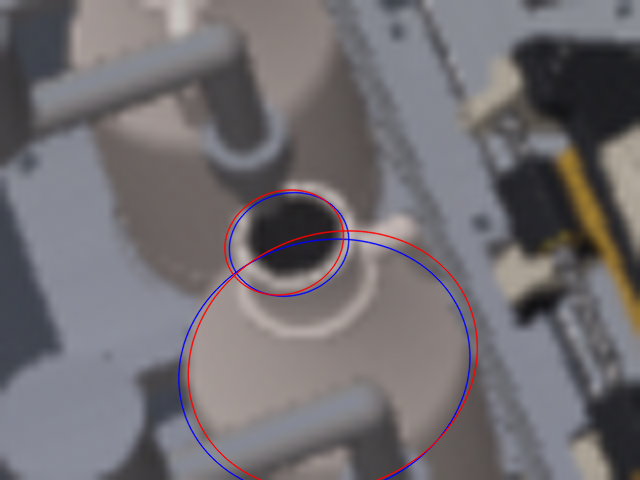

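>>> {"api": "step_arm", "payload": {
  "commands": "1.4 0 -1.4 0 0 0; 2.8 0 -2.9 0 0 0; 5.5 0 -5.8 0 0 0; 6.9 0 -7.3 0 0 0; 6.9 0 -7.3 0 0 0; 6.9 0 -7.3 0 0 0; 6.9 0 -7.3 0 0 0; -3 0 -7 0 0 0"
}}

```text
t: 38.2
eef_pos: [0.508, -0.0777, 0.0738]
ee_rot: [-2.847, 0.79, -2.997]
force: [-0.2, 0.5, 0.6]
width: 0.0502
```

```bash
python3 lk.py w23; python3 - <<'E'
from h import *
import jp
plan(jp.T(-.05,-.0665,.079),jp.M,step=12)
E
```

```text
t 38.2 q [-0.661, 0.226, -0.934, -2.456, -0.475, 1.501] tip filler [-50.3 -64.5  57. ] F filler [-0.18  0.44  0.64] w 50.2
{'pink': 32, 'deck': 11, 'table': 41, 'guard': 124, 'tub': 63, 'na': 86, 'nb': 83, 'jug': 47, 'neck': 92, 'hdl': 78}
tool comps of filler x [-0.689  0.007  0.725] y [-0.143  0.979 -0.146] z [-0.71  -0.204 -0.674] rot err [ 0.003 -0.006  0.001]
now [ 0.5097 -0.078   0.0754] rows 2
-6.6 -3 -7.2 0.001 -0.001 0.001; -6.6 -3 -7.2 0.001 -0.001 0.001
```

View pics/h_w23.png

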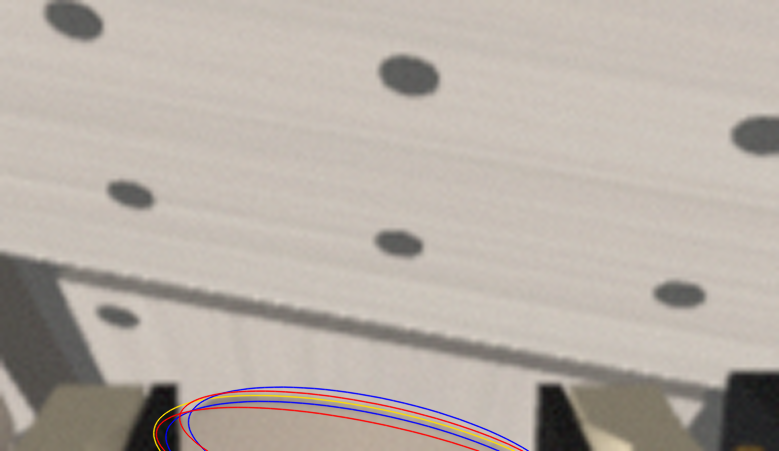

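View pics/s_w23.png

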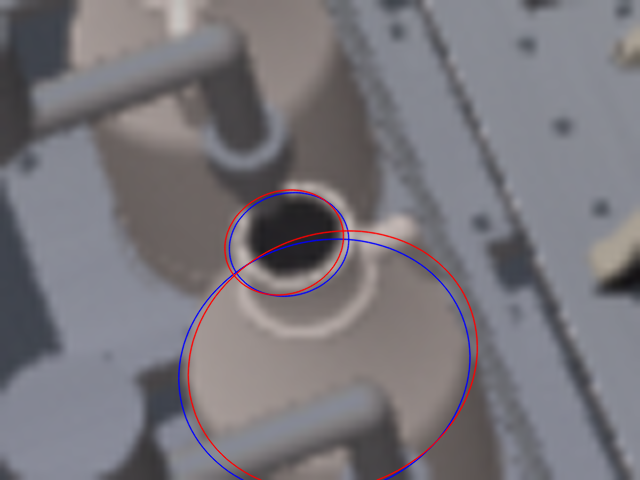

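>>> {"api": "step_arm", "payload": {
  "commands": "-6.6 -3 -7.2 0 0 0; -6.6 -3 -7.2 0 0 0; -16.4 17.7 -4.3 -0.059 -0.063 0.01; -14.3 19.2 -4.1 -0.069 -0.053 0.012; -12 20.2 -3.8 -0.077 -0.041 0.013; -9.5 20.7 -3.6 -0.083 -0.028 0.014; -6.9 20.7 -3.5 -0.086 -0.014 0.015; -4.3 20.2 -3.5 -0.087 0 0.016"
}}

```text
t: 39.35
eef_pos: [0.5223, 0.0447, 0.149]
ee_rot: [2.902, 0.989, -3.079]
force: [0.1, -0.4, -0.4]
width: 0.0502
```

```bash
sed -i 's/^print(jp.jrows(q,qb,n,0))/print(jp.jrows(q,qb,n,0)); print(jp.jrows(q,qb,n,8))/' nx.py; python3 nx.py 16
```

```text
[-0.34  0.08 -0.7  -1.72 -0.58  0.43] [0.52227291 0.04472337 0.1490347 ]
{'pink': 98, 'deck': 92, 'table': 121, 'guard': 72, 'tub': 169, 'na': 144, 'nb': 41, 'jug': 73, 'neck': 74, 'hdl': 56}
{'pink': 99, 'deck': 97, 'table': 127, 'guard': 76, 'tub': 186, 'na': 174, 'nb': 50, 'jug': 86, 'neck': 90, 'hdl': 76}
{'pink': 104, 'deck': 99, 'table': 129, 'guard': 86, 'tub': 197, 'na': 195, 'nb': 80, 'jug': 103, 'neck': 112, 'hdl': 100}
{'pink': 118, 'deck': 105, 'table': 135, 'guard': 99, 'tub': 205, 'na': 199, 'nb': 96, 'jug': 118, 'neck': 128, 'hdl': 113}
{'pink': 111, 'deck': 114, 'table': 144, 'guard': 107, 'tub': 212, 'na': 196, 'nb': 114, 'jug': 126, 'neck': 133, 'hdl': 117}
{'pink': 116, 'deck': 134, 'table': 164, 'guard': 108, 'tub': 213, 'na': 191, 'nb': 140, 'jug': 131, 'neck': 131, 'hdl': 116}
{'pink': 115, 'deck': 169, 'table': 199, 'guard': 106, 'tub': 216, 'na': 182, 'nb': 159, 'jug': 149, 'neck': 127, 'hdl': 117}
{'pink': 136, 'deck': 223, 'table': 253, 'guard': 98, 'tub': 250, 'na': 175, 'nb': 177, 'jug': 179, 'neck': 146, 'hdl': 148}
{'pink': 179, 'deck': 295, 'table': 325, 'guard': 94, 'tub': 283, 'na': 206, 'nb': 181, 'jug': 219, 'neck': 172, 'hdl': 175}
-1.8 21.4 -4.2 -0.095 0.018 0.019; 0.9 19.4 -4.6 -0.089 0.035 0.02; 3.2 16.9 -5.2 -0.08 0.052 0.022; 4.9 14 -6.1 -0.068 0.066 0.023; 6 10.8 -7.4 -0.053 0.078 0.025; 6.5 7.4 -8.9 -0.035 0.086 0.028; 6.3 4.1 -10.7 -0.016 0.092 0.03; 5.6 0.9 -12.9 0.004 0.093 0.034
4.3 -2.1 -15.3 0.024 0.09 0.037; 2.7 -4.7 -17.9 0.043 0.084 0.041; 0.7 -7 -20.8 0.061 0.073 0.046; -1.4 -8.9 -23.7 0.076 0.059 0.052; -3.6 -10.5 -26.8 0.089 0.042 0.058; -5.9 -11.8 -29.8 0.098 0.023 0.065; -8.2 -12.9 -32.8 0.103 0.003 0.072; -10.5 -13.8 -35.5 0.103 -0.018 0.081
```

>>> {"api": "step_arm", "payload": {
  "commands": "-1.8 21.4 -4.2 -0.095 0.018 0.019; 1 19.4 -4.6 -0.089 0.035 0.02; 3.2 17 -5.2 -0.08 0.052 0.022; 5 14 -6 -0.068 0.066 0.023; 6 11 -7.4 -0.053 0.078 0.025; 6.5 7.4 -9 -0.035 0.086 0.028; 6.3 4 -10.7 -0.016 0.092 0.03; 5.6 1 -13 0.004 0.093 0.034"
}}

```text
t: 40.35
eef_pos: [0.4322, 0.0924, 0.1895]
ee_rot: [2.545, 0.444, -2.952]
force: [-1.0, 0.1, 0.3]
width: 0.0503
```

>>> {"api": "step_arm", "payload": {
  "commands": "4.3 -2 -15.3 0.024 0.09 0.037; 2.7 -4.7 -18 0.043 0.084 0.041; 0.7 -7 -20.8 0.061 0.073 0.046; -1.4 -9 -23.7 0.076 0.059 0.052; -3.6 -10.5 -26.8 0.089 0.042 0.058; -6 -11.8 -29.8 0.098 0.023 0.065; -8.2 -13 -32.8 0.103 0.003 0.072; -10.5 -13.8 -35.5 0.103 -0.018 0.081"
}}

```text
t: 41.35
eef_pos: [0.4577, -0.0441, 0.3505]
ee_rot: [-3.134, -0.0, 3.076]
force: [0.5, -0.1, -0.8]
width: 0.0499
```

>>> {"api": "step_arm", "payload": {
  "commands": "-5 -3 -30 0 0 0; -10 -4 -30 0 0 0; -25 -4 -30 0 0 0; -30 -4 -10 0 0 0; -30 -2 0 0 0 0; -30 0 0 0 0 0; -30 0 0 0 0 0; 0 0 0 0 0 0"
}}

```text
t: 42.35
eef_pos: [0.6175, -0.07, 0.4477]
ee_rot: [-3.137, -0.004, 3.079]
force: [0.3, 0.6, -0.4]
width: 0.0498
```

```bash
cat > top.py <<'E'
from hyp import *
import pickle
n=sys.argv[1]
p,s=shot(n); print(s["t"],s["eef_pos"])
B,Rr,Y=(255,0,0),(0,0,255),(0,220,255)
def J(x,y,z,l,c): return [(x,y,z,l,.045,0,c),(x,y,z,l,.049,.005,c)]
o=((220,135),(90,50),8)
draw(n,"a",*o,[]); draw(n,"b",*o,[(.0594,-.0665,.03,0,.052,0,Y)]+J(.0594,-.0666,.025,0,B))
a,b=(cv2.imread(f"pics/{x}.png")[:290] for x in "ab"); cv2.imwrite("pics/z_"+n+".png",np.vstack([a,b]))
def N(x,y,z,l,c): return [(x,y,z,l,.049,.112,c),(x,y,z,l,.019,.195,c)]
draw(n,"t_"+n,(180,100),(240,190),3.2,N(.0594,-.0666,.025,0,B))
E
python3 top.py w24
```

```text
42.35 [ 0.61748515 -0.07004862  0.44768308]
```

View pics/z_w24.png

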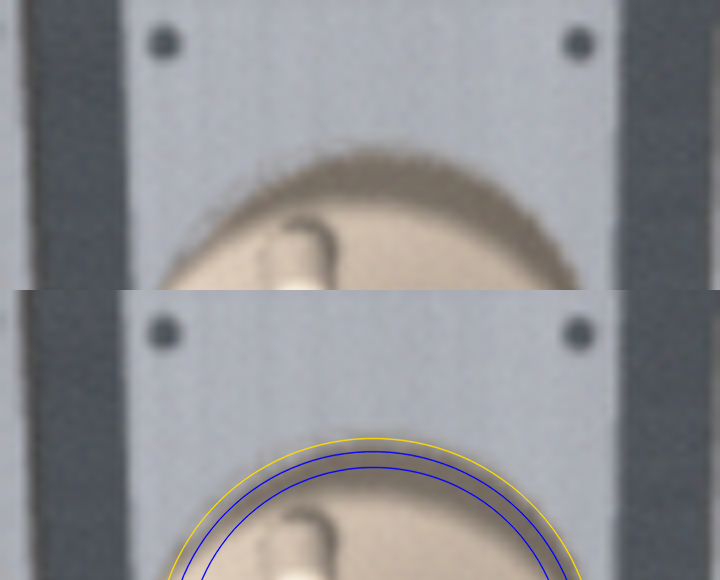

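View pics/t_w24.png

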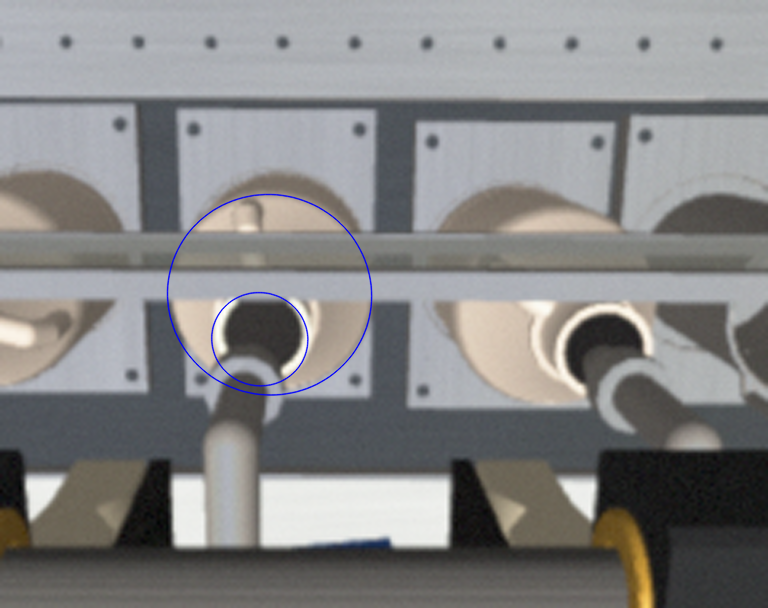

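```bash
python3 - <<'E'
from hyp import *
B,Rr=(255,0,0),(0,0,255)
def N(x,y,z,l,c): return [(x,y,z,l,.049,.005,c),(x,y,z,l,.045,.0,c),(x,y,z,l,.049,.112,c),(x,y,z,l,.019,.195,c)]
draw("w24","t2",(220,140),(90,90),8,N(.0574,-.0666,.025,0,B)+N(.0554,-.0666,.0261,.025,Rr))
E
```

```text
(no output)
```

View pics/t2.png

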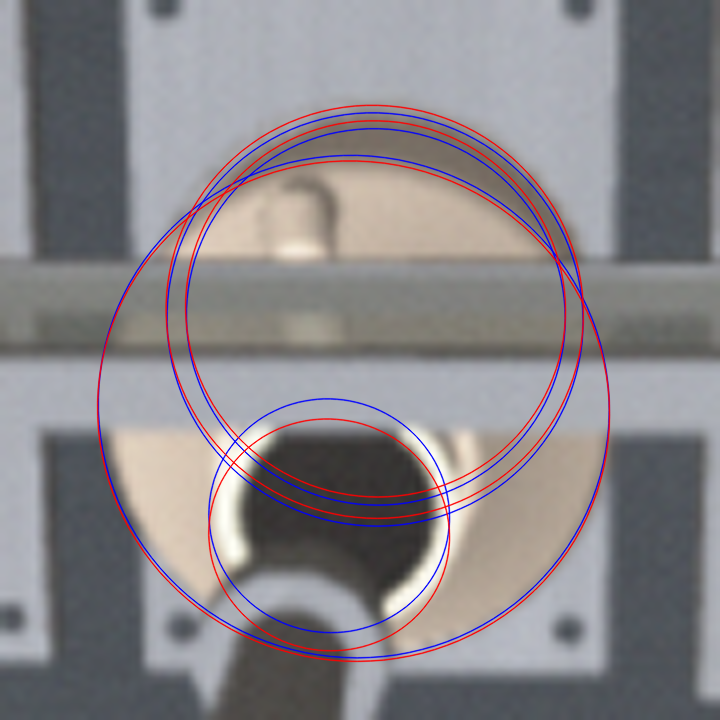

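```bash
python3 - <<'E'
from hyp import *
import pickle
s=get_state(); print(s["t"],np.round(s["force"],2))
g=grab_frame("side"); save(g,"sideF"); pickle.dump(g,open("sideF.pkl","wb"))
B,Rr=(255,0,0),(0,0,255)
def N(x,y,z,l,c): return [(x,y,z,l,.049,.005,c),(x,y,z,l,.049,.112,c),(x,y,z,l,.019,.195,c)]
draw("sideF","dF",(230,110),(140,110),5.6,N(.0574,-.0666,.025,0,B))
a=cv2.imread("pics/scene0.png").astype(int); g=grab_frame("scene"); save(g,"sceneF"); b=cv2.imread("pics/sceneF.png").astype(int)
d=np.abs(a-b).max(2); 
for n,(u,v) in dict(ja=(190,208),jb=(218,290),beaker=(239,328),tub=(238,172),funnel=(312,340),spray=(216,118),spanner=(258,150)).items(): print(n,(d[v-14:v+14,u-14:u+14]>40).mean().round(3))
E
```

```text
42.4 [-0.34 -0.9  -0.53]
ja 0.078
jb 0.0
beaker 0.0
tub 0.432
funnel 0.0
spray 0.98
spanner 0.967
```

View pics/dF.png

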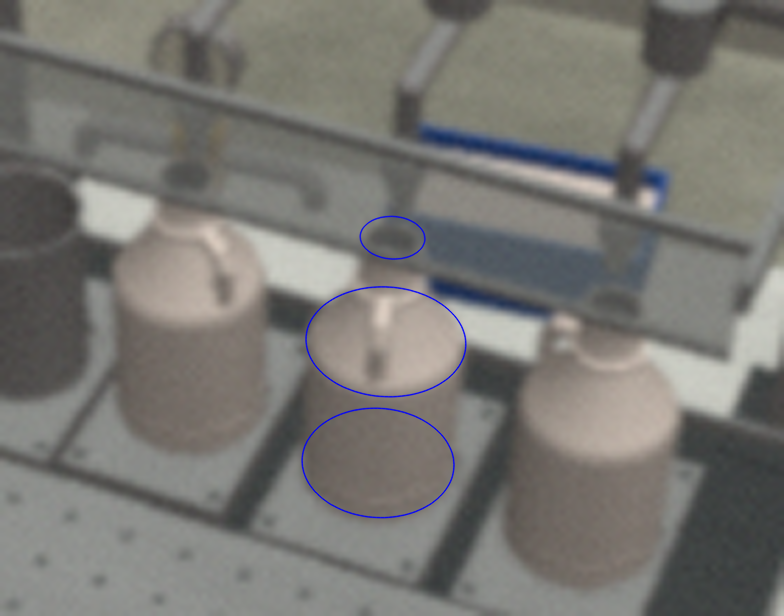

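View pics/sceneF.png

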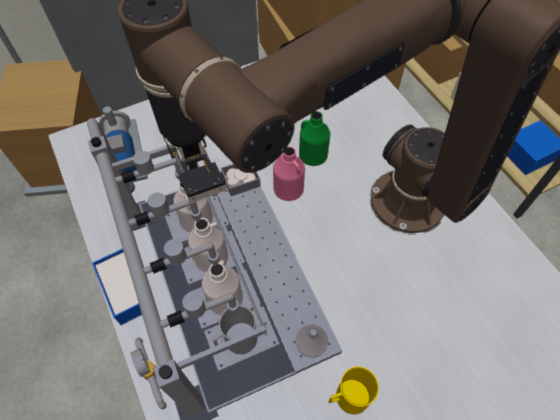

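The side and top views both match a jug standing level in the pan. The neighbouring vessels haven't moved, and the arm touches nothing.

```bash
python3 -c "
from station import *
print(job_done()); print(get_state()['t'])"
```

```text
the job is handed in; nothing more can be done
None
the job is handed in; nothing more can be done
```

I handed the job in at about 42.5 s, with the jug standing, as far as the cameras show, level in the free pan under nozzle 2. `job_done()` gave no verdict.

**What I did:**
- I gripped the white jug by its neck and carried it along the deck until it was in line with the free place. From there I pushed it under the guard with the fingers, partly open and tilted low.
- The first push, about 50 mm up, tipped the jug forward instead of sliding it in (by my estimate about 0.12 rad, limit 0.3). When I drew back, a top view showed it leaning on the pan's rear rim.
- The second push was much lower, and the jug levelled and dropped in. It did not move when the fingers withdrew.

**Last checks:**
- **Jug:** In the top and side views the rim, shoulder and base match an upright jug on the pan floor (25 mm up). It stands about 3 mm from the point below nozzle 2, with lean estimated at about 0.01 rad. It sits about 2 mm nearer the robot than the pan centre I measured, which is within the pan's clearance.
- **Other vessels and things:** The scene picture shows no change at the second jug, the beaker and the funnel, and none that I could see at the first jug. The arm hid the spray bottle, the spanner and part of the tub from that camera, so I did not check those at the end. No move was planned near the spray bottle or spanner, and the hand was planned to stay at least 50 mm from the tub while pushing.
- **Forces and contact:** The wrist force read near zero, with the hand raised clear of everything. Every reading I took during the pushes was about 2 N or less.

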